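Set out the glazed lace frames on the show board

TASK

Set out the lace group's show board: lay the straightedge on the board flush against the batten and let go of it, then unpack every lace frame that is in the foam tray. Ease each frame out one edge first (never pulled up level, that tears the foam), turn it over so that the lace faces up, and set it on the board squarely butted against the straightedge without letting it fall over. When all the frames are lined up against the straightedge, lift it out and lay it back on its grey mat, leaving the frames in line with an even margin to the batten and the other things on the table where they are.

Things in the scene. Friction and masses are not known exactly. Their poses are not given: they have to be found in the camera images.
- frame_a: glazed lace frame that starts in the -x end cutout (None if absent): rigid white square 56 x 56 x 24 mm, 0.08-0.17 kg. Front: glass over navy with a round lace motif; back: brown board. Starts face down. Origin: centre of the GLASS side; +z points out of the BACK (up at the start, down once face up); middle at z = +12 mm; sides at x, y = +-28 mm. Stands steadily on any 56 x 24 mm edge
- frame_b: glazed lace frame that starts in the middle cutout (None if absent): rigid white square 56 x 56 x 24 mm, 0.08-0.17 kg. Front: glass over navy with a round lace motif; back: brown board. Starts face down. Origin: centre of the GLASS side; +z points out of the BACK (up at the start, down once face up); middle at z = +12 mm; sides at x, y = +-28 mm. Stands steadily on any 56 x 24 mm edge
- frame_c: glazed lace frame that starts in the +x end cutout (None if absent): rigid white square 56 x 56 x 24 mm, 0.08-0.17 kg. Front: glass over navy with a round lace motif; back: brown board. Starts face down. Origin: centre of the GLASS side; +z points out of the BACK (up at the start, down once face up); middle at z = +12 mm; sides at x, y = +-28 mm. Stands steadily on any 56 x 24 mm edge
- case: fixed tray filled with firm dark foam, 338 x 148 mm, foam top 40 mm above the table, black rim 30 mm. Origin: centre of its underside; x along its length, z up. Three square cutouts at x = -90, 0, +90 mm, and one finger trough 44 mm wide (y = -22 to 22 mm), floor 14 mm up, along x from -153 to 153 mm across all cutouts, so the two sides of each frame that face +-x can be gripped
- cutout_a (a point): centre of the floor (28 mm above the table) of the -x cutout in the foam: 58 x 58 mm, 12 mm deep, sides parallel to the tray's x and y. A frame stands 12 mm proud of the foam with 1 mm play all round; its sides that face the tray's +-y are against foam, the middles of those that face +-x are free
- cutout_b (a point): the same for the middle cutout
- cutout_c (a point): the same for the +x cutout
- board: fixed navy show board 300 (x) x 240 (y) mm lying on the table, its flat face 8 mm above the table; along its -y side a wooden batten 20 mm wide stands 10 mm above the face (y = -120 to -100 mm). Origin: centre of the underside; z up
- batten_edge (a point): middle of the foot of the batten's inner face, on the board's face (board y = -100 mm, z = 8 mm); the inner face runs along the board's x
- rule: loose aluminium straightedge 300 x 50 x 5 mm with graduated edges, 0.2-0.33 kg, with an upright red grip bar along its middle: 110 mm long, 12 mm wide, top 44 mm above its underside. Origin: centre of the underside; x along its length, y across, z up; long edges at y = +-25 mm; the same either way round
- mat: fixed grey felt mat 340 x 110 x 4 mm where the straightedge belongs. Origin: centre of its underside, x along its length, z up
- bobbin_1: bystander: dark lace bobbin 104 mm long, 9 mm thick, lying between tray and board; origin under its middle
- bobbin_2: bystander: brown lace bobbin 104 mm long; origin under its middle
- spool_1: bystander: white thread spool, 36 mm across, 40 mm high; origin under its middle
- spool_2: bystander: purple thread spool, 36 mm across, 40 mm high; origin under its middle
- pin_tin: bystander: round pin tin with red lid, 44 mm across, 16 mm high, between tray and board; origin under its middle
- cream: bystander: blue bottle of hand cream 40 mm across, 120 mm high; origin under its middle
- clip: bystander: blue binder clip 30 x 16 x 12 mm; origin under its middle
- stick: bystander: wooden stick 180 x 18 x 8 mm; origin under its middle

How it is judged:
By the outcome, as a careful person would: the job done as asked, in the order asked, and still so for the second after the job is handed in, with the robot touching nothing.
Of frame_a, frame_b, frame_c only 2 to 3 are there at a start; the rules pass over those that are not, and their reading is None.
At some moment in a run one of rule may be knocked a few centimetres aside while the robot is not near it.
It also fails if it takes over 210 s, if anything falls off the work surface, if the arm or the gripper's body presses on something with over 40 N, if the wrist force passes 120 N, or if a joint passes its speed limit or range.

ROBOT

A 7-joint arm with a two-finger parallel gripper is mounted at the origin on the work surface. World frame = base frame: x ahead of the robot, y to its left, z up, the work surface at z = 0. Lengths are in m, angles in degrees, forces in N, time in s.
With the tool pointing down it reaches from about 0.425 to 0.875 m from the base axis. Payload 4.7 kg.
Tool frame: the origin (TCP) lies on the mounting face of the last link; the fingertips stand 182 mm ahead of it and the grasp point (between the pads) lies 164 mm ahead of it; z points along the fingers, y is the line along which they close (so a half turn about z gives the same grasp; the last joint's range is limited). The gripper opens to 87 mm and grips with 3 to 60 N. Pads are 19 mm wide; open, the fingers measure 117 mm over their backs; the gripper's body (75 mm by 190 mm) begins 51 mm behind the grasp point.
Start: joints at [-72.817, 18.392, -4.016, 83.108, 1.295, 78.541, -3.26], TCP at [0.183, 0.624, 0.405] pointing down, gripper open.
Joint ranges: [-163.93, 163.93], [-17.29, 119.83], [-79.2, 71.16], [3.27, 140.29], [-89.18, 269.18], [5.43, 117.66], [-154.24, 154.24]. Speed limits (degrees/s): [147.25, 147.25, 180, 180, 180, 180, 180].

INTERFACE

Orientations are given as [roll, pitch, yaw] about the fixed x, y, z axes, in that order (R = Rz(yaw) Ry(pitch) Rx(roll)).
In Python, from cell import env gives the robot as it stands.
- The arm moves only by the tool servo_tool, never from a script. Its argument "plan" is a list of rows, each an object with "xyz": the shift along the tool's x, y, z in cm, a list of three; "twist": the turn, a rotation vector about the tool's x, y, z in degrees, a list of three; "jaw": the closure, from 0 (fully open) to 1 (shut). In form: [{"xyz": [x, y, z], "twist": [wx, wy, wz], "jaw": jaw}, ...]. A call has 1 to 10 rows; each row is the pose to reach, as a shift and turn from the pose commanded when the call began, along the tool's axes at that moment; what a row does not reach only later rows make up. A row lasts 1/12 s, in which the tool goes at most 41.7 mm and 7.16 degrees, less where a joint would pass 70% of its speed; a pose out of reach is approached as far as the arm can. A call with a gripper value outside its range is refused whole. The fingers move at their own pace and stop on an object; "newtons" is the grip in N (left out, the last holds). Time passes only in rows, so rows that repeat a pose let the fingers close. It gives the time, the measured TCP pose, the force, the opening and the grip force at its end, in the units of the state.
- env.get_obs(): the state, without advancing time (a new reading comes with each control period).
- env.read_camera(name): name is "scene" or "top" or "wrist"; returns a dict with "img" (420x560x3 uint8, red, green, blue), "camera_matrix" (3x3 intrinsics, pixels), "R" (3x3) and "t" (3): a world point X has camera coordinates R X + t. Camera axes: x right, y down, z forward; pixel columns grow to the right and rows downward; lengths in m; the calibration is good to about 2 mm. A picture is of the moment at which its call begins. There is no depth.
- env.sign_off(): hands the job in; it is judged then, once.
The state is a dict: "time_s": time; "qpos": joint angles; "joint_velocities": joint speeds; "effort": joint torques, N m; "tool_pos": TCP position; "tool_rot": TCP orientation; "force": force on the tool from outside, world axes, zero at the start; "wrist_torque": the same for the moment, N m; "grip_width": finger opening in m; "grasp_force": force on a finger pad.
Only numpy, scipy, OpenCV 4.12 (cv2) and the standard library are available. Lean on these libraries where they do the work, as an engineer would, in place of code of your own. Each camera call takes 0.05 s, during which the arm holds its last target. There are 200 camera calls.

## Working session

There is one attempt and no reset: what is moved stays moved. The work goes in short steps, Python scripts to look and compute and a tool call to move; the robot and the scene stay as the last step left them, time stands still between calls to the robot, and variables do not carry over. Pictures are saved under pics/ and viewed, at most 14 in all, crops included, and the job is handed in when it is done.

Besides the shell and the picture viewer there is one more tool, called after ">>>" as a command line: name --argument value ..., lists and objects as JSON in quotes. servo_tool: Moves the arm, as the interface text tells. Its arguments: {"type":"object","properties":{"plan":{"type":"array","items":{"type":"object","properties":{"xyz":{"type":"array","items":{"type":"number"}},"twist":{"type":"array","items":{"type":"number"}},"jaw":{"type":"number"}}}},"newtons":{"type":"number"}},"required":["plan"]}

```bash
mkdir -p pics; ls; cat > h.py <<'E'
import numpy as np,cv2
from cell import env
from scipy.spatial.transform import Rotation as Ro
def cam(n,save=None):
    c=env.read_camera(n)
    if save: cv2.imwrite('pics/'+save,cv2.cvtColor(c['img'],cv2.COLOR_RGB2BGR))
    return c
def ray(c,uv,z):
    K,R,t=map(np.array,(c['camera_matrix'],c['R'],c['t']))
    d=R.T@np.linalg.inv(K)@np.array([uv[0],uv[1],1.]); o=-R.T@t
    return o+d*(z-o[2])/d[2]
def proj(c,X):
    K,R,t=map(np.array,(c['camera_matrix'],c['R'],c['t']))
    p=K@(R@np.array(X)+t); return p[:2]/p[2]
E
python3 - <<'E'
from h import *
o=env.get_obs()
for k in o: print(k,np.round(o[k],3))
for n in ('top','scene','wrist'):
    c=cam(n,n+'0.png'); print(n,np.round(-np.array(c['R']).T@c['t'],3),np.round(c['R'],2).tolist(),np.round(c['camera_matrix'],0).tolist())
E
```

```text
pics
time_s 0.0
qpos [-72.817  18.438  -4.018  83.175   1.295  78.538  -3.259]
joint_velocities [-0.153  0.002 -0.053 -0.058 -0.069 -0.033  0.025]
effort [-0.0000e+00 -4.9128e+01 -4.0400e-01 -3.1253e+01 -6.4000e-02  4.4000e-02
  0.0000e+00]
tool_pos [0.183 0.623 0.404]
tool_rot [-1.79894e+02  5.00000e-03  1.63629e+02]
force [ 0.22  -0.604 -0.21 ]
wrist_torque [-0.035 -0.06  -0.026]
grasp_force 0.0
grip_width 0.087
top [ 0.382 -0.007  1.24 ] [[-0.03, -1.0, -0.01], [-0.99, 0.03, -0.17], [0.17, 0.0, -0.99]] [[520.0, 0.0, 280.0], [0.0, 520.0, 210.0], [0.0, 0.0, 1.0]]
scene [ 1.268 -0.74   0.947] [[0.7, 0.72, 0.01], [0.48, -0.46, -0.75], [-0.53, 0.53, -0.66]] [[531.0, 0.0, 291.0], [0.0, 531.0, 217.0], [0.0, 0.0, 1.0]]
wrist [0.12  0.641 0.383] [[0.28, 0.96, -0.0], [0.93, -0.27, 0.24], [0.23, -0.07, -0.97]] [[377.0, 0.0, 276.0], [0.0, 377.0, 207.0], [0.0, 0.0, 1.0]]
```

View pics/top0.png

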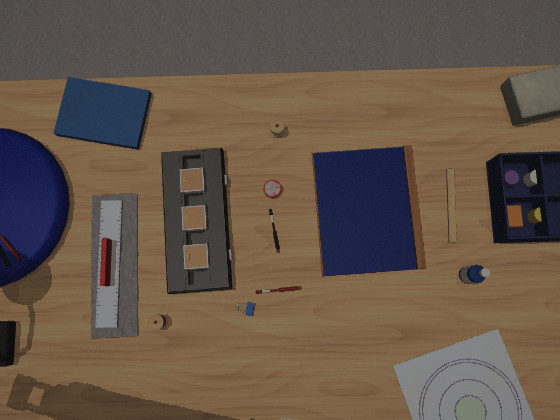

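View pics/scene0.png

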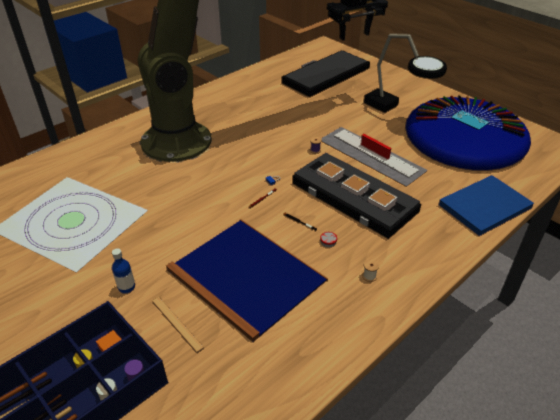

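Top view: the rule with its red grip (col 105, row 262) is on the grey mat. All three frames are in the tray (cols 182-208, rows 180/218/256). The board (cols 313-415, rows 148-275) has its batten on the right (-y) side, and the scene view agrees.

```bash
cat > m.py <<'E'
from h import *
def comps(c,mask,roi,mn):
    m=np.zeros(mask.shape,np.uint8); x0,x1,y0,y1=roi; m[y0:y1,x0:x1]=mask[y0:y1,x0:x1].astype(np.uint8)
    cs,_=cv2.findContours(m,cv2.RETR_EXTERNAL,cv2.CHAIN_APPROX_NONE)
    return [k for k in cs if cv2.contourArea(k)>mn]
def rect(c,k,z):
    p=np.array([ray(c,q[0],z)[:2] for q in k],np.float32)*1000
    r=cv2.minAreaRect(p); b=cv2.boxPoints(r)
    a=r[2]; w,h=r[1]
    if w<h: w,h,a=h,w,a+90
    return np.round(r[0],1),(round(w,1),round(h,1)),round((a+90)%180-90,2)
E
python3 - <<'E'
from m import *
c=cam('top'); im=c['img']; H=cv2.cvtColor(im,cv2.COLOR_RGB2HSV).astype(int); h,s,v=H[...,0],H[...,1],H[...,2]
def show(n,mask,roi,mn,z):
    for k in comps(c,mask,roi,mn): print(n,rect(c,k,z))
show('frame',v>75,(177,212,160,275),100,.052)
show('red',((h<6)|(h>174))&(s>150)&(v>50),(90,125,220,300),50,.044)
show('rule',(v>110)&(s<80),(90,130,190,340),30,.009)
show('mat',(v>50)&(s<60),(80,150,185,345),300,.004)
show('tray',(v<75),(155,236,140,300),2000,.04)
show('board',(h>100)&(h<135)&(s>100),(305,425,140,285),2000,.008)
show('batten',(h<20)&(s>110)&(v<150),(400,430,140,275),200,.018)
for p in [(180,180),(192,180),(170,200),(410,160),(416,200),(440,200),(110,210),(130,210),(60,200)]: print(p,H[p[1],p[0]])
E
```

```text
frame (array([485.2, 194.1]), (56.5, 56.2), 2.96)
frame (array([575. , 198.8]), (56.6, 56.3), 3.14)
frame (array([664.8, 203.3]), (56.4, 55.9), 3.1)
red (array([479.5, 407.6]), (108.1, 11.9), 0.05)
rule (array([474.2, 429.4]), (84.8, 5.5), -1.36)
rule (array([428.9, 408.2]), (197.6, 49.9), -0.77)
rule (array([581.1, 406. ]), (97.2, 49.8), -1.18)
mat (array([476.4, 395.2]), (338.6, 109.0), 1.27)
tray (array([573.1, 193.1]), (336.8, 154.7), 3.01)
board (array([ 588.8, -202.9]), (298.5, 218.4), 2.52)
batten (array([ 593.2, -329.2]), (324.1, 70.6), -1.73)
(180, 180) [110   6 136]
(192, 180) [ 14 116 128]
(170, 200) [15 16 65]
(410, 160) [ 11 139  97]
(416, 200) [ 12 143 105]
(440, 200) [ 15 116 121]
(110, 210) [114   9 138]
(130, 210) [10 16 94]
(60, 200) [115 187  60]
```

```bash
cat > g.py <<'E'
import sys
from h import *
# usage: g.py x y z(mm of grasp point) yaw tilt
def go(x,y,z,yaw,tilt=0,cur=None):
    if cur is None:
        o=env.get_obs(); p=np.array(o['tool_pos']); R=Ro.from_euler('xyz',o['tool_rot'],degrees=True)
    else: p,R=cur
    Rt=Ro.from_euler('xyz',[180,0,yaw],degrees=True)*Ro.from_euler('y',tilt,degrees=True)
    pt=np.array([x,y,z])/1000-Rt.apply([0,0,.164])
    d=R.inv().apply(pt-p)*100; tw=(R.inv()*Rt).as_rotvec(degrees=True)
    print('xyz',np.round(d,2).tolist(),'twist',np.round(tw,2).tolist())
    return pt,Rt
def state():
    o=env.get_obs(); R=Ro.from_euler('xyz',o['tool_rot'],degrees=True); g=np.array(o['tool_pos'])+R.apply([0,0,.164])
    t=R.as_matrix()
    print('t',o['time_s'],'grasp mm',np.round(g*1000,1),'rot',np.round(o['tool_rot'],2),'F',np.round(o['force'],1),'w',round(o['grip_width']*1000,1),'gf',o['grasp_force'],'q',np.round(o['qpos'],0).tolist())
if __name__=='__main__':
    state(); cur=None
    for a in sys.argv[1:]: cur=go(*map(float,a.split(',')),cur=cur)
E
python3 g.py 480,407.6,120,179.2 480,407.6,32,179.2
```

```text
t 0.2 grasp mm [183.2 623.3 240.1] rot [-179.93    0.    163.63] F [0.2 0.2 0.6] w 86.9 gf 0.0 q [-73.0, 18.0, -4.0, 83.0, 1.0, 79.0, -3.0]
xyz [-34.56, -12.34, 12.02] twist [-0.07, -0.01, -15.57]
xyz [-0.0, -0.0, 8.8] twist [0.0, 0.0, 0.0]
```

>>> servo_tool --plan '[{"xyz": [-34.5, -12.3, 6], "twist": [0, 0, -15.6], "jaw": 0.3}, {"xyz": [-34.5, -12.3, 6], "twist": [0, 0, -15.6], "jaw": 0.3}, {"xyz": [-34.5, -12.3, 6], "twist": [0, 0, -15.6], "jaw": 0.3}, {"xyz": [-34.5, -12.3, 6], "twist": [0, 0, -15.6], "jaw": 0.3}, {"xyz": [-34.5, -12.3, 6], "twist": [0, 0, -15.6], "jaw": 0.3}, {"xyz": [-34.5, -12.3, 6], "twist": [0, 0, -15.6], "jaw": 0.3}, {"xyz": [-34.5, -12.3, 6], "twist": [0, 0, -15.6], "jaw": 0.3}, {"xyz": [-34.5, -12.3, 6], "twist": [0, 0, -15.6], "jaw": 0.3}, {"xyz": [-34.5, -12.3, 6], "twist": [0, 0, -15.6], "jaw": 0.3}, {"xyz": [-34.5, -12.3, 6], "twist": [0, 0, -15.6], "jaw": 0.3}]'

```text
time_s: 1.03
tool_pos: [0.4872, 0.3999, 0.3431]
tool_rot: [-179.6, 0.2, 178.5]
force: [1.2, -1.7, 0.1]
grip_width: 0.0613
grasp_force: 0.0
```

>>> servo_tool --plan '[{"xyz": [0, 0, 6], "twist": [0, 0, 0], "jaw": 0.3}, {"xyz": [0, 0, 6], "twist": [0, 0, 0], "jaw": 0.3}, {"xyz": [0, 0, 6], "twist": [0, 0, 0], "jaw": 0.3}, {"xyz": [0, 0, 6], "twist": [0, 0, 0], "jaw": 0.3}]'

```text
time_s: 1.37
tool_pos: [0.4791, 0.4083, 0.2838]
tool_rot: [-179.9, -0.1, 179.2]
force: [0.1, 0.1, -0.2]
grip_width: 0.0612
grasp_force: 0.0
```

```bash
python3 - <<'E'
from m import *
import g
g.state()
c=cam('wrist','w1.png'); im=c['img']; H=cv2.cvtColor(im,cv2.COLOR_RGB2HSV).astype(int); h,s,v=H[...,0],H[...,1],H[...,2]
for k in comps(c,((h<6)|(h>174))&(s>150)&(v>50),(0,560,0,420),300): print(rect(c,k,.048),cv2.boundingRect(k))
for k in comps(c,(v>110)&(s<80),(0,560,0,420),300): print('w',rect(c,k,.009),cv2.boundingRect(k))
c=cam('top'); H=cv2.cvtColor(c['img'],cv2.COLOR_RGB2HSV).astype(int); h,s,v=H[...,0],H[...,1],H[...,2]
E
python3 g.py 480,407.6,32,179.2
```

```text
t 1.3667 grasp mm [478.8 408.  119.8] rot [-1.7990e+02 -1.1000e-01  1.7924e+02] F [ 0.1  0.1 -0.2] w 61.2 gf 0.0 q [-47.0, 21.0, 5.0, 95.0, -2.0, 65.0, 48.0]
(array([460.9, 405.9]), (78.3, 11.4), -0.52) (263, 131, 20, 132)
w (array([557.3, 397.4]), (106.3, 26.4), 89.29) (193, 298, 142, 33)
w (array([430.1, 393.6]), (175.2, 106.8), 1.37) (160, 0, 175, 263)
t 1.4667 grasp mm [480.2 409.4 122.6] rot [1.7989e+02 1.1000e-01 1.7925e+02] F [0.6 0.8 0.2] w 60.9 gf 0.0 q [-47.0, 20.0, 5.0, 94.0, -2.0, 65.0, 48.0]
xyz [0.01, -0.17, 9.06] twist [0.11, 0.11, 0.05]
```

View pics/w1.png

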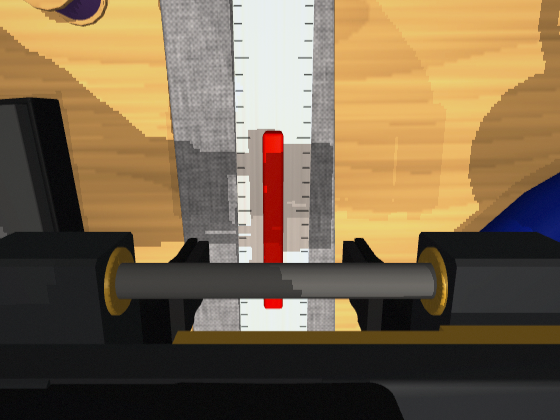

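The wrist view shows the red bar centred between the open fingers (cols 263-283, rows 131-308), close to the estimate. Descending to grasp it.

>>> servo_tool --plan '[{"xyz": [0, 0, 3], "twist": [0, 0, 0], "jaw": 0.3}, {"xyz": [0, 0, 6], "twist": [0, 0, 0], "jaw": 0.3}, {"xyz": [0, 0, 8.8], "twist": [0, 0, 0], "jaw": 0.3}, {"xyz": [0, 0, 8.8], "twist": [0, 0, 0], "jaw": 0.3}, {"xyz": [0, 0, 8.8], "twist": [0, 0, 0], "jaw": 1}, {"xyz": [0, 0, 8.8], "twist": [0, 0, 0], "jaw": 1}, {"xyz": [0, 0, 8.8], "twist": [0, 0, 0], "jaw": 1}, {"xyz": [0, 0, 8.8], "twist": [0, 0, 0], "jaw": 1}, {"xyz": [0, 0, 8.8], "twist": [0, 0, 0], "jaw": 1}, {"xyz": [0, 0, 8.8], "twist": [0, 0, 0], "jaw": 1}]' --newtons 30

```text
time_s: 2.3
tool_pos: [0.4799, 0.4086, 0.198]
tool_rot: [179.9, 0.1, 179.2]
force: [0.2, -0.3, 0.6]
grip_width: 0.0289
grasp_force: 0.0
```

>>> servo_tool --plan '[{"xyz": [0, 0, 0], "twist": [0, 0, 0], "jaw": 1}, {"xyz": [0, 0, 0], "twist": [0, 0, 0], "jaw": 1}, {"xyz": [0, 0, 0], "twist": [0, 0, 0], "jaw": 1}, {"xyz": [0, 0, -2], "twist": [0, 0, 0], "jaw": 1}, {"xyz": [0, 0, -5], "twist": [0, 0, 0], "jaw": 1}, {"xyz": [0, 0, -9], "twist": [0, 0, 0], "jaw": 1}, {"xyz": [0, 0, -12], "twist": [0, 0, 0], "jaw": 1}, {"xyz": [0, 0, -14], "twist": [0, 0, 0], "jaw": 1}, {"xyz": [0, 0, -14], "twist": [0, 0, 0], "jaw": 1}]'

```text
time_s: 3.05
tool_pos: [0.4807, 0.4093, 0.3421]
tool_rot: [179.6, 0.4, 179.2]
force: [-0.1, 1.0, -1.9]
grip_width: 0.0122
grasp_force: 30.0
```

```bash
python3 g.py 592.5,-270,170,182.5 592.5,-280,50,182.5
```

```text
t 3.05 grasp mm [481.7 410.3 178.1] rot [179.64   0.36 179.22] F [-0.1  1.  -1.9] w 12.2 gf 29.999006115831435 q [-47.0, 18.0, 5.0, 91.0, -2.0, 71.0, 48.0]
xyz [-12.1, -67.77, 0.46] twist [0.35, 0.37, -3.28]
xyz [0.04, -1.0, 12.0] twist [0.0, 0.0, 0.0]
```

>>> servo_tool --plan '[{"xyz": [-0.3, -1.5, 0], "twist": [0, 0, 0], "jaw": 1}, {"xyz": [-0.8, -4.5, 0], "twist": [0, 0, 0], "jaw": 1}, {"xyz": [-1.4, -8, 0], "twist": [0, 0, 0], "jaw": 1}, {"xyz": [-2.1, -11.5, 0], "twist": [0, 0, 0], "jaw": 1}, {"xyz": [-2.7, -15, 0], "twist": [0, 0, 0], "jaw": 1}, {"xyz": [-3.3, -18.5, 0], "twist": [0, 0, 0], "jaw": 1}, {"xyz": [-3.9, -22, 0], "twist": [0, 0, 0], "jaw": 1}, {"xyz": [-4.5, -25.5, 0], "twist": [0, 0, 0], "jaw": 1}, {"xyz": [-5.2, -29, 0], "twist": [0, 0, 0], "jaw": 1}, {"xyz": [-5.8, -32.5, 0], "twist": [0, 0, 0], "jaw": 1}]'

```text
time_s: 3.88
tool_pos: [0.5322, 0.08, 0.3343]
tool_rot: [-179.9, -0.2, 179.2]
force: [1.0, 0.0, -2.4]
grip_width: 0.0113
grasp_force: 30.0
```

>>> servo_tool --plan '[{"xyz": [-0.6, -3.5, 0], "twist": [0, 0, -0.5], "jaw": 1}, {"xyz": [-1.2, -7, 0], "twist": [0, 0, -1], "jaw": 1}, {"xyz": [-1.9, -10.5, 0], "twist": [0, 0, -1.5], "jaw": 1}, {"xyz": [-2.5, -14, 0], "twist": [0, 0, -2], "jaw": 1}, {"xyz": [-3.1, -17.5, 0], "twist": [0, 0, -2.5], "jaw": 1}, {"xyz": [-3.7, -21, 0], "twist": [0, 0, -3], "jaw": 1}, {"xyz": [-4.3, -24.5, 0], "twist": [0, 0, -3.3], "jaw": 1}, {"xyz": [-5, -28, 0], "twist": [0, 0, -3.3], "jaw": 1}, {"xyz": [-5.6, -31.5, 0], "twist": [0, 0, -3.3], "jaw": 1}, {"xyz": [-6, -33.8, 0], "twist": [0, 0, -3.3], "jaw": 1}]'

```text
time_s: 4.72
tool_pos: [0.5868, -0.2607, 0.334]
tool_rot: [-179.9, -0.3, -177.7]
force: [-1.5, -0.8, -3.0]
grip_width: 0.0115
grasp_force: 30.0
```

>>> servo_tool --plan '[{"xyz": [0, 0, 0], "twist": [0, 0, 0], "jaw": 1}, {"xyz": [0, 0, 0], "twist": [0, 0, 0], "jaw": 1}, {"xyz": [0, 0, 0], "twist": [0, 0, 0], "jaw": 1}]'

```text
time_s: 4.97
tool_pos: [0.588, -0.2555, 0.3345]
tool_rot: [179.9, -0.2, -177.5]
force: [0.4, 0.2, -3.5]
grip_width: 0.0117
grasp_force: 30.0
```

```bash
python3 - <<'E'
from m import *
import g
g.state()
c=cam('wrist','w2.png'); 
K=c['camera_matrix']
g.go(592.5,-282,60,182.5)
E
```

```text
t 4.9667 grasp mm [ 587.4 -255.2  170.5] rot [ 179.88   -0.19 -177.48] F [ 0.4  0.2 -3.5] w 11.7 gf 29.999256008304656 q [-1.0, 21.0, 29.0, 91.0, -10.0, 71.0, 121.0]
xyz [-0.32, -2.77, 11.1] twist [0.13, -0.14, 0.1]
```

View pics/w2.png

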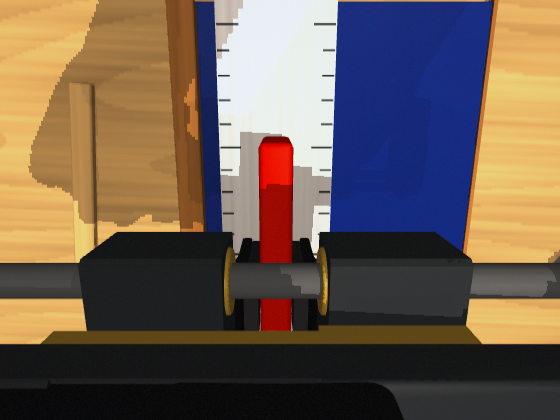

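The wrist view shows the rule held square (edges at cols ~217 and ~335) above the board. The batten's inner edge runs at cols ~195-203 left of it, and the blue strip between shows the remaining gap. I'll measure both lines.

```bash
cat > lines.py <<'E'
from m import *
import g
def fit(c,pts,z):
    P=np.array([ray(c,p,z)[:2] for p in pts])*1000
    a,b=np.polyfit(P[:,0],P[:,1],1); r=P[:,1]-a*P[:,0]-b
    k=abs(r)<2*r.std()+.01; a,b=np.polyfit(P[k,0],P[k,1],1)
    return round(np.degrees(np.arctan(a)),2),round(a*592.5+b,2),round(r[k].std(),2)
E
python3 - <<'E'
from lines import *
c=cam('wrist'); H=cv2.cvtColor(c['img'],cv2.COLOR_RGB2HSV).astype(int); h,s,v=H[...,0],H[...,1],H[...,2]
blue=(h>105)&(h<130)&(s>150); wh=(s<90)&(v>90)
bl=[];rl=[];rr=[];br=[]
for r in range(5,225,5):
    x=np.where(blue[r,150:250])[0]+150; bl.append((x.min()-.5,r))
    rl.append((x[x<232].max()+.5,r))
    x=np.where(blue[r,300:540])[0]+300; rr.append((x.min()-.5,r)); br.append((x.max()+.5,r))
print('batten',fit(c,bl,.008),'boardedge',fit(c,br,.008))
g.state()
z=env.get_obs()['tool_pos'][2]-.164-.028+.005
print('ruleL',fit(c,rl,z),'ruleR',fit(c,rr,z))
E
```

```text
batten (np.float64(2.55), np.float64(-313.6), np.float64(0.23)) boardedge (np.float64(2.48), np.float64(-94.68), np.float64(0.25))
t 5.0667 grasp mm [ 588.3 -254.1  171.5] rot [ 1.7989e+02 -1.0000e-01 -1.7735e+02] F [ 0.3 -0.2 -3. ] w 11.9 gf 29.999228990636766 q [-1.0, 21.0, 28.0, 91.0, -10.0, 71.0, 121.0]
ruleL (np.float64(2.63), np.float64(-279.3), np.float64(0.12)) ruleR (np.float64(2.6), np.float64(-229.47), np.float64(0.12))
```

>>> servo_tool --plan '[{"xyz": [-0.3, -3.2, 2], "twist": [0, 0, 0], "jaw": 1}, {"xyz": [-0.3, -3.2, 5], "twist": [0, 0, 0], "jaw": 1}, {"xyz": [-0.3, -3.2, 8], "twist": [0, 0, 0], "jaw": 1}, {"xyz": [-0.3, -3.2, 10], "twist": [0, 0, 0], "jaw": 1}, {"xyz": [-0.3, -3.2, 11.5], "twist": [0, 0, 0], "jaw": 1}, {"xyz": [-0.3, -3.2, 12.5], "twist": [0, 0, 0], "jaw": 1}, {"xyz": [-0.3, -3.2, 13], "twist": [0, 0, 0], "jaw": 1}, {"xyz": [-0.3, -3.2, 13.3], "twist": [0, 0, 0], "jaw": 1}, {"xyz": [-0.3, -3.2, 13.5], "twist": [0, 0, 0], "jaw": 1}, {"xyz": [-0.3, -3.2, 13.5], "twist": [0, 0, 0], "jaw": 1}]'

```text
time_s: 5.9
tool_pos: [0.5934, -0.2879, 0.2025]
tool_rot: [-180.0, 0.1, -177.5]
force: [-0.0, 0.6, -2.0]
grip_width: 0.0122
grasp_force: 30.0
```

>>> servo_tool --plan '[{"xyz": [0, 0, 0], "twist": [0, 0, 0], "jaw": 1}, {"xyz": [0, 0, 0], "twist": [0, 0, 0], "jaw": 1}]'

```text
time_s: 6.07
tool_pos: [0.5934, -0.2882, 0.2028]
tool_rot: [-180.0, 0.1, -177.5]
force: [0.4, -0.3, -2.2]
grip_width: 0.012
grasp_force: 30.0
```

```bash
python3 g.py; python3 - <<'E'
from lines import *
c=cam('wrist'); H=cv2.cvtColor(c['img'],cv2.COLOR_RGB2HSV).astype(int); h,s,v=H[...,0],H[...,1],H[...,2]
blue=(h>105)&(h<130)&(s>150); wh=(s<70)&(v>80)
rr=[]
for r in range(5,200,5):
    x=np.where(blue[r,300:540])[0]+300; rr.append((x.min()-.5,r)) if len(x) else 0
z=.013
print('ruleR',fit(c,rr,z),rr[::10])
for r in (20,80,140): print(H[r,150:215:5].tolist())
E
```

```text
t 6.0667 grasp mm [ 593.7 -288.3   38.8] rot [-1.7997e+02  1.0000e-01 -1.7747e+02] F [ 0.4 -0.3 -2.2] w 12.0 gf 29.999127807095647 q [3.0, 31.0, 27.0, 94.0, -16.0, 59.0, 127.0]
ruleR (np.float64(2.56), np.float64(-263.21), np.float64(0.13)) [(np.float64(337.5), 5), (np.float64(335.5), 55), (np.float64(334.5), 105), (np.float64(332.5), 155)]
[[16, 150, 168], [17, 149, 170], [17, 149, 170], [14, 183, 121], [14, 186, 122], [14, 188, 121], [13, 182, 126], [14, 190, 130], [14, 185, 132], [14, 182, 137], [14, 183, 134], [14, 187, 132], [14, 186, 114]]
[[17, 147, 163], [17, 148, 164], [17, 145, 165], [16, 147, 165], [13, 182, 126], [14, 185, 121], [14, 184, 133], [14, 185, 131], [14, 186, 130], [14, 186, 136], [14, 183, 134], [14, 187, 131], [14, 188, 130]]
[[17, 148, 148], [17, 146, 148], [17, 146, 148], [16, 148, 167], [17, 147, 166], [14, 186, 122], [14, 185, 123], [14, 184, 132], [14, 185, 131], [15, 189, 131], [14, 190, 122], [13, 184, 118], [14, 187, 183]]
```

>>> servo_tool --plan '[{"xyz": [0, 0.05, 0.1], "twist": [0, 0, 0], "jaw": 1}, {"xyz": [0, 0.05, 0.2], "twist": [0, 0, 0], "jaw": 1}, {"xyz": [0, 0.05, 0.25], "twist": [0, 0, 0], "jaw": 1}, {"xyz": [0, 0.05, 0.3], "twist": [0, 0, 0], "jaw": 1}, {"xyz": [0, 0.05, 0.3], "twist": [0, 0, 0], "jaw": 1}]'

```text
time_s: 6.53
tool_pos: [0.5933, -0.2877, 0.2009]
tool_rot: [180.0, 0.1, -177.5]
force: [-3.2, 2.4, 7.9]
grip_width: 0.0118
grasp_force: 30.0
```

>>> servo_tool --plan '[{"xyz": [0, 0, 0], "twist": [0, 0, 0], "jaw": 0.7}, {"xyz": [0, 0, 0], "twist": [0, 0, 0], "jaw": 0.7}, {"xyz": [0, 0, 0], "twist": [0, 0, 0], "jaw": 0.7}, {"xyz": [0, 0, 0], "twist": [0, 0, 0], "jaw": 0.7}]'

```text
time_s: 6.87
tool_pos: [0.5931, -0.2875, 0.1987]
tool_rot: [-180.0, 0.0, -177.5]
force: [0.5, 0.4, -0.0]
grip_width: 0.0245
grasp_force: 0.0
```

```bash
cat > rl.py <<'E'
from lines import *
def rr(col=300):
    c=cam('wrist'); H=cv2.cvtColor(c['img'],cv2.COLOR_RGB2HSV).astype(int); h,s,v=H[...,0],H[...,1],H[...,2]
    blue=(h>105)&(h<130)&(s>150); o=[];l=[];b=[]
    for r in range(5,200,5):
        x=np.where(blue[r,col:540])[0]+col
        if len(x): o.append((x.min()-.5,r))
        wh=(s[r]<90)&(v[r]>80); x=np.where(wh[150:col])[0]+150
        if len(x): l.append((x.min()-.5,r))
    print('ruleR',fit(c,o,.013),'ruleL',fit(c,l,.013)); return c
g.state()
if __name__=='__main__': rr()
E
python3 rl.py
```

```text
t 6.8667 grasp mm [ 593.1 -287.5   34.7] rot [-1.8000e+02  1.0000e-02 -1.7747e+02] F [ 0.5  0.4 -0. ] w 24.5 gf 0.0 q [3.0, 31.0, 27.0, 94.0, -16.0, 58.0, 127.0]
ruleR (np.float64(2.57), np.float64(-262.84), np.float64(0.12)) ruleL (np.float64(2.55), np.float64(-313.03), np.float64(0.13))
```

>>> servo_tool --plan '[{"xyz": [0, -0.3, 0], "twist": [0, 0, 0], "jaw": 0.7}, {"xyz": [0, -0.5, 0], "twist": [0, 0, 0], "jaw": 0.7}, {"xyz": [0, -0.6, 0], "twist": [0, 0, 0], "jaw": 0.7}, {"xyz": [0, -0.65, 0], "twist": [0, 0, 0], "jaw": 0.7}, {"xyz": [0, -0.7, 0], "twist": [0, 0, 0], "jaw": 0.7}, {"xyz": [0, -0.7, 0], "twist": [0, 0, 0], "jaw": 0.7}]'

```text
time_s: 7.42
tool_pos: [0.5936, -0.2928, 0.1985]
tool_rot: [179.8, -0.1, -177.4]
force: [-0.8, 5.9, 2.0]
grip_width: 0.0259
grasp_force: 2.8
```

```bash
python3 rl.py
```

```text
t 7.4167 grasp mm [ 593.4 -292.2   34.6] rot [ 1.7980e+02 -5.0000e-02 -1.7741e+02] F [-0.8  5.9  2. ] w 25.9 gf 2.8300772979855537 q [4.0, 31.0, 27.0, 94.0, -16.0, 59.0, 128.0]
ruleR (np.float64(2.51), np.float64(-262.92), np.float64(0.12)) ruleL (np.float64(2.5), np.float64(-313.06), np.float64(0.12))
```

>>> servo_tool --plan '[{"xyz": [0, 0, 0], "twist": [0, 0, 0], "jaw": 0.6}, {"xyz": [0, 0.4, 0], "twist": [0, 0, 0], "jaw": 0.6}, {"xyz": [0, 0.4, 0], "twist": [0, 0, 0], "jaw": 0.6}, {"xyz": [0, 0.4, 0], "twist": [0, 0, 0], "jaw": 0.6}, {"xyz": [0, 0.4, -2], "twist": [0, 0, 0], "jaw": 0.6}, {"xyz": [0, 0.4, -5], "twist": [0, 0, 0], "jaw": 0.6}, {"xyz": [0, 0.4, -9], "twist": [0, 0, 0], "jaw": 0.6}, {"xyz": [0, 0.4, -13], "twist": [0, 0, 0], "jaw": 0.3}, {"xyz": [0, 0.4, -17], "twist": [0, 0, 0], "jaw": 0.3}, {"xyz": [0, 0.4, -17], "twist": [0, 0, 0], "jaw": 0.3}]'

```text
time_s: 8.3
tool_pos: [0.5944, -0.2935, 0.3788]
tool_rot: [-179.5, 0.8, -177.6]
force: [0.8, -1.4, 0.3]
grip_width: 0.0473
grasp_force: 0.0
```

```bash
python3 rl.py; python3 g.py 582,-150,200,92.5,0  582,-150,200,92.5,55
```

```text
t 8.3 grasp mm [ 596.8 -294.8  214.8] rot [-179.52    0.82 -177.56] F [ 0.8 -1.4  0.3] w 47.3 gf 0.0 q [1.0, 22.0, 30.0, 85.0, -11.0, 75.0, 124.0]
ruleR (np.float64(2.55), np.float64(-262.53), np.float64(0.24)) ruleL (np.float64(2.56), np.float64(-312.97), np.float64(0.27))
t 8.35 grasp mm [ 595.5 -293.9  210.8] rot [-179.64    0.57 -177.55] F [ 0.1 -0.1 -0.5] w 51.1 gf 0.0 q [1.0, 22.0, 30.0, 85.0, -11.0, 75.0, 124.0]
xyz [0.58, 14.34, 0.99] twist [0.17, 0.73, 89.94]
xyz [-13.43, -0.0, 6.99] twist [0.0, 55.0, 0.0]
```

Rule is released and flush. Next I turn the tool and test the tilt range in free air.

>>> servo_tool --plan '[{"xyz": [0.6, 14.3, 1], "twist": [0, 0, 35], "jaw": 0.3}, {"xyz": [0.6, 14.3, 1], "twist": [0, 0, 65], "jaw": 0.3}, {"xyz": [0.6, 14.3, 1], "twist": [0, 0, 65], "jaw": 0.3}, {"xyz": [0.6, 14.3, 1], "twist": [0, 0, 65], "jaw": 0.3}, {"xyz": [0.6, 14.3, 1], "twist": [0, 0, 65], "jaw": 0.3}, {"xyz": [0.6, 14.3, 1], "twist": [0, 0, 65], "jaw": 0.3}, {"xyz": [0.6, 14.3, 1], "twist": [0, 0, 65], "jaw": 0.3}, {"xyz": [0.6, 14.3, 1], "twist": [0, 0, 65], "jaw": 0.3}, {"xyz": [0.6, 14.3, 1], "twist": [0, 0, 65], "jaw": 0.3}, {"xyz": [0.6, 14.3, 1], "twist": [0, 0, 65], "jaw": 0.3}]'

```text
time_s: 9.18
tool_pos: [0.5806, -0.1486, 0.3575]
tool_rot: [-179.9, 0.0, 117.2]
force: [-0.1, 0.3, 0.8]
grip_width: 0.0611
grasp_force: 0.0
```

>>> servo_tool --plan '[{"xyz": [0, 0, 0], "twist": [0, 0, 25], "jaw": 0.3}, {"xyz": [0, 0, 0], "twist": [0, 0, 25], "jaw": 0.3}, {"xyz": [0, 0, 0], "twist": [0, 0, 25], "jaw": 0.3}, {"xyz": [0, 0, 0], "twist": [0, 0, 25], "jaw": 0.3}, {"xyz": [0, 0, 0], "twist": [0, 0, 25], "jaw": 0.3}]'

```text
time_s: 9.6
tool_pos: [0.5806, -0.1486, 0.3576]
tool_rot: [-179.9, 0.1, 92.4]
force: [-0.2, -0.1, -1.0]
grip_width: 0.0609
grasp_force: 0.0
```

>>> servo_tool --plan '[{"xyz": [-13.4, 0, 7], "twist": [0, 55, 0], "jaw": 0.3}, {"xyz": [-13.4, 0, 7], "twist": [0, 55, 0], "jaw": 0.3}, {"xyz": [-13.4, 0, 7], "twist": [0, 55, 0], "jaw": 0.3}, {"xyz": [-13.4, 0, 7], "twist": [0, 55, 0], "jaw": 0.3}, {"xyz": [-13.4, 0, 7], "twist": [0, 55, 0], "jaw": 0.3}, {"xyz": [-13.4, 0, 7], "twist": [0, 55, 0], "jaw": 0.3}, {"xyz": [-13.4, 0, 7], "twist": [0, 55, 0], "jaw": 0.3}, {"xyz": [-13.4, 0, 7], "twist": [0, 55, 0], "jaw": 0.3}, {"xyz": [-13.4, 0, 7], "twist": [0, 55, 0], "jaw": 0.3}, {"xyz": [-13.4, 0, 7], "twist": [0, 55, 0], "jaw": 0.3}]'

```text
time_s: 10.43
tool_pos: [0.5862, -0.2828, 0.287]
tool_rot: [-179.9, -54.9, 92.4]
force: [0.8, -0.1, 0.1]
grip_width: 0.0609
grasp_force: 0.0
```

```bash
python3 g.py 582,-150,200,92.5,55 582,-150,200,92.5,0 582,-150,200,92.5,-55
```

```text
t 10.4333 grasp mm [ 580.4 -148.8  192.7] rot [-179.88  -54.88   92.35] F [ 0.8 -0.1  0.1] w 60.9 gf 0.0 q [15.0, 39.0, 28.0, 81.0, -53.0, 108.0, 51.0]
xyz [0.49, 0.15, -0.52] twist [-0.0, 0.12, -0.08]
xyz [13.43, 0.0, 6.99] twist [0.0, -55.0, -0.0]
xyz [13.43, 0.0, 6.99] twist [0.0, -55.0, -0.0]
```

>>> servo_tool --plan '[{"xyz": [13.4, 0, 7], "twist": [0, -55, 0], "jaw": 0.3}, {"xyz": [13.4, 0, 7], "twist": [0, -55, 0], "jaw": 0.3}, {"xyz": [13.4, 0, 7], "twist": [0, -55, 0], "jaw": 0.3}, {"xyz": [13.4, 0, 7], "twist": [0, -55, 0], "jaw": 0.3}, {"xyz": [13.4, 0, 7], "twist": [0, -55, 0], "jaw": 0.3}, {"xyz": [13.4, 0, 7], "twist": [0, -55, 0], "jaw": 0.3}, {"xyz": [13.4, 0, 7], "twist": [0, -55, 0], "jaw": 0.3}, {"xyz": [13.4, 0, 7], "twist": [0, -55, 0], "jaw": 0.3}, {"xyz": [13.4, 0, 7], "twist": [0, -55, 0], "jaw": 0.3}, {"xyz": [13.4, 0, 7], "twist": [0, -55, 0], "jaw": 0.3}]'

```text
time_s: 11.27
tool_pos: [0.581, -0.1462, 0.3591]
tool_rot: [179.9, -0.1, 92.8]
force: [0.3, 0.1, 0.6]
grip_width: 0.0609
grasp_force: 0.0
```

>>> servo_tool --plan '[{"xyz": [13.4, 0, 7], "twist": [0, -55, 0], "jaw": 0.3}, {"xyz": [13.4, 0, 7], "twist": [0, -55, 0], "jaw": 0.3}, {"xyz": [13.4, 0, 7], "twist": [0, -55, 0], "jaw": 0.3}, {"xyz": [13.4, 0, 7], "twist": [0, -55, 0], "jaw": 0.3}, {"xyz": [13.4, 0, 7], "twist": [0, -55, 0], "jaw": 0.3}, {"xyz": [13.4, 0, 7], "twist": [0, -55, 0], "jaw": 0.3}, {"xyz": [13.4, 0, 7], "twist": [0, -55, 0], "jaw": 0.3}, {"xyz": [13.4, 0, 7], "twist": [0, -55, 0], "jaw": 0.3}, {"xyz": [13.4, 0, 7], "twist": [0, -55, 0], "jaw": 0.3}, {"xyz": [13.4, 0, 7], "twist": [0, -55, 0], "jaw": 0.3}]'

```text
time_s: 12.1
tool_pos: [0.5748, -0.014, 0.2877]
tool_rot: [-179.8, 54.9, 92.6]
force: [-0.8, -0.4, 0.1]
grip_width: 0.0611
grasp_force: 0.0
```

```bash
python3 g.py 582,-150,130,92.5,-55 665,-150,80,92.5,-55 495,-150,80,92.5,-55; cat > rulechk.py <<'E'
from m import *
def chk():
    c=cam('top'); H=cv2.cvtColor(c['img'],cv2.COLOR_RGB2HSV).astype(int); h,s,v=H[...,0],H[...,1],H[...,2]
    for k in comps(c,(v>110)&(s<80),(350,450,140,340),30): print('rulewhite',rect(c,k,.013))
    for k in comps(c,((h<6)|(h>174))&(s>170)&(v>50),(350,450,140,340),50): print('red',rect(c,k,.05))
    return c
if __name__=='__main__': chk()
E
python3 rulechk.py
```

```text
t 12.1 grasp mm [ 580.5 -148.   193.3] rot [-179.81   54.87   92.64] F [-0.8 -0.4  0.1] w 61.1 gf 0.0 q [-51.0, 25.0, 42.0, 106.0, 41.0, 70.0, -27.0]
xyz [5.09, 0.13, 3.81] twist [-0.08, -0.13, 0.08]
xyz [3.89, 8.29, 3.16] twist [0.0, 0.0, 0.0]
xyz [0.43, -16.98, -0.61] twist [0.0, 0.0, 0.0]
rulewhite (array([ 593.2, -286.1]), (300.9, 49.7), 2.53)
red (array([ 590.3, -282.6]), (108.9, 18.2), 2.48)
```

```bash
python3 g.py 582,-150,200,92.8,0 578,139,150,93.05,0 578,139,126,93.05,35 575.2,195.8,44.5,93.05,35
```

```text
t 12.15 grasp mm [ 580.6 -148.5  193.8] rot [-179.95   54.83   92.47] F [-0.7 -0.5  0.4] w 60.9 gf 0.0 q [-51.0, 25.0, 42.0, 106.0, 41.0, 70.0, -27.0]
xyz [-14.0, 0.13, 6.73] twist [-0.21, 54.83, -0.33]
xyz [28.89, 1.01, 5.0] twist [0.0, 0.0, -0.25]
xyz [-9.41, -0.0, 5.37] twist [0.0, 35.0, 0.0]
xyz [-0.02, 0.02, 9.94] twist [0.0, 0.0, 0.0]
```

>>> servo_tool --plan '[{"xyz": [-14, 0, 6.7], "twist": [0, 54.8, 0], "jaw": 0.2}, {"xyz": [-14, 0, 6.7], "twist": [0, 54.8, 0], "jaw": 0.2}, {"xyz": [-14, 0, 6.7], "twist": [0, 54.8, 0], "jaw": 0.2}, {"xyz": [-14, 0, 6.7], "twist": [0, 54.8, 0], "jaw": 0.2}, {"xyz": [-14, 0, 6.7], "twist": [0, 54.8, 0], "jaw": 0.2}, {"xyz": [-14, 0, 6.7], "twist": [0, 54.8, 0], "jaw": 0.2}, {"xyz": [-14, 0, 6.7], "twist": [0, 54.8, 0], "jaw": 0.2}, {"xyz": [-14, 0, 6.7], "twist": [0, 54.8, 0], "jaw": 0.2}, {"xyz": [-14, 0, 6.7], "twist": [0, 54.8, 0], "jaw": 0.2}, {"xyz": [-14, 0, 6.7], "twist": [0, 54.8, 0], "jaw": 0.2}]'

```text
time_s: 12.98
tool_pos: [0.5804, -0.1513, 0.3656]
tool_rot: [179.9, 0.3, 92.3]
force: [-0.1, 0.5, -0.2]
grip_width: 0.0696
grasp_force: 0.0
```

>>> servo_tool --plan '[{"xyz": [28.9, 1, 4], "twist": [0, 0, 0], "jaw": 0.2}, {"xyz": [28.9, 1, 4], "twist": [0, 0, 0], "jaw": 0.2}, {"xyz": [28.9, 1, 4], "twist": [0, 0, 0], "jaw": 0.2}, {"xyz": [28.9, 1, 4], "twist": [0, 0, 0], "jaw": 0.2}, {"xyz": [28.9, 1, 4], "twist": [0, 0, 0], "jaw": 0.2}, {"xyz": [28.9, 1, 4], "twist": [0, 0, 0], "jaw": 0.2}, {"xyz": [28.9, 1, 4], "twist": [0, 0, 0], "jaw": 0.2}, {"xyz": [28.9, 1, 4], "twist": [0, 0, 0], "jaw": 0.2}, {"xyz": [28.9, 1, 4], "twist": [0, 0, 0], "jaw": 0.2}]'

```text
time_s: 13.73
tool_pos: [0.5772, 0.1447, 0.323]
tool_rot: [-180.0, 0.2, 93.0]
force: [-0.1, -1.5, -0.4]
grip_width: 0.0696
grasp_force: 0.0
```

>>> servo_tool --plan '[{"xyz": [-9.4, 0, 5.4], "twist": [0, 35, 0], "jaw": 0.2}, {"xyz": [-9.4, 0, 5.4], "twist": [0, 35, 0], "jaw": 0.2}, {"xyz": [-9.4, 0, 5.4], "twist": [0, 35, 0], "jaw": 0.2}, {"xyz": [-9.4, 0, 5.4], "twist": [0, 35, 0], "jaw": 0.2}, {"xyz": [-9.4, 0, 5.4], "twist": [0, 35, 0], "jaw": 0.2}, {"xyz": [-9.4, 0, 5.4], "twist": [0, 35, 0], "jaw": 0.2}, {"xyz": [-9.4, 0, 5.4], "twist": [0, 35, 0], "jaw": 0.2}, {"xyz": [-9.4, 0, 5.4], "twist": [0, 35, 0], "jaw": 0.2}]'

```text
time_s: 14.4
tool_pos: [0.5824, 0.0459, 0.2703]
tool_rot: [179.9, -34.6, 92.6]
force: [-0.1, -0.6, -0.6]
grip_width: 0.0695
grasp_force: 0.0
```

```bash
python3 - <<'E'
from m import *
import g
c=cam('wrist','w3.png'); H=cv2.cvtColor(c['img'],cv2.COLOR_RGB2HSV).astype(int); h,s,v=H[...,0],H[...,1],H[...,2]
for k in comps(c,(h<25)&(s>80)&(v>60),(0,560,0,420),300): print(rect(c,k,.052),cv2.boundingRect(k))
E
python3 g.py 575.2,195.8,44.5,93.05,35
```

```text
(array([629.8, 121.4]), (239.5, 10.8), 2.55) (161, 325, 399, 20)
(array([688.5, 156.7]), (43.1, 19.6), 88.41) (436, 247, 34, 69)
(array([465.1, 146.7]), (43.1, 19.6), -83.31) (82, 247, 34, 69)
(array([573. , 197.2]), (50.0, 48.6), 2.54) (235, 179, 77, 69)
(array([483.2, 192.5]), (50.1, 50.0), 2.69) (99, 179, 81, 71)
(array([662.8, 201.6]), (49.7, 49.4), 2.69) (367, 178, 80, 70)
(array([570.3, 285.5]), (425.3, 207.5), 2.5) (0, 0, 560, 235)
(array([342.4, 345.3]), (68.1, 18.8), -87.5) (0, 0, 23, 65)
t 14.45 grasp mm [578.3 139.8 135.6] rot [179.92 -34.64  92.67] F [ 0.  -0.1 -0.1] w 69.4 gf 0.0 q [-17.0, 20.0, 24.0, 103.0, -45.0, 72.0, 29.0]
xyz [-0.67, 0.02, 10.68] twist [0.3, 0.36, -0.31]
```

View pics/w3.png

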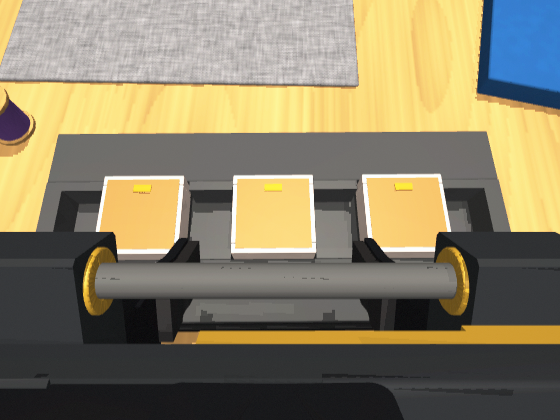

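The wrist view shows frame_b centred between the fingers (cols 233-314, rows 177-255), with the trough visible on both sides. Advancing along the tool axis to grip it.

```bash
python3 g.py 573.6,195,44,93,35
```

```text
t 14.45 grasp mm [578.3 139.8 135.6] rot [179.92 -34.64  92.67] F [ 0.  -0.1 -0.1] w 69.4 gf 0.0 q [-17.0, 20.0, 24.0, 103.0, -45.0, 72.0, 29.0]
xyz [-0.76, -0.15, 10.68] twist [0.27, 0.36, -0.27]
```

>>> servo_tool --plan '[{"xyz": [-0.7, -0.1, 2], "twist": [0, 0, -0.2], "jaw": 0.2}, {"xyz": [-0.7, -0.1, 5], "twist": [0, 0, -0.2], "jaw": 0.2}, {"xyz": [-0.7, -0.1, 7], "twist": [0, 0, -0.2], "jaw": 0.2}, {"xyz": [-0.7, -0.1, 9], "twist": [0, 0, -0.2], "jaw": 0.2}, {"xyz": [-0.7, -0.1, 10], "twist": [0, 0, -0.2], "jaw": 0.2}, {"xyz": [-0.7, -0.1, 10.6], "twist": [0, 0, -0.2], "jaw": 0.2}, {"xyz": [-0.7, -0.1, 10.6], "twist": [0, 0, -0.2], "jaw": 0.2}, {"xyz": [-0.7, -0.1, 10.6], "twist": [0, 0, -0.2], "jaw": 0.2}]'

```text
time_s: 15.12
tool_pos: [0.5793, 0.1007, 0.1797]
tool_rot: [179.8, -34.8, 92.8]
force: [0.1, -0.4, 0.4]
grip_width: 0.0694
grasp_force: 0.0
```

```bash
python3 g.py 573.6,195,44,93,35
```

```text
t 15.1167 grasp mm [575.3 194.1  44.9] rot [179.77 -34.76  92.84] F [ 0.1 -0.4  0.4] w 69.4 gf 0.0 q [-19.0, 26.0, 21.0, 107.0, -51.0, 62.0, 33.0]
xyz [-0.04, -0.08, 0.13] twist [0.32, 0.24, -0.13]
```

>>> servo_tool --plan '[{"xyz": [0, -0.1, 0.1], "twist": [0, 0, 0], "jaw": 1}, {"xyz": [0, -0.1, 0.1], "twist": [0, 0, 0], "jaw": 1}, {"xyz": [0, -0.1, 0.1], "twist": [0, 0, 0], "jaw": 1}, {"xyz": [0, -0.1, 0.1], "twist": [0, 0, 0], "jaw": 1}, {"xyz": [0, -0.1, 0.1], "twist": [0, 0, 0], "jaw": 1}]' --newtons 30

```text
time_s: 15.53
tool_pos: [0.5783, 0.1006, 0.1788]
tool_rot: [179.8, -34.8, 92.8]
force: [-0.4, -1.0, 3.5]
grip_width: 0.0559
grasp_force: 30.0
```

```bash
python3 - <<'E'
import numpy as np
# tilt about +y-side pivot at foam top; frame centre y0=0 -> grasp (gy,gz) rel pivot; pivot at (28,40)
from scipy.spatial.transform import Rotation as Ro
g=np.array([-4.,44.5]); piv=np.array([28.,40.])
def rot(v,a): a=np.radians(a); return np.array([v[0]*np.cos(a)-v[1]*np.sin(a), v[0]*np.sin(a)+v[1]*np.cos(a)])
# world rotation about +x by -a (in y,z plane: angle -a)
t0=35
def tcp(gp,tilt): a=np.radians(tilt); return gp-164*np.array([np.sin(a),-np.cos(a)])
p0=tcp(g,t0); 
for a in (3,6,9,12,15,18,21,25,30):
    lift=max(0,a-12)*1.5
    gn=piv+rot(g-piv,-a)+np.array([0,lift])
    d=tcp(gn,t0-a)-p0
    th=np.radians(t0); X=np.array([np.cos(th),np.sin(th)]); Z=np.array([np.sin(th),-np.cos(th)])  # tool x,z in (y,z)
    print(a,'xyz cm',round(d@X/10,2),0,round(d@Z/10,2),'grasp',np.round(gn,1))
E
python3 g.py
```

```text
3 xyz cm 0.98 0 -0.1 grasp [-3.7 46.2]
6 xyz cm 1.96 0 -0.15 grasp [-3.4 47.8]
9 xyz cm 2.94 0 -0.14 grasp [-2.9 49.5]
12 xyz cm 3.92 0 -0.08 grasp [-2.4 51.1]
15 xyz cm 5.15 0 -0.35 grasp [-1.7 57.1]
18 xyz cm 6.38 0 -0.56 grasp [-1.  63.2]
21 xyz cm 7.6 0 -0.72 grasp [-0.3 69.2]
25 xyz cm 9.2 0 -0.85 grasp [ 0.9 77.1]
30 xyz cm 11.17 0 -0.9 grasp [ 2.5 86.9]
t 15.5333 grasp mm [574.4 194.1  44.2] rot [179.78 -34.81  92.76] F [-0.4 -1.   3.5] w 55.9 gf 29.980960026732646 q [-19.0, 26.0, 21.0, 107.0, -52.0, 62.0, 33.0]
```

>>> servo_tool --plan '[{"xyz": [0.5, 0, -0.05], "twist": [0, -1.5, 0], "jaw": 1}, {"xyz": [1, 0, -0.1], "twist": [0, -3, 0], "jaw": 1}, {"xyz": [1.5, 0, -0.12], "twist": [0, -4.5, 0], "jaw": 1}, {"xyz": [1.95, 0, -0.15], "twist": [0, -6, 0], "jaw": 1}, {"xyz": [2.45, 0, -0.15], "twist": [0, -7.5, 0], "jaw": 1}, {"xyz": [2.95, 0, -0.15], "twist": [0, -9, 0], "jaw": 1}]'

```text
time_s: 16.03
tool_pos: [0.5769, 0.1249, 0.1966]
tool_rot: [179.8, -25.8, 92.8]
force: [0.7, 1.1, 0.3]
grip_width: 0.056
grasp_force: 30.0
```

```bash
python3 g.py
```

```text
t 16.0333 grasp mm [574.  196.1  48.9] rot [179.83 -25.76  92.75] F [0.7 1.1 0.3] w 56.0 gf 29.97874426888302 q [-26.0, 24.0, 23.0, 107.0, -42.0, 58.0, 23.0]
```

```bash
python3 g.py 573.6,200,88,92.8,5 573.6,200,88,92.8,5 573.6,190,180,92.7,5 582,-130,180,92.5,5
```

```text
t 16.0333 grasp mm [574.  196.1  48.9] rot [179.83 -25.76  92.75] F [0.7 1.1 0.3] w 56.0 gf 29.97874426888302 q [-26.0, 24.0, 23.0, 107.0, -42.0, 58.0, 23.0]
xyz [7.86, 0.04, -2.29] twist [0.18, -20.76, -0.08]
xyz [0.0, 0.0, 0.0] twist [0.0, 0.0, 0.0]
xyz [-0.19, -0.05, -9.25] twist [-0.01, 0.0, 0.1]
xyz [-31.88, -0.67, -2.79] twist [-0.02, -0.0, 0.2]
```

>>> servo_tool --plan '[{"xyz": [0.7, 0, -0.2], "twist": [0, -2, 0], "jaw": 1}, {"xyz": [1.5, 0, -0.4], "twist": [0, -4, 0], "jaw": 1}, {"xyz": [2.3, 0, -0.65], "twist": [0, -6, 0], "jaw": 1}, {"xyz": [3.1, 0, -0.9], "twist": [0, -8.2, 0], "jaw": 1}, {"xyz": [3.9, 0, -1.1], "twist": [0, -10.3, 0], "jaw": 1}, {"xyz": [4.7, 0, -1.4], "twist": [0, -12.4, 0], "jaw": 1}, {"xyz": [5.5, 0, -1.6], "twist": [0, -14.5, 0], "jaw": 1}, {"xyz": [6.3, 0, -1.85], "twist": [0, -16.6, 0], "jaw": 1}, {"xyz": [7.1, 0, -2.1], "twist": [0, -18.7, 0], "jaw": 1}, {"xyz": [7.9, 0, -2.3], "twist": [0, -20.8, 0], "jaw": 1}]'

```text
time_s: 16.87
tool_pos: [0.5735, 0.1858, 0.2513]
tool_rot: [179.9, -4.9, 92.7]
force: [-0.3, 0.7, -1.2]
grip_width: 0.0554
grasp_force: 30.0
```

>>> servo_tool --plan '[{"xyz": [0, 0, -1.5], "twist": [0, 0, 0], "jaw": 1}, {"xyz": [0, 0, -4], "twist": [0, 0, 0], "jaw": 1}, {"xyz": [-0.5, 0, -7], "twist": [0, 0, 0], "jaw": 1}, {"xyz": [-2, 0, -9.2], "twist": [0, 0, 0], "jaw": 1}, {"xyz": [-5, 0, -9.5], "twist": [0, 0, 0], "jaw": 1}, {"xyz": [-8.5, 0, -9.8], "twist": [0, 0, 0], "jaw": 1}, {"xyz": [-12, 0, -10], "twist": [0, 0, 0], "jaw": 1}, {"xyz": [-15.5, 0, -10.4], "twist": [0, 0, 0], "jaw": 1}, {"xyz": [-19, 0, -10.7], "twist": [0, 0, 0], "jaw": 1}, {"xyz": [-22, 0, -11], "twist": [0, 0, 0], "jaw": 1}]'

```text
time_s: 17.7
tool_pos: [0.5837, -0.0457, 0.3415]
tool_rot: [179.9, -5.0, 92.6]
force: [0.2, -0.0, -0.9]
grip_width: 0.0555
grasp_force: 30.0
```

```bash
python3 g.py 582,-130,120,92.5,-20 582,-130,120,92.5,-55
```

```text
t 17.7 grasp mm [583.4 -31.4 178.1] rot [179.91  -4.98  92.61] F [ 0.2 -0.  -0.9] w 55.5 gf 29.981349853333086 q [-29.0, 15.0, 38.0, 98.0, -15.0, 71.0, 16.0]
xyz [-3.38, -0.56, 6.47] twist [0.11, -24.98, 0.09]
xyz [9.41, -0.0, 2.97] twist [-0.0, -35.0, -0.0]
```

>>> servo_tool --plan '[{"xyz": [-0.4, -0.05, 0.8], "twist": [0, -3, 0], "jaw": 1}, {"xyz": [-0.8, -0.1, 1.6], "twist": [0, -6, 0], "jaw": 1}, {"xyz": [-1.2, -0.2, 2.4], "twist": [0, -9, 0], "jaw": 1}, {"xyz": [-1.6, -0.25, 3.2], "twist": [0, -12, 0], "jaw": 1}, {"xyz": [-2.1, -0.3, 4], "twist": [0, -15, 0], "jaw": 1}, {"xyz": [-2.5, -0.4, 4.9], "twist": [0, -18.5, 0], "jaw": 1}, {"xyz": [-3, -0.5, 5.7], "twist": [0, -22, 0], "jaw": 1}, {"xyz": [-3.4, -0.55, 6.5], "twist": [0, -25, 0], "jaw": 1}, {"xyz": [-3.4, -0.55, 6.5], "twist": [0, -25, 0], "jaw": 1}]'

```text
time_s: 18.45
tool_pos: [0.5791, -0.0706, 0.2716]
tool_rot: [-179.8, 20.1, 92.8]
force: [-0.3, 0.6, -1.3]
grip_width: 0.0562
grasp_force: 30.0
```

>>> servo_tool --plan '[{"xyz": [1, 0, 0.1], "twist": [0, -3.5, 0], "jaw": 1}, {"xyz": [2, 0, 0.3], "twist": [0, -7, 0], "jaw": 1}, {"xyz": [3.1, 0, 0.5], "twist": [0, -11, 0], "jaw": 1}, {"xyz": [4.2, 0, 0.7], "twist": [0, -15, 0], "jaw": 1}, {"xyz": [5.3, 0, 1.1], "twist": [0, -19, 0], "jaw": 1}, {"xyz": [6.3, 0, 1.5], "twist": [0, -23, 0], "jaw": 1}, {"xyz": [7.4, 0, 1.9], "twist": [0, -27, 0], "jaw": 1}, {"xyz": [8.4, 0, 2.4], "twist": [0, -31, 0], "jaw": 1}, {"xyz": [9.4, 0, 3], "twist": [0, -35, 0], "jaw": 1}, {"xyz": [9.4, 0, 3], "twist": [0, -35, 0], "jaw": 1}]'

```text
time_s: 19.28
tool_pos: [0.5764, 0.0104, 0.2107]
tool_rot: [-179.8, 55.0, 93.1]
force: [-1.2, 1.2, -2.5]
grip_width: 0.056
grasp_force: 30.0
```

```bash
python3 - <<'E'
from h import *
c=cam('scene','s1.png')
im=cv2.imread('pics/s1.png')[150:400,120:440]; cv2.imwrite('pics/s1c.png',cv2.resize(im,None,fx=2.3,fy=2.3))
E
python3 g.py 582,-130,50,92.5,-55
```

```text
t 19.3333 grasp mm [ 583.3 -125.2  117.8] rot [-179.92   54.92   92.92] F [ 0.3  0.5 -1.6] w 55.9 gf 29.98017395613715 q [-57.0, 36.0, 49.0, 107.0, 31.0, 62.0, -28.0]
xyz [5.3, -0.07, 4.28] twist [0.27, -0.08, 0.24]
```

View pics/s1c.png

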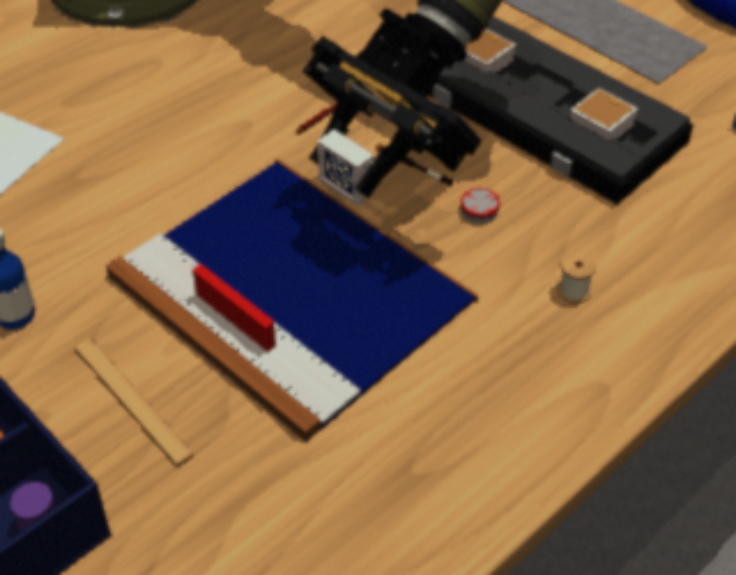

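Frame_b is held on edge with the lace facing the batten, and the rule lies flush along the batten (crop from (110,265) to (320,430)). Lowering to stand it on the board.

```bash
python3 g.py 582,-130,45,92.6,-55 582,-130,39,92.6,-55
```

```text
t 19.3333 grasp mm [ 583.3 -125.2  117.8] rot [-179.92   54.92   92.92] F [ 0.3  0.5 -1.6] w 55.9 gf 29.98017395613715 q [-57.0, 36.0, 49.0, 107.0, 31.0, 62.0, -28.0]
xyz [5.71, -0.09, 4.57] twist [0.18, -0.08, 0.18]
xyz [0.49, -0.0, 0.34] twist [0.0, 0.0, 0.0]
```

>>> servo_tool --plan '[{"xyz": [1, 0, 0.8], "twist": [0, 0, 0], "jaw": 1}, {"xyz": [2.5, 0, 2], "twist": [0, 0, 0], "jaw": 1}, {"xyz": [4, 0, 3.2], "twist": [0, 0, 0], "jaw": 1}, {"xyz": [5, 0, 4], "twist": [0, 0, 0.2], "jaw": 1}, {"xyz": [5.7, 0, 4.6], "twist": [0, 0, 0.2], "jaw": 1}, {"xyz": [5.7, 0, 4.6], "twist": [0, 0, 0.2], "jaw": 1}, {"xyz": [5.7, 0, 4.6], "twist": [0, 0, 0.2], "jaw": 1}]'

```text
time_s: 19.92
tool_pos: [0.5773, 0.001, 0.1408]
tool_rot: [179.5, 55.0, 92.1]
force: [-0.2, -0.3, -1.5]
grip_width: 0.0559
grasp_force: 30.0
```

>>> servo_tool --plan '[{"xyz": [0.1, 0, 0.07], "twist": [0, 0, 0], "jaw": 1}, {"xyz": [0.2, 0, 0.14], "twist": [0, 0, 0], "jaw": 1}, {"xyz": [0.3, 0, 0.2], "twist": [0, 0, 0], "jaw": 1}, {"xyz": [0.4, 0, 0.27], "twist": [0, 0, 0], "jaw": 1}, {"xyz": [0.4, 0, 0.27], "twist": [0, 0, 0], "jaw": 1}]'

```text
time_s: 20.33
tool_pos: [0.5772, 0.002, 0.1357]
tool_rot: [179.5, 55.0, 92.2]
force: [-0.8, 0.8, -0.2]
grip_width: 0.0557
grasp_force: 30.0
```

```bash
python3 g.py
```

```text
t 20.3333 grasp mm [ 583.7 -132.2   41.6] rot [179.49  54.98  92.17] F [-0.8  0.8 -0.2] w 55.7 gf 29.980124337016605 q [-54.0, 44.0, 46.0, 108.0, 29.0, 56.0, -32.0]
```

>>> servo_tool --plan '[{"xyz": [0.08, 0, 0.06], "twist": [0, 0, 0], "jaw": 1}, {"xyz": [0.12, 0, 0.08], "twist": [0, 0, 0], "jaw": 1}, {"xyz": [0.12, 0, 0.08], "twist": [0, 0, 0], "jaw": 1}]'

```text
time_s: 20.58
tool_pos: [0.5771, 0.0019, 0.1342]
tool_rot: [179.5, 55.0, 92.2]
force: [0.8, -0.2, -1.0]
grip_width: 0.0559
grasp_force: 30.0
```

```bash
python3 g.py
```

```text
t 20.5833 grasp mm [ 583.6 -132.3   40.1] rot [179.52  55.    92.19] F [ 0.8 -0.2 -1. ] w 55.9 gf 29.98008029186167 q [-54.0, 44.0, 46.0, 108.0, 29.0, 56.0, -32.0]
```

>>> servo_tool --plan '[{"xyz": [0.08, 0, 0.06], "twist": [0, 0, 0], "jaw": 1}, {"xyz": [0.16, 0, 0.12], "twist": [0, 0, 0], "jaw": 1}, {"xyz": [0.16, 0, 0.12], "twist": [0, 0, 0], "jaw": 1}]'

```text
time_s: 20.83
tool_pos: [0.5775, 0.0017, 0.1335]
tool_rot: [179.5, 55.2, 92.1]
force: [-3.0, 3.3, 7.2]
grip_width: 0.0559
grasp_force: 30.0
```

```bash
python3 g.py
```

```text
t 20.8333 grasp mm [ 583.9 -132.8   39.8] rot [179.51  55.15  92.13] F [-3.   3.3  7.2] w 55.9 gf 29.978247564285994 q [-54.0, 44.0, 46.0, 108.0, 29.0, 56.0, -32.0]
```

>>> servo_tool --plan '[{"xyz": [0, 0, 0], "twist": [0, 0, 0], "jaw": 0.2}, {"xyz": [0, 0, 0], "twist": [0, 0, 0], "jaw": 0.2}, {"xyz": [0, 0, 0], "twist": [0, 0, 0], "jaw": 0.2}, {"xyz": [0, 0, 0], "twist": [0, 0, 0], "jaw": 0.2}, {"xyz": [0, 0, -2], "twist": [0, 0, 0], "jaw": 0.2}, {"xyz": [0, 0, -5], "twist": [0, 0, 0], "jaw": 0.2}, {"xyz": [-1, 0, -9], "twist": [0, 0, 0], "jaw": 0.2}, {"xyz": [-2, 0, -12], "twist": [0, 0, 0], "jaw": 0.2}, {"xyz": [-3, 0, -13], "twist": [0, 0, 0], "jaw": 0.2}]'

```text
time_s: 21.58
tool_pos: [0.5737, 0.0954, 0.2336]
tool_rot: [179.2, 54.8, 92.3]
force: [0.8, 0.2, -0.6]
grip_width: 0.0695
grasp_force: 0.0
```

```bash
python3 - <<'E'
from m import *
import g
c=cam('scene','s2.png'); im=cv2.imread('pics/s2.png')[200:380,150:350]; cv2.imwrite('pics/s2c.png',cv2.resize(im,None,fx=3,fy=3))
import rulechk
c=rulechk.chk(); H=cv2.cvtColor(c['img'],cv2.COLOR_RGB2HSV).astype(int); h,s,v=H[...,0],H[...,1],H[...,2]
for k in comps(c,(s<60)&(v>90),(313,380,140,280),30): print('stand',rect(c,k,.064))
E
python3 g.py 580,-186,140,92.5,0 580,-184,82,92.5,55 582.5,-137,40,92.5,55
```

```text
rulewhite (array([ 593.2, -286.1]), (300.9, 49.9), 2.48)
red (array([ 590.3, -282.6]), (108.9, 18.2), 2.48)
stand (array([ 585. , -135.6]), (56.0, 23.5), 2.55)
t 21.6833 grasp mm [580.7 -42.3 139.1] rot [179.13  54.88  91.97] F [-0.4 -0.6 -0.4] w 69.7 gf 0.0 q [-63.0, 36.0, 47.0, 103.0, 29.0, 70.0, -30.0]
xyz [-21.74, -0.6, 18.65] twist [0.55, 54.89, -0.08]
xyz [-13.23, 0.01, 12.79] twist [0.0, 55.0, 0.0]
xyz [-0.75, 0.45, 6.25] twist [0.0, 0.0, 0.0]
```

View pics/s2c.png

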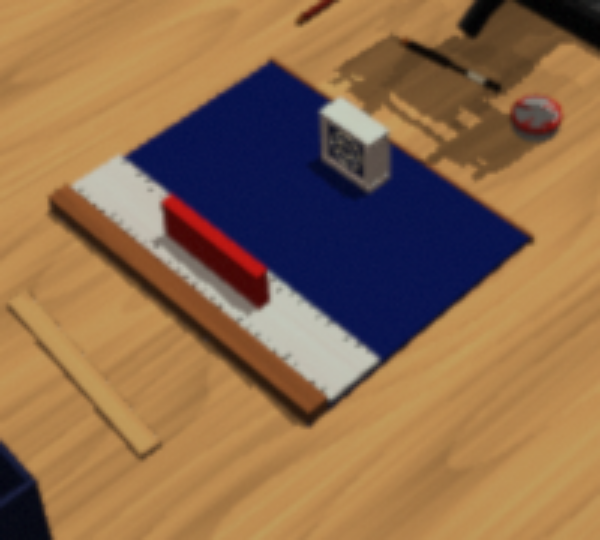

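Frame_b is standing steadily (crop cols 320-390, rows 98-192) with the lace facing the batten. Next I come over the top and regrip from the other tilt.

```bash
python3 g.py 582,-190,180,92.5,0 582,-190,76,92.5,55 584.3,-139.5,36.5,92.5,55
```

```text
t 21.6833 grasp mm [580.7 -42.3 139.1] rot [179.13  54.88  91.97] F [-0.4 -0.6 -0.4] w 69.7 gf 0.0 q [-63.0, 36.0, 47.0, 103.0, 29.0, 70.0, -30.0]
xyz [-25.25, -0.38, 16.68] twist [0.55, 54.89, -0.08]
xyz [-13.43, -0.0, 17.39] twist [0.0, 55.0, 0.0]
xyz [-0.35, 0.45, 6.39] twist [0.0, 0.0, 0.0]
```

>>> servo_tool --plan '[{"xyz": [-3, 0, 2], "twist": [0, 7, 0], "jaw": 0.2}, {"xyz": [-6, 0, 4], "twist": [0, 14, 0], "jaw": 0.2}, {"xyz": [-9, 0, 6], "twist": [0, 21, 0], "jaw": 0.2}, {"xyz": [-12, 0, 8], "twist": [0, 28, 0], "jaw": 0.2}, {"xyz": [-15, 0, 10], "twist": [0, 35, 0], "jaw": 0.2}, {"xyz": [-18.5, -0.2, 12.2], "twist": [0, 42, 0], "jaw": 0.2}, {"xyz": [-22, -0.4, 14.5], "twist": [0, 48, 0], "jaw": 0.2}, {"xyz": [-25.2, -0.4, 16.7], "twist": [0.5, 54.9, 0], "jaw": 0.2}, {"xyz": [-25.2, -0.4, 16.7], "twist": [0.5, 54.9, 0], "jaw": 0.2}]'

```text
time_s: 22.43
tool_pos: [0.5761, -0.2076, 0.3446]
tool_rot: [179.9, 0.3, 90.9]
force: [-0.3, -3.9, 0.0]
grip_width: 0.0696
grasp_force: 0.0
```

>>> servo_tool --plan '[{"xyz": [-1.7, 0, 2], "twist": [0, 7, 0], "jaw": 0.2}, {"xyz": [-3.4, 0, 4], "twist": [0, 14, 0], "jaw": 0.2}, {"xyz": [-5.1, 0.1, 6], "twist": [0, 21, 0], "jaw": 0.2}, {"xyz": [-6.8, 0.2, 8], "twist": [0, 28, 0], "jaw": 0.2}, {"xyz": [-8.5, 0.3, 10], "twist": [0, 35, 0], "jaw": 0.2}, {"xyz": [-10.2, 0.4, 12], "twist": [0, 42, 0], "jaw": 0.2}, {"xyz": [-11.8, 0.45, 14.5], "twist": [0, 49, 0], "jaw": 0.2}, {"xyz": [-13.4, 0.45, 17.4], "twist": [0, 55, 0], "jaw": 0.2}, {"xyz": [-13.4, 0.45, 17.4], "twist": [0, 55, 0], "jaw": 0.2}, {"xyz": [-13.4, 0.45, 17.4], "twist": [0, 55, 0], "jaw": 0.2}]'

```text
time_s: 23.27
tool_pos: [0.5869, -0.3263, 0.1612]
tool_rot: [-178.5, -55.1, 90.8]
force: [-0.8, -0.2, 0.4]
grip_width: 0.0697
grasp_force: 0.0
```

```bash
python3 g.py 584.3,-139.5,36.5,92.5,55
```

```text
t 23.2667 grasp mm [ 580.8 -192.    67.3] rot [-178.54  -55.06   90.81] F [-0.8 -0.2  0.4] w 69.7 gf 0.0 q [20.0, 50.0, 26.0, 79.0, -54.0, 104.0, 59.0]
xyz [0.5, 0.55, 6.05] twist [-0.07, -0.07, -0.97]
```

>>> servo_tool --plan '[{"xyz": [0.3, 0.55, 0], "twist": [0, 0, -1], "jaw": 0.2}, {"xyz": [0.5, 0.55, 1], "twist": [0, 0, -1], "jaw": 0.2}, {"xyz": [0.5, 0.55, 2.5], "twist": [0, 0, -1], "jaw": 0.2}, {"xyz": [0.5, 0.55, 4], "twist": [0, 0, -1], "jaw": 0.2}, {"xyz": [0.5, 0.55, 5], "twist": [0, 0, -1], "jaw": 0.2}, {"xyz": [0.5, 0.55, 6], "twist": [0, 0, -1], "jaw": 0.2}, {"xyz": [0.5, 0.55, 6], "twist": [0, 0, -1], "jaw": 0.2}, {"xyz": [0.5, 0.55, 6], "twist": [0, 0, -1], "jaw": 0.2}]'

```text
time_s: 23.93
tool_pos: [0.5939, -0.2712, 0.1382]
tool_rot: [178.8, -54.9, 94.0]
force: [0.1, 1.0, -0.6]
grip_width: 0.0694
grasp_force: 0.0
```

```bash
python3 g.py 584.3,-139.5,36.5,92.5,55
```

```text
t 23.9333 grasp mm [ 588.  -137.1   44. ] rot [178.79 -54.9   94.  ] F [ 0.1  1.  -0.6] w 69.4 gf 0.0 q [16.0, 49.0, 25.0, 84.0, -55.0, 98.0, 60.0]
xyz [-0.76, -0.4, 0.25] twist [-0.01, 0.09, 0.86]
```

>>> servo_tool --plan '[{"xyz": [-0.4, -0.4, 0.1], "twist": [0, 0, 0.9], "jaw": 0.2}, {"xyz": [-0.75, -0.4, 0.25], "twist": [0, 0, 0.9], "jaw": 0.2}, {"xyz": [-0.75, -0.4, 0.25], "twist": [0, 0, 0.9], "jaw": 0.2}, {"xyz": [-0.75, -0.4, 0.25], "twist": [0, 0, 0.9], "jaw": 0.2}]'

```text
time_s: 24.27
tool_pos: [0.5895, -0.2755, 0.1297]
tool_rot: [-179.8, -54.9, 92.2]
force: [-0.0, 0.0, -0.1]
grip_width: 0.0697
grasp_force: 0.0
```

```bash
python3 g.py 584.3,-139.5,36.5,92.5,55
```

```text
t 24.2667 grasp mm [ 583.8 -141.4   35.4] rot [-179.81  -54.9    92.19] F [-0.   0.  -0.1] w 69.7 gf 0.0 q [17.0, 50.0, 25.0, 84.0, -55.0, 98.0, 60.0]
xyz [0.17, 0.08, 0.1] twist [0.07, 0.1, -0.18]
```

>>> servo_tool --plan '[{"xyz": [0.15, 0.05, 0.1], "twist": [0, 0, 0], "jaw": 0.2}, {"xyz": [0.15, 0.05, 0.1], "twist": [0, 0, 0], "jaw": 0.3}, {"xyz": [0.15, 0.05, 0.1], "twist": [0, 0, 0], "jaw": 0.35}, {"xyz": [0.15, 0.05, 0.1], "twist": [0, 0, 0], "jaw": 1}, {"xyz": [0.15, 0.05, 0.1], "twist": [0, 0, 0], "jaw": 1}, {"xyz": [0.15, 0.05, 0.1], "twist": [0, 0, 0], "jaw": 1}, {"xyz": [0.15, 0.05, 0.1], "twist": [0, 0, 0], "jaw": 1}]'

```text
time_s: 24.85
tool_pos: [0.5903, -0.273, 0.1309]
tool_rot: [-179.9, -54.9, 92.3]
force: [0.4, 0.1, 0.3]
grip_width: 0.0557
grasp_force: 30.0
```

```bash
python3 g.py 584,-139,130,92.5,55 584,-139,130,92.5,0 584,-139,130,92.5,-35
```

```text
t 24.85 grasp mm [ 584.6 -138.9   36.6] rot [-179.92  -54.91   92.34] F [0.4 0.1 0.3] w 55.7 gf 29.99938903090964 q [16.0, 49.0, 25.0, 84.0, -55.0, 98.0, 60.0]
xyz [7.61, -0.06, -5.37] twist [0.05, 0.09, -0.09]
xyz [13.43, 0.0, 6.99] twist [0.0, -55.0, -0.0]
xyz [9.41, 0.0, 2.97] twist [0.0, -35.0, 0.0]
```

>>> servo_tool --plan '[{"xyz": [0.8, 0, -0.6], "twist": [0, 0, 0], "jaw": 1}, {"xyz": [2, 0, -1.4], "twist": [0, 0, 0], "jaw": 1}, {"xyz": [4, 0, -2.8], "twist": [0, 0, 0], "jaw": 1}, {"xyz": [6, 0, -4.2], "twist": [0, 0, 0], "jaw": 1}, {"xyz": [7.6, 0, -5.4], "twist": [0, 0, 0], "jaw": 1}, {"xyz": [7.6, 0, -5.4], "twist": [0, 0, 0], "jaw": 1}]'

```text
time_s: 25.35
tool_pos: [0.5915, -0.2745, 0.2304]
tool_rot: [179.3, -54.7, 93.0]
force: [1.2, -0.4, 0.1]
grip_width: 0.0558
grasp_force: 30.0
```

>>> servo_tool --plan '[{"xyz": [1.7, 0, 0.1], "twist": [0, -6, 0], "jaw": 1}, {"xyz": [3.4, 0, 0.4], "twist": [0, -12, 0], "jaw": 1}, {"xyz": [5.1, 0, 0.8], "twist": [0, -18, 0], "jaw": 1}, {"xyz": [6.7, 0, 1.4], "twist": [0, -24, 0], "jaw": 1}, {"xyz": [8.2, 0, 2.2], "twist": [0, -30, 0], "jaw": 1}, {"xyz": [9.6, 0, 3.1], "twist": [0, -36, 0], "jaw": 1}, {"xyz": [11, 0, 4.2], "twist": [0, -42, 0], "jaw": 1}, {"xyz": [12.2, 0, 5.4], "twist": [0, -48, 0], "jaw": 1}, {"xyz": [13.4, 0, 7], "twist": [0, -55, 0], "jaw": 1}, {"xyz": [13.4, 0, 7], "twist": [0, -55, 0], "jaw": 1}]'

```text
time_s: 26.18
tool_pos: [0.586, -0.1305, 0.2936]
tool_rot: [-180.0, 0.0, 93.1]
force: [0.9, 2.1, -1.3]
grip_width: 0.0557
grasp_force: 30.0
```

>>> servo_tool --plan '[{"xyz": [1.7, 0, 0.1], "twist": [0, -6, 0], "jaw": 1}, {"xyz": [3.4, 0, 0.4], "twist": [0, -12, 0], "jaw": 1}, {"xyz": [5.1, 0, 0.8], "twist": [0, -18, 0], "jaw": 1}, {"xyz": [6.7, 0, 1.4], "twist": [0, -24, 0], "jaw": 1}, {"xyz": [8.2, 0, 2.2], "twist": [0, -30, 0], "jaw": 1}, {"xyz": [9.4, 0, 3], "twist": [0, -35, 0], "jaw": 1}, {"xyz": [9.4, 0, 3], "twist": [0, -35, 0], "jaw": 1}, {"xyz": [9.4, 0, 3], "twist": [0, -35, 0], "jaw": 1}]'

```text
time_s: 26.85
tool_pos: [0.5805, -0.0447, 0.2623]
tool_rot: [-179.7, 35.0, 92.7]
force: [0.7, 0.5, -1.7]
grip_width: 0.0559
grasp_force: 30.0
```

```bash
python3 rulechk.py; python3 g.py 589.5,-228,60,92.53,-35 589.5,-228,24,92.53,-35
```

```text
rulewhite (array([ 608.4, -177.6]), (61.2, 14.3), -2.89)
rulewhite (array([ 593.2, -286.1]), (300.9, 49.7), 2.53)
red (array([ 590.3, -282.6]), (108.9, 18.0), 2.48)
t 26.9 grasp mm [ 584.  -140.5  128.9] rot [-179.81   34.97   92.42] F [ 0.4 -0.6 -0.6] w 55.8 gf 29.99887367594784 q [-49.0, 25.0, 49.0, 106.0, 20.0, 59.0, -11.0]
xyz [-3.23, 0.14, 10.67] twist [-0.26, -0.03, -0.09]
xyz [2.06, -0.0, 2.95] twist [0.0, 0.0, 0.0]
```

```bash
python3 g.py 589.5,-231,60,92.53,-35 589.5,-231,27,92.53,-35
```

```text
t 26.9 grasp mm [ 584.  -140.5  128.9] rot [-179.81   34.97   92.42] F [ 0.4 -0.6 -0.6] w 55.8 gf 29.99887367594784 q [-49.0, 25.0, 49.0, 106.0, 20.0, 59.0, -11.0]
xyz [-3.47, 0.13, 10.84] twist [-0.26, -0.03, -0.09]
xyz [1.89, -0.0, 2.7] twist [0.0, 0.0, 0.0]
```

>>> servo_tool --plan '[{"xyz": [-0.5, 0, 1.5], "twist": [0, 0, 0], "jaw": 1}, {"xyz": [-1.3, 0, 4], "twist": [0, 0, 0], "jaw": 1}, {"xyz": [-2.2, 0.1, 6.8], "twist": [0, 0, 0], "jaw": 1}, {"xyz": [-3, 0.1, 9.3], "twist": [-0.2, 0, 0], "jaw": 1}, {"xyz": [-3.5, 0.1, 10.8], "twist": [-0.2, 0, 0], "jaw": 1}, {"xyz": [-3.5, 0.1, 10.8], "twist": [-0.2, 0, 0], "jaw": 1}, {"xyz": [-3.5, 0.1, 10.8], "twist": [-0.2, 0, 0], "jaw": 1}, {"xyz": [-3.5, 0.1, 10.8], "twist": [-0.2, 0, 0], "jaw": 1}]'

```text
time_s: 27.57
tool_pos: [0.586, -0.137, 0.1962]
tool_rot: [179.7, 35.0, 92.3]
force: [0.1, -0.2, -0.5]
grip_width: 0.0557
grasp_force: 30.0
```

```bash
python3 g.py 590,-231,27,92.53,-35
```

```text
t 27.5667 grasp mm [ 590.4 -231.    61.9] rot [179.73  35.01  92.25] F [ 0.1 -0.2 -0.5] w 55.7 gf 29.999284795526435 q [-38.0, 31.0, 47.0, 108.0, 17.0, 47.0, -5.0]
xyz [2.0, -0.02, 2.86] twist [0.11, 0.01, -0.23]
```

>>> servo_tool --plan '[{"xyz": [0.5, 0, 0.7], "twist": [0.1, 0, -0.2], "jaw": 1}, {"xyz": [1.1, 0, 1.5], "twist": [0.1, 0, -0.2], "jaw": 1}, {"xyz": [1.6, 0, 2.3], "twist": [0.1, 0, -0.2], "jaw": 1}, {"xyz": [2, 0, 2.85], "twist": [0.1, 0, -0.2], "jaw": 1}, {"xyz": [2, 0, 2.85], "twist": [0.1, 0, -0.2], "jaw": 1}, {"xyz": [2, 0, 2.85], "twist": [0.1, 0, -0.2], "jaw": 1}]'

```text
time_s: 28.07
tool_pos: [0.5864, -0.1348, 0.162]
tool_rot: [-179.8, 35.2, 92.8]
force: [-9.2, 11.2, 23.4]
grip_width: 0.0555
grasp_force: 42.6
```

>>> servo_tool --plan '[{"xyz": [0.1, 0, 0.15], "twist": [0, 0, 0], "jaw": 1}, {"xyz": [0.17, 0, 0.25], "twist": [0, 0, 0], "jaw": 1}, {"xyz": [0.17, 0, 0.25], "twist": [0, 0, 0], "jaw": 1}]'

```text
time_s: 28.32
tool_pos: [0.5868, -0.1347, 0.1614]
tool_rot: [-179.7, 35.2, 92.8]
force: [-17.6, 19.6, 44.2]
grip_width: 0.0559
grasp_force: 53.4
```

```bash
python3 g.py
```

```text
t 28.3167 grasp mm [ 590.5 -229.3   27.5] rot [-179.69   35.24   92.77] F [-17.6  19.6  44.2] w 55.9 gf 53.35475905205982 q [-37.0, 35.0, 45.0, 108.0, 16.0, 44.0, -6.0]
```

>>> servo_tool --plan '[{"xyz": [-0.2, 0, -0.3], "twist": [0, 0, 0], "jaw": 1}, {"xyz": [-0.4, 0, -0.55], "twist": [0, 0, 0], "jaw": 1}, {"xyz": [-0.4, 0, -0.55], "twist": [0, 0, 0], "jaw": 1}]'

```text
time_s: 28.57
tool_pos: [0.5859, -0.1356, 0.164]
tool_rot: [-179.9, 35.1, 92.7]
force: [0.6, 0.7, -1.6]
grip_width: 0.0554
grasp_force: 30.0
```

```bash
python3 g.py; python3 - <<'E'
from h import *
c=cam('scene','s3.png'); u,v=proj(c,[.59,-.23,.03]).astype(int); print(u,v)
im=cv2.imread('pics/s3.png')[v-60:v+60,u-80:u+80]; cv2.imwrite('pics/s3c.png',cv2.resize(im,None,fx=4,fy=4))
E
```

```text
t 28.5667 grasp mm [ 590.2 -229.8   29.8] rot [-179.92   35.08   92.74] F [ 0.6  0.7 -1.6] w 55.4 gf 29.999135566700872 q [-37.0, 34.0, 46.0, 108.0, 16.0, 44.0, -6.0]
240 271
```

View pics/s3c.png

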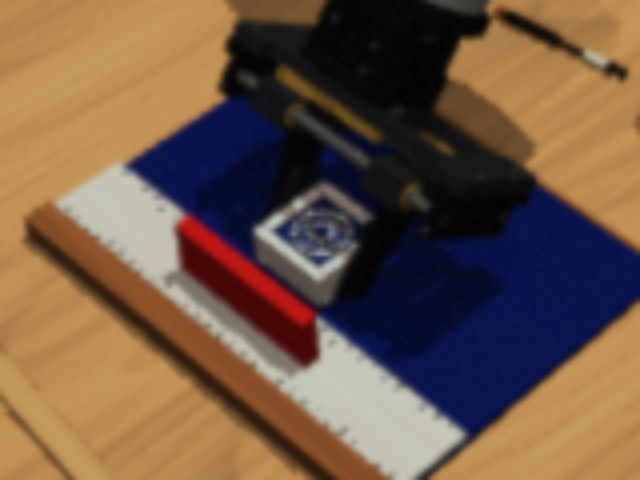

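Frame_b is face up just behind the rule (crop cols 255-370, rows 185-305), but I gripped it too low: the fingertips reach the board before the frame does. I'll stand it up again and shift the grip 5.5 mm.

```bash
python3 g.py 586,-150,130,92.6,-35 586,-150,130,92.6,10 586,-150,130,92.6,55 586,-150,42,92.6,55
```

```text
t 28.6167 grasp mm [ 589.9 -229.9   29.3] rot [-179.88   35.08   92.75] F [ 0.4  0.7 -1.9] w 55.9 gf 30.239700726548087 q [-37.0, 34.0, 46.0, 108.0, 16.0, 44.0, -6.0]
xyz [0.73, -0.04, -12.84] twist [-0.03, 0.08, 0.12]
xyz [-11.6, -0.0, 4.8] twist [0.0, 45.0, 0.0]
xyz [-11.6, 0.0, 4.8] twist [0.0, 45.0, 0.0]
xyz [-7.21, -0.0, 5.05] twist [0.0, 0.0, 0.0]
```

>>> servo_tool --plan '[{"xyz": [-0.8, 0, -1.2], "twist": [0, 0, 0], "jaw": 1}, {"xyz": [-1.5, 0, -3], "twist": [0, 0, 0], "jaw": 1}, {"xyz": [-1, 0, -6], "twist": [0, 0, 0], "jaw": 1}, {"xyz": [0, 0, -9.5], "twist": [0, 0, 0], "jaw": 1}, {"xyz": [0.7, 0, -12.8], "twist": [0, 0, 0], "jaw": 1}, {"xyz": [0.7, 0, -12.8], "twist": [0, 0, 0], "jaw": 1}]'

```text
time_s: 29.12
tool_pos: [0.5847, -0.0514, 0.2685]
tool_rot: [179.6, 34.9, 92.9]
force: [0.8, 1.1, -1.5]
grip_width: 0.0563
grasp_force: 30.0
```

>>> servo_tool --plan '[{"xyz": [-1.4, 0, 0.05], "twist": [0, 5, 0], "jaw": 1}, {"xyz": [-2.8, 0, 0.25], "twist": [0, 10, 0], "jaw": 1}, {"xyz": [-4.2, 0, 0.55], "twist": [0, 15, 0], "jaw": 1}, {"xyz": [-5.6, 0, 1], "twist": [0, 20, 0], "jaw": 1}, {"xyz": [-6.9, 0, 1.5], "twist": [0, 25, 0], "jaw": 1}, {"xyz": [-8.2, 0, 2.2], "twist": [0, 30, 0], "jaw": 1}, {"xyz": [-9.4, 0, 3], "twist": [0, 35, 0], "jaw": 1}, {"xyz": [-10.5, 0, 3.8], "twist": [0, 40, 0], "jaw": 1}, {"xyz": [-11.6, 0, 4.8], "twist": [0, 45, 0], "jaw": 1}]'

```text
time_s: 29.87
tool_pos: [0.5876, -0.1806, 0.2928]
tool_rot: [-180.0, -10.1, 92.6]
force: [-0.2, -0.4, -1.8]
grip_width: 0.0556
grasp_force: 30.0
```

>>> servo_tool --plan '[{"xyz": [-1.4, 0, 0.05], "twist": [0, 5, 0], "jaw": 1}, {"xyz": [-2.8, 0, 0.25], "twist": [0, 10, 0], "jaw": 1}, {"xyz": [-4.2, 0, 0.55], "twist": [0, 15, 0], "jaw": 1}, {"xyz": [-5.6, 0, 1], "twist": [0, 20, 0], "jaw": 1}, {"xyz": [-6.9, 0, 1.5], "twist": [0, 25, 0], "jaw": 1}, {"xyz": [-8.2, 0, 2.2], "twist": [0, 30, 0], "jaw": 1}, {"xyz": [-9.4, 0, 3], "twist": [0, 35, 0], "jaw": 1}, {"xyz": [-10.5, 0, 3.8], "twist": [0, 40, 0], "jaw": 1}, {"xyz": [-11.6, 0, 4.8], "twist": [0, 45, 0], "jaw": 1}, {"xyz": [-11.6, 0, 4.8], "twist": [0, 45, 0], "jaw": 1}]'

```text
time_s: 30.7
tool_pos: [0.5902, -0.2886, 0.2199]
tool_rot: [-179.0, -55.0, 91.5]
force: [-1.3, -0.2, -2.9]
grip_width: 0.0558
grasp_force: 30.0
```

>>> servo_tool --plan '[{"xyz": [-1.6, 0, 1.1], "twist": [0, 0, 0], "jaw": 1}, {"xyz": [-3.6, 0, 2.5], "twist": [0, 0, 0], "jaw": 1}, {"xyz": [-5.6, 0, 3.9], "twist": [0, 0, 0], "jaw": 1}, {"xyz": [-6.6, 0, 4.6], "twist": [0, 0, 0], "jaw": 1}, {"xyz": [-6.6, 0, 4.6], "twist": [0, 0, 0], "jaw": 1}, {"xyz": [-6.6, 0, 4.6], "twist": [0, 0, 0], "jaw": 1}]'

```text
time_s: 31.2
tool_pos: [0.5928, -0.2847, 0.1446]
tool_rot: [-179.8, -54.9, 92.6]
force: [0.1, -0.1, -0.8]
grip_width: 0.0557
grasp_force: 30.0
```

```bash
python3 g.py 586,-150,37,92.6,55
```

```text
t 31.2 grasp mm [ 586.3 -150.7   50.3] rot [-179.81  -54.89   92.56] F [ 0.1 -0.1 -0.8] w 55.7 gf 29.999275177815008 q [17.0, 49.0, 25.0, 83.0, -55.0, 100.0, 59.0]
xyz [-1.08, -0.06, 0.82] twist [-0.16, 0.11, -0.03]
```

>>> servo_tool --plan '[{"xyz": [-0.4, 0, 0.3], "twist": [0, 0, 0], "jaw": 1}, {"xyz": [-0.8, 0, 0.56], "twist": [0, 0, 0], "jaw": 1}, {"xyz": [-1, 0, 0.7], "twist": [0, 0, 0], "jaw": 1}, {"xyz": [-1.1, 0, 0.77], "twist": [0, 0, 0], "jaw": 1}, {"xyz": [-1.14, 0, 0.8], "twist": [0, 0, 0], "jaw": 1}, {"xyz": [-1.18, 0, 0.83], "twist": [0, 0, 0], "jaw": 1}]'

```text
time_s: 31.7
tool_pos: [0.5925, -0.2858, 0.1308]
tool_rot: [-179.9, -54.9, 92.6]
force: [-1.0, -0.7, 3.1]
grip_width: 0.0555
grasp_force: 30.0
```

```bash
python3 g.py
```

```text
t 31.7 grasp mm [ 586.2 -151.7   36.6] rot [-179.9   -54.95   92.56] F [-1.  -0.7  3.1] w 55.5 gf 30.000084216149574 q [17.0, 50.0, 25.0, 83.0, -55.0, 99.0, 60.0]
```

Contact at 36.6, as predicted. I'll open, shift −y by 6 mm, and regrip.

>>> servo_tool --plan '[{"xyz": [0, 0, 0], "twist": [0, 0, 0], "jaw": 0.28}, {"xyz": [0, 0, 0], "twist": [0, 0, 0], "jaw": 0.28}, {"xyz": [0, 0, 0], "twist": [0, 0, 0], "jaw": 0.28}, {"xyz": [-0.35, 0, -0.5], "twist": [0, 0, 0], "jaw": 0.28}, {"xyz": [-0.35, 0, -0.5], "twist": [0, 0, 0], "jaw": 0.28}, {"xyz": [-0.35, 0, -0.5], "twist": [0, 0, 0], "jaw": 0.28}, {"xyz": [-0.35, 0, -0.5], "twist": [0, 0, 0], "jaw": 1}, {"xyz": [-0.35, 0, -0.5], "twist": [0, 0, 0], "jaw": 1}, {"xyz": [-0.35, 0, -0.5], "twist": [0, 0, 0], "jaw": 1}, {"xyz": [-0.35, 0, -0.5], "twist": [0, 0, 0], "jaw": 1}]'

```text
time_s: 32.53
tool_pos: [0.5928, -0.2916, 0.13]
tool_rot: [-179.8, -54.9, 92.5]
force: [-0.1, -0.1, -1.1]
grip_width: 0.0556
grasp_force: 30.0
```

>>> servo_tool --plan '[{"xyz": [0, 0, 0], "twist": [0, 0, 0], "jaw": 1}, {"xyz": [0, 0, 0], "twist": [0, 0, 0], "jaw": 1}]'

```text
time_s: 32.7
tool_pos: [0.5928, -0.2916, 0.13]
tool_rot: [-179.8, -54.9, 92.5]
force: [0.3, 0.2, -0.4]
grip_width: 0.0553
grasp_force: 30.0
```

```bash
python3 g.py 585,-150,130,92.55,55
```

```text
t 32.7 grasp mm [ 586.4 -157.6   35.7] rot [-179.83  -54.9    92.49] F [ 0.3  0.2 -0.4] w 55.3 gf 29.99868351733312 q [18.0, 51.0, 25.0, 82.0, -55.0, 100.0, 60.0]
xyz [8.13, -0.16, -4.8] twist [-0.12, 0.1, -0.03]
```

>>> servo_tool --plan '[{"xyz": [0, 0, 0], "twist": [0, 0, 0], "jaw": 0.28}, {"xyz": [0, 0, 0], "twist": [0, 0, 0], "jaw": 0.28}, {"xyz": [0, 0, 0], "twist": [0, 0, 0], "jaw": 0.28}, {"xyz": [-0.1, 0, -0.25], "twist": [0, 0, 0], "jaw": 0.28}, {"xyz": [-0.1, 0, -0.25], "twist": [0, 0, 0], "jaw": 0.28}, {"xyz": [-0.1, 0, -0.25], "twist": [0, 0, 0], "jaw": 1}, {"xyz": [-0.1, 0, -0.25], "twist": [0, 0, 0], "jaw": 1}, {"xyz": [-0.1, 0, -0.25], "twist": [0, 0, 0], "jaw": 1}, {"xyz": [-0.1, 0, -0.25], "twist": [0, 0, 0], "jaw": 1}, {"xyz": [-0.1, 0, -0.25], "twist": [0, 0, 0], "jaw": 1}]'

```text
time_s: 33.53
tool_pos: [0.5929, -0.2943, 0.1307]
tool_rot: [-179.8, -54.9, 92.5]
force: [-0.0, -0.7, -0.3]
grip_width: 0.056
grasp_force: 30.0
```

>>> servo_tool --plan '[{"xyz": [0, 0, 0], "twist": [0, 0, 0], "jaw": 1}, {"xyz": [0.4, 0, -0.3], "twist": [0, 0, 0], "jaw": 1}, {"xyz": [2, 0, -1.4], "twist": [0, 0, 0], "jaw": 1}, {"xyz": [4, 0, -2.8], "twist": [0, 0, 0], "jaw": 1}, {"xyz": [6, 0, -4.2], "twist": [0, 0, 0], "jaw": 1}, {"xyz": [7.6, 0, -5.4], "twist": [0, 0, 0], "jaw": 1}, {"xyz": [7.6, 0, -5.4], "twist": [0, 0, 0], "jaw": 1}]'

```text
time_s: 34.12
tool_pos: [0.594, -0.2955, 0.2291]
tool_rot: [179.5, -54.7, 93.0]
force: [0.1, -0.3, -1.0]
grip_width: 0.0557
grasp_force: 30.0
```

>>> servo_tool --plan '[{"xyz": [1.4, 0, 0.05], "twist": [0, -5, 0], "jaw": 1}, {"xyz": [2.8, 0, 0.25], "twist": [0, -10, 0], "jaw": 1}, {"xyz": [4.2, 0, 0.55], "twist": [0, -15, 0], "jaw": 1}, {"xyz": [5.6, 0, 1], "twist": [0, -20, 0], "jaw": 1}, {"xyz": [6.9, 0, 1.5], "twist": [0, -25, 0], "jaw": 1}, {"xyz": [8.2, 0, 2.2], "twist": [0, -30, 0], "jaw": 1}, {"xyz": [9.4, 0, 3], "twist": [0, -35, 0], "jaw": 1}, {"xyz": [10.5, 0, 3.8], "twist": [0, -40, 0], "jaw": 1}, {"xyz": [11.6, 0, 4.8], "twist": [0, -45, 0], "jaw": 1}]'

```text
time_s: 34.87
tool_pos: [0.5879, -0.1885, 0.2912]
tool_rot: [-179.9, -9.7, 92.6]
force: [-0.1, 0.3, -1.6]
grip_width: 0.0557
grasp_force: 30.0
```

>>> servo_tool --plan '[{"xyz": [1.4, 0, 0.05], "twist": [0, -5, 0], "jaw": 1}, {"xyz": [2.8, 0, 0.25], "twist": [0, -10, 0], "jaw": 1}, {"xyz": [4.2, 0, 0.55], "twist": [0, -15, 0], "jaw": 1}, {"xyz": [5.6, 0, 1], "twist": [0, -20, 0], "jaw": 1}, {"xyz": [6.9, 0, 1.5], "twist": [0, -25, 0], "jaw": 1}, {"xyz": [8.2, 0, 2.2], "twist": [0, -30, 0], "jaw": 1}, {"xyz": [9.4, 0, 3], "twist": [0, -35, 0], "jaw": 1}, {"xyz": [10.5, 0, 3.8], "twist": [0, -40, 0], "jaw": 1}, {"xyz": [11.6, 0, 4.8], "twist": [0, -45, 0], "jaw": 1}, {"xyz": [11.6, 0, 4.8], "twist": [0, -45, 0], "jaw": 1}]'

```text
time_s: 35.7
tool_pos: [0.5821, -0.0607, 0.2605]
tool_rot: [-179.5, 35.2, 93.4]
force: [-0.7, 2.0, -2.0]
grip_width: 0.0555
grasp_force: 30.0
```

```bash
python3 g.py 589,-231,60,92.53,-35 589,-231,36,92.53,-35; python3 rulechk.py
```

```text
t 35.7 grasp mm [ 586.3 -155.1  126.5] rot [-179.52   35.16   93.36] F [-0.7  2.  -2. ] w 55.5 gf 29.99959702254273 q [-49.0, 26.0, 51.0, 106.0, 19.0, 58.0, -8.0]
xyz [-2.43, -0.1, 9.81] twist [-0.0, 0.16, 0.68]
xyz [1.38, -0.0, 1.97] twist [0.0, 0.0, 0.0]
rulewhite (array([ 609.1, -186.3]), (60.2, 26.3), 3.12)
rulewhite (array([ 593.2, -286.1]), (300.9, 49.7), 2.53)
red (array([ 590.4, -282.6]), (108.7, 18.2), 2.48)
```

>>> servo_tool --plan '[{"xyz": [-0.3, 0, 1.5], "twist": [0, 0, 0], "jaw": 1}, {"xyz": [-0.9, 0, 4], "twist": [0, 0, 0], "jaw": 1}, {"xyz": [-1.7, 0, 6.8], "twist": [0, 0, 0], "jaw": 1}, {"xyz": [-2.2, 0, 9], "twist": [0, 0, 0], "jaw": 1}, {"xyz": [-2.4, 0, 9.8], "twist": [0, 0, 0], "jaw": 1}, {"xyz": [-2.4, 0, 9.8], "twist": [0, 0, 0], "jaw": 1}, {"xyz": [-2.4, 0, 9.8], "twist": [0, 0, 0], "jaw": 1}, {"xyz": [-2.4, 0, 9.8], "twist": [0, 0, 0], "jaw": 1}]'

```text
time_s: 36.42
tool_pos: [0.5868, -0.1417, 0.1985]
tool_rot: [180.0, 35.0, 92.7]
force: [-0.7, 0.6, -0.4]
grip_width: 0.0559
grasp_force: 30.0
```

```bash
python3 g.py 589,-231.5,34,92.53,-35
```

```text
t 36.4167 grasp mm [ 591.3 -235.7   64.2] rot [179.98  35.02  92.67] F [-0.7  0.6 -0.4] w 55.9 gf 29.998373565031216 q [-39.0, 32.0, 49.0, 107.0, 16.0, 47.0, -3.0]
xyz [2.08, -0.18, 2.23] twist [0.1, 0.02, 0.11]
```

>>> servo_tool --plan '[{"xyz": [0.6, -0.1, 0.2], "twist": [0, 0, 0.1], "jaw": 1}, {"xyz": [1.2, -0.15, 1], "twist": [0, 0, 0.1], "jaw": 1}, {"xyz": [1.8, -0.15, 1.9], "twist": [0, 0, 0.1], "jaw": 1}, {"xyz": [2.05, -0.15, 2.2], "twist": [0, 0, 0.1], "jaw": 1}, {"xyz": [2.05, -0.15, 2.2], "twist": [0, 0, 0.1], "jaw": 1}, {"xyz": [2.05, -0.15, 2.2], "twist": [0, 0, 0.1], "jaw": 1}]'

```text
time_s: 36.92
tool_pos: [0.5841, -0.1382, 0.1672]
tool_rot: [-179.9, 35.1, 92.6]
force: [0.7, -0.5, -0.0]
grip_width: 0.0553
grasp_force: 30.0
```

>>> servo_tool --plan '[{"xyz": [0.06, 0, 0.08], "twist": [0, 0, 0], "jaw": 1}, {"xyz": [0.12, 0, 0.16], "twist": [0, 0, 0], "jaw": 1}, {"xyz": [0.12, 0, 0.16], "twist": [0, 0, 0], "jaw": 1}]'

```text
time_s: 37.17
tool_pos: [0.5842, -0.1384, 0.1657]
tool_rot: [-180.0, 35.1, 92.6]
force: [0.2, 0.4, -2.0]
grip_width: 0.0561
grasp_force: 30.0
```

```bash
python3 g.py
```

```text
t 37.1667 grasp mm [ 588.3 -232.6   31.5] rot [-179.96   35.09   92.55] F [ 0.2  0.4 -2. ] w 56.1 gf 29.997535748407245 q [-38.0, 35.0, 47.0, 109.0, 15.0, 44.0, -5.0]
```

>>> servo_tool --plan '[{"xyz": [0.04, 0, 0.06], "twist": [0, 0, 0], "jaw": 1}, {"xyz": [0.08, 0, 0.12], "twist": [0, 0, 0], "jaw": 1}, {"xyz": [0.08, 0, 0.12], "twist": [0, 0, 0], "jaw": 1}]'

```text
time_s: 37.42
tool_pos: [0.5845, -0.1384, 0.1652]
tool_rot: [-179.9, 35.1, 92.6]
force: [-3.1, 2.6, 5.6]
grip_width: 0.056
grasp_force: 30.0
```

>>> servo_tool --plan '[{"xyz": [-0.08, 0, 0.06], "twist": [0, 0, 0], "jaw": 1}, {"xyz": [-0.16, 0, 0.12], "twist": [0, 0, 0], "jaw": 1}, {"xyz": [-0.16, 0, 0.12], "twist": [0, 0, 0], "jaw": 1}]'

```text
time_s: 37.67
tool_pos: [0.585, -0.1403, 0.1652]
tool_rot: [180.0, 35.1, 92.6]
force: [-1.6, 2.7, 5.6]
grip_width: 0.0558
grasp_force: 30.0
```

```bash
python3 g.py
```

```text
t 37.6667 grasp mm [ 589.3 -234.5   31.1] rot [179.96  35.11  92.56] F [-1.6  2.7  5.6] w 55.8 gf 29.99497760203667 q [-38.0, 35.0, 47.0, 108.0, 15.0, 44.0, -5.0]
```

>>> servo_tool --plan '[{"xyz": [-0.08, 0, 0.055], "twist": [0, 0, 0], "jaw": 1}, {"xyz": [-0.16, 0, 0.11], "twist": [0, 0, 0], "jaw": 1}, {"xyz": [-0.2, 0, 0.14], "twist": [0, 0, 0], "jaw": 1}, {"xyz": [-0.2, 0, 0.14], "twist": [0, 0, 0], "jaw": 1}]'

```text
time_s: 38.0
tool_pos: [0.5854, -0.1416, 0.1653]
tool_rot: [180.0, 35.0, 92.6]
force: [-2.5, 7.0, 9.5]
grip_width: 0.056
grasp_force: 30.0
```

```bash
python3 g.py
```

```text
t 38.0 grasp mm [ 589.7 -235.7   31.1] rot [179.97  35.05  92.58] F [-2.5  7.   9.5] w 56.0 gf 29.993083176668733 q [-38.0, 35.0, 47.0, 108.0, 15.0, 43.0, -5.0]
```

>>> servo_tool --plan '[{"xyz": [0, 0, 0], "twist": [0, 0, 0], "jaw": 0.22}, {"xyz": [0, 0, 0], "twist": [0, 0, 0], "jaw": 0.22}, {"xyz": [0, 0, 0], "twist": [0, 0, 0], "jaw": 0.22}, {"xyz": [0, 0, 0], "twist": [0, 0, 0], "jaw": 0.22}, {"xyz": [0, 0, -1.5], "twist": [0, 0, 0], "jaw": 0.2}, {"xyz": [0, 0, -4], "twist": [0, 0, 0], "jaw": 0.2}, {"xyz": [0, 0, -8], "twist": [0, 0, 0], "jaw": 0.2}, {"xyz": [0, 0, -12], "twist": [0, 0, 0], "jaw": 0.2}, {"xyz": [0, 0, -14], "twist": [0, 0, 0], "jaw": 0.2}, {"xyz": [0, 0, -14], "twist": [0, 0, 0], "jaw": 0.2}]'

```text
time_s: 38.83
tool_pos: [0.583, -0.0593, 0.2821]
tool_rot: [179.6, 35.0, 92.6]
force: [0.7, -0.5, -0.0]
grip_width: 0.0695
grasp_force: 0.0
```

```bash
cat > fr.py <<'E'
from m import *
import rulechk
def frames():
    c=rulechk.chk(); H=cv2.cvtColor(c['img'],cv2.COLOR_RGB2HSV).astype(int); h,s,v=H[...,0],H[...,1],H[...,2]
    for k in comps(c,(s<60)&(v>90),(313,388,130,290),30):
        print('top-down white',rect(c,k,.032),rect(c,k,.064))
    for k in comps(c,v>75,(177,212,160,275),100): print('tray',rect(c,k,.052))
if __name__=='__main__': frames()
E
python3 fr.py; python3 g.py 586,-150,190,92.6,0 669,150,170,93,0 667.5,138,136,93,35 664.2,198.7,44,93,35
```

```text
rulewhite (array([ 593. , -260.9]), (299.7, 102.2), 2.54)
red (array([ 590.6, -283.5]), (108.4, 17.9), 2.48)
top-down white (array([ 590.5, -231.9]), (55.8, 50.6), 2.43) (array([ 584.9, -226. ]), (54.3, 49.3), 2.43)
top-down white (array([ 681.9, -255.3]), (108.0, 9.6), -3.58) (array([ 673.9, -248.7]), (105.1, 9.3), -3.58)
tray (array([488.4, 210.1]), (67.2, 38.9), -15.67)
tray (array([664. , 203.5]), (58.4, 56.5), 3.64)
t 38.8833 grasp mm [ 586.8 -154.8  145.9] rot [179.79  35.    92.61] F [ 0.3 -0.4 -0.2] w 69.4 gf 0.0 q [-50.0, 24.0, 52.0, 105.0, 19.0, 59.0, -8.0]
xyz [-11.54, 0.0, -0.93] twist [0.2, 35.0, 0.07]
xyz [29.59, 9.65, 2.0] twist [0.0, 0.0, -0.4]
xyz [-10.6, -0.21, 6.37] twist [0.0, 35.0, 0.0]
xyz [-0.3, -0.01, 11.02] twist [0.0, 0.0, 0.0]
```

>>> servo_tool --plan '[{"xyz": [-2, 0, -0.2], "twist": [0, 7, 0], "jaw": 0.2}, {"xyz": [-4.5, 0, -0.4], "twist": [0, 14, 0], "jaw": 0.2}, {"xyz": [-7, 0, -0.6], "twist": [0, 21, 0], "jaw": 0.2}, {"xyz": [-9.5, 0, -0.8], "twist": [0, 28, 0], "jaw": 0.2}, {"xyz": [-11.5, 0, -0.9], "twist": [0.2, 35, 0], "jaw": 0.2}, {"xyz": [-11.5, 0, -0.9], "twist": [0.2, 35, 0], "jaw": 0.2}]'

```text
time_s: 39.38
tool_pos: [0.5832, -0.1608, 0.3543]
tool_rot: [-180.0, 0.1, 91.7]
force: [0.1, -2.0, 1.0]
grip_width: 0.0694
grasp_force: 0.0
```

>>> servo_tool --plan '[{"xyz": [3.4, 1.1, 0], "twist": [0, 0, 0], "jaw": 0.2}, {"xyz": [6.8, 2.2, 0], "twist": [0, 0, 0], "jaw": 0.2}, {"xyz": [10.2, 3.3, 0], "twist": [0, 0, 0], "jaw": 0.2}, {"xyz": [13.6, 4.4, 0], "twist": [0, 0, 0], "jaw": 0.2}, {"xyz": [17, 5.5, 0.4], "twist": [0, 0, 0], "jaw": 0.2}, {"xyz": [20.4, 6.6, 0.8], "twist": [0, 0, 0], "jaw": 0.2}, {"xyz": [23.8, 7.7, 1.2], "twist": [0, 0, -0.4], "jaw": 0.2}, {"xyz": [27.2, 8.8, 1.6], "twist": [0, 0, -0.4], "jaw": 0.2}, {"xyz": [29.6, 9.6, 2], "twist": [0, 0, -0.4], "jaw": 0.2}, {"xyz": [29.6, 9.6, 2], "twist": [0, 0, -0.4], "jaw": 0.2}]'

```text
time_s: 40.22
tool_pos: [0.6668, 0.1585, 0.3261]
tool_rot: [-179.5, 0.1, 93.5]
force: [0.1, 1.0, 0.5]
grip_width: 0.0692
grasp_force: 0.0
```

>>> servo_tool --plan '[{"xyz": [-2, 0, 1], "twist": [0, 6, 0], "jaw": 0.2}, {"xyz": [-4, 0, 2], "twist": [0, 12, 0], "jaw": 0.2}, {"xyz": [-6, -0.1, 3], "twist": [0, 18, 0], "jaw": 0.2}, {"xyz": [-8, -0.1, 4.2], "twist": [0, 24, 0], "jaw": 0.2}, {"xyz": [-9.5, -0.2, 5.4], "twist": [0, 30, 0], "jaw": 0.2}, {"xyz": [-10.6, -0.2, 6.4], "twist": [0, 35, 0], "jaw": 0.2}, {"xyz": [-10.6, -0.2, 6.4], "twist": [0, 35, 0], "jaw": 0.2}, {"xyz": [-10.6, -0.2, 6.4], "twist": [0, 35, 0], "jaw": 0.2}]'

```text
time_s: 40.88
tool_pos: [0.6699, 0.0416, 0.2642]
tool_rot: [-179.3, -34.6, 92.3]
force: [0.5, 0.6, 0.7]
grip_width: 0.0695
grasp_force: 0.0
```

```bash
python3 fr.py;python3 - <<'E'
from m import *
c=cam('wrist'); H=cv2.cvtColor(c['img'],cv2.COLOR_RGB2HSV).astype(int); h,s,v=H[...,0],H[...,1],H[...,2]
for k in comps(c,(h<25)&(s>80)&(v>60),(0,560,0,420),1500): print(rect(c,k,.052),cv2.boundingRect(k))
E
python3 g.py 664.2,198.7,44,93,35
```

```text
rulewhite (array([ 592.8, -261. ]), (300.2, 102.0), 2.54)
red (array([ 590.5, -283.5]), (108.7, 17.9), 2.48)
top-down white (array([ 590.3, -232. ]), (56.5, 50.4), 2.42) (array([ 584.8, -226.1]), (55.0, 49.0), 2.42)
top-down white (array([ 679.5, -255.1]), (112.8, 9.6), -3.58) (array([ 671.6, -248.5]), (109.8, 9.3), -3.58)
tray (array([568.9, 197.4]), (251.2, 79.4), -0.29)
(array([714. , 120.8]), (234.4, 12.9), 2.9) (161, 321, 399, 24)
(array([488.2, 194.9]), (45.2, 39.8), -87.04) (0, 169, 57, 63)
(array([662.9, 201.9]), (49.7, 48.9), 2.75) (242, 168, 77, 69)
(array([661.5, 302.4]), (415.0, 218.8), -17.5) (0, 0, 560, 263)
t 40.9833 grasp mm [665.1 138.3 132.3] rot [-179.62  -34.78   92.81] F [-0.2  1.4  1.1] w 69.4 gf 0.0 q [-17.0, 31.0, 27.0, 90.0, -49.0, 77.0, 28.0]
xyz [-0.15, 0.2, 10.7] twist [-0.27, 0.22, -0.15]
```

>>> servo_tool --plan '[{"xyz": [0, 0.2, 0], "twist": [0, 0, 0], "jaw": 0.2}, {"xyz": [-0.1, 0.2, 2.5], "twist": [0, 0, 0], "jaw": 0.2}, {"xyz": [-0.1, 0.2, 5], "twist": [0, 0, 0], "jaw": 0.2}, {"xyz": [-0.1, 0.2, 7.5], "twist": [0, 0, 0], "jaw": 0.2}, {"xyz": [-0.1, 0.2, 9.5], "twist": [0, 0, 0], "jaw": 0.2}, {"xyz": [-0.1, 0.2, 10.4], "twist": [0, 0, 0], "jaw": 0.2}, {"xyz": [-0.1, 0.2, 10.4], "twist": [0, 0, 0], "jaw": 0.2}, {"xyz": [-0.1, 0.2, 10.4], "twist": [0, 0, 0], "jaw": 0.2}]'

```text
time_s: 41.65
tool_pos: [0.67, 0.1023, 0.1824]
tool_rot: [-179.8, -34.9, 92.9]
force: [-0.1, -0.6, 0.4]
grip_width: 0.0696
grasp_force: 0.0
```

```bash
python3 g.py 664.2,198.7,44,93,35
```

```text
t 41.65 grasp mm [664.7 195.9  47.9] rot [-179.78  -34.87   92.87] F [-0.1 -0.6  0.4] w 69.6 gf 0.0 q [-20.0, 36.0, 24.0, 93.0, -53.0, 68.0, 31.0]
xyz [-0.03, -0.07, 0.48] twist [-0.14, 0.13, -0.11]
```

Adjust 4.8 mm deeper, grip, then ease out with the same proven sequence.

>>> servo_tool --plan '[{"xyz": [0, 0, 0.45], "twist": [0, 0, 0], "jaw": 0.2}, {"xyz": [0, 0, 0.45], "twist": [0, 0, 0], "jaw": 0.2}, {"xyz": [0, 0, 0.45], "twist": [0, 0, 0], "jaw": 0.2}, {"xyz": [0, 0, 0.45], "twist": [0, 0, 0], "jaw": 1}, {"xyz": [0, 0, 0.45], "twist": [0, 0, 0], "jaw": 1}, {"xyz": [0, 0, 0.45], "twist": [0, 0, 0], "jaw": 1}, {"xyz": [0, 0, 0.45], "twist": [0, 0, 0], "jaw": 1}, {"xyz": [0, 0, 0.45], "twist": [0, 0, 0], "jaw": 1}, {"xyz": [0, 0, 0.45], "twist": [0, 0, 0], "jaw": 1}]'

```text
time_s: 42.4
tool_pos: [0.6697, 0.1036, 0.1783]
tool_rot: [-179.7, -34.9, 92.7]
force: [-0.9, -1.4, 2.9]
grip_width: 0.0559
grasp_force: 30.0
```

```bash
python3 g.py
```

```text
t 42.4 grasp mm [664.5 197.3  43.8] rot [-179.75  -34.9    92.73] F [-0.9 -1.4  2.9] w 55.9 gf 29.99425642658025 q [-20.0, 36.0, 23.0, 93.0, -54.0, 68.0, 31.0]
```

>>> servo_tool --plan '[{"xyz": [0.5, 0, -0.05], "twist": [0, -1.5, 0], "jaw": 1}, {"xyz": [1, 0, -0.1], "twist": [0, -3, 0], "jaw": 1}, {"xyz": [1.5, 0, -0.12], "twist": [0, -4.5, 0], "jaw": 1}, {"xyz": [1.95, 0, -0.15], "twist": [0, -6, 0], "jaw": 1}, {"xyz": [2.45, 0, -0.15], "twist": [0, -7.5, 0], "jaw": 1}, {"xyz": [2.95, 0, -0.15], "twist": [0, -9, 0], "jaw": 1}]'

```text
time_s: 42.9
tool_pos: [0.6685, 0.1281, 0.1965]
tool_rot: [-179.8, -25.8, 92.8]
force: [0.3, 0.5, 0.1]
grip_width: 0.0557
grasp_force: 30.0
```

>>> servo_tool --plan '[{"xyz": [0.7, 0, -0.2], "twist": [0, -2, 0], "jaw": 1}, {"xyz": [1.5, 0, -0.4], "twist": [0, -4, 0], "jaw": 1}, {"xyz": [2.3, 0, -0.65], "twist": [0, -6, 0], "jaw": 1}, {"xyz": [3.1, 0, -0.9], "twist": [0, -8.2, 0], "jaw": 1}, {"xyz": [3.9, 0, -1.1], "twist": [0, -10.3, 0], "jaw": 1}, {"xyz": [4.7, 0, -1.4], "twist": [0, -12.4, 0], "jaw": 1}, {"xyz": [5.5, 0, -1.6], "twist": [0, -14.5, 0], "jaw": 1}, {"xyz": [6.3, 0, -1.85], "twist": [0, -16.6, 0], "jaw": 1}, {"xyz": [7.1, 0, -2.1], "twist": [0, -18.7, 0], "jaw": 1}, {"xyz": [7.9, 0, -2.3], "twist": [0, -20.8, 0], "jaw": 1}]'

```text
time_s: 43.73
tool_pos: [0.6651, 0.1889, 0.2511]
tool_rot: [-179.7, -4.9, 92.9]
force: [0.4, -0.1, -1.3]
grip_width: 0.0556
grasp_force: 30.0
```

>>> servo_tool --plan '[{"xyz": [0, 0, -1.5], "twist": [0, 0, 0], "jaw": 1}, {"xyz": [0, 0, -4], "twist": [0, 0, 0], "jaw": 1}, {"xyz": [0, 0, -7], "twist": [0, 0, 0], "jaw": 1}, {"xyz": [0, 0, -9.2], "twist": [0, 0, 0], "jaw": 1}, {"xyz": [0, 0, -9.2], "twist": [0, 0, 0], "jaw": 1}]'

```text
time_s: 44.15
tool_pos: [0.6679, 0.1785, 0.3495]
tool_rot: [179.7, -5.2, 92.8]
force: [1.4, -1.0, -0.7]
grip_width: 0.0555
grasp_force: 30.0
```

```bash
python3 fr.py; python3 g.py 640,-20,170,92.7,-10 600,-130,120,92.6,-20 600,-130,120,92.6,-55 600,-130,46,92.6,-55
```

```text
rulewhite (array([ 593. , -260.9]), (299.7, 102.2), 2.54)
red (array([ 590.4, -283.5]), (108.9, 18.0), 2.48)
top-down white (array([ 590.4, -231.9]), (55.9, 50.6), 2.43) (array([ 584.8, -226. ]), (54.5, 49.3), 2.43)
top-down white (array([ 679.5, -255.1]), (112.8, 9.6), -3.58) (array([ 671.6, -248.5]), (109.8, 9.3), -3.58)
tray (array([485.4, 182.3]), (57.2, 32.7), 2.96)
t 44.2 grasp mm [666.8 193.6 183.3] rot [179.89  -5.17  92.83] F [ 0.6  0.1 -1.2] w 55.6 gf 29.992646905593574 q [-43.0, 28.0, 38.0, 83.0, -23.0, 75.0, 0.0]
xyz [-16.95, -3.7, -0.02] twist [0.11, -15.17, 0.12]
xyz [-6.92, -4.5, 7.05] twist [0.03, -10.0, 0.1]
xyz [9.41, 0.0, 2.97] twist [-0.0, -35.0, -0.0]
xyz [6.06, -0.0, 4.24] twist [0.0, 0.0, 0.0]
```

```bash
python3 g.py 667,0,150,92.7,-10 665,-106,120,92.6,-20 665,-106,120,92.6,-55 665,-106,46,92.6,-55
```

```text
t 44.2 grasp mm [666.8 193.6 183.3] rot [179.89  -5.17  92.83] F [ 0.6  0.1 -1.2] w 55.6 gf 29.992646905593574 q [-43.0, 28.0, 38.0, 83.0, -23.0, 75.0, 0.0]
xyz [-15.27, -0.91, 2.15] twist [0.11, -15.17, 0.12]
xyz [-7.05, -0.69, 5.04] twist [0.03, -10.0, 0.1]
xyz [9.41, 0.0, 2.97] twist [-0.0, -35.0, -0.0]
xyz [6.06, -0.0, 4.24] twist [0.0, 0.0, 0.0]
```

>>> servo_tool --plan '[{"xyz": [-1, 0, 0], "twist": [0, -1.5, 0], "jaw": 1}, {"xyz": [-3, -0.2, 0.3], "twist": [0, -3, 0], "jaw": 1}, {"xyz": [-5.2, -0.3, 0.7], "twist": [0, -5, 0], "jaw": 1}, {"xyz": [-7.4, -0.4, 1], "twist": [0, -7, 0], "jaw": 1}, {"xyz": [-9.6, -0.6, 1.3], "twist": [0, -9, 0], "jaw": 1}, {"xyz": [-11.8, -0.7, 1.6], "twist": [0, -11.5, 0], "jaw": 1}, {"xyz": [-13.8, -0.8, 2], "twist": [0, -13.5, 0], "jaw": 1}, {"xyz": [-15.3, -0.9, 2.2], "twist": [0, -15.2, 0], "jaw": 1}]'

```text
time_s: 44.87
tool_pos: [0.6634, 0.025, 0.305]
tool_rot: [-179.5, 10.4, 92.8]
force: [-0.2, 1.0, -1.4]
grip_width: 0.0559
grasp_force: 30.0
```

>>> servo_tool --plan '[{"xyz": [-1.5, -0.1, 1], "twist": [0, -2, 0], "jaw": 1}, {"xyz": [-3, -0.3, 2.1], "twist": [0, -4, 0], "jaw": 1}, {"xyz": [-4.5, -0.4, 3.2], "twist": [0, -6, 0], "jaw": 1}, {"xyz": [-6, -0.6, 4.3], "twist": [0, -8.5, 0], "jaw": 1}, {"xyz": [-7, -0.7, 5], "twist": [0, -10, 0], "jaw": 1}, {"xyz": [-7, -0.7, 5], "twist": [0, -10, 0], "jaw": 1}]'

```text
time_s: 45.37
tool_pos: [0.6601, -0.0517, 0.2685]
tool_rot: [-179.5, 20.3, 92.9]
force: [0.0, 0.4, -0.9]
grip_width: 0.0558
grasp_force: 30.0
```

>>> servo_tool --plan '[{"xyz": [1, 0, 0.05], "twist": [0, -3.5, 0], "jaw": 1}, {"xyz": [2, 0, 0.1], "twist": [0, -7, 0], "jaw": 1}, {"xyz": [3.1, 0, 0.3], "twist": [0, -11, 0], "jaw": 1}, {"xyz": [4.2, 0, 0.6], "twist": [0, -15, 0], "jaw": 1}, {"xyz": [5.3, 0, 0.9], "twist": [0, -19, 0], "jaw": 1}, {"xyz": [6.4, 0, 1.3], "twist": [0, -23, 0], "jaw": 1}, {"xyz": [7.4, 0, 1.8], "twist": [0, -27, 0], "jaw": 1}, {"xyz": [8.4, 0, 2.4], "twist": [0, -31, 0], "jaw": 1}, {"xyz": [9.4, 0, 3], "twist": [0, -35, 0], "jaw": 1}, {"xyz": [9.4, 0, 3], "twist": [0, -35, 0], "jaw": 1}]'

```text
time_s: 46.2
tool_pos: [0.6572, 0.0346, 0.2057]
tool_rot: [-179.1, 55.1, 94.0]
force: [-0.3, 1.3, -2.8]
grip_width: 0.056
grasp_force: 30.0
```

>>> servo_tool --plan '[{"xyz": [0.8, 0, 0.6], "twist": [0, 0, 0], "jaw": 1}, {"xyz": [2.3, 0, 1.6], "twist": [0, 0, 0], "jaw": 1}, {"xyz": [4, 0, 2.8], "twist": [0, 0, 0], "jaw": 1}, {"xyz": [5, 0, 3.5], "twist": [0, 0, 0], "jaw": 1}, {"xyz": [5, 0, 3.5], "twist": [0, 0, 0], "jaw": 1}, {"xyz": [5, 0, 3.5], "twist": [0, 0, 0], "jaw": 1}]'

```text
time_s: 46.7
tool_pos: [0.657, 0.0281, 0.1487]
tool_rot: [-179.5, 55.1, 93.2]
force: [0.5, -0.4, -0.7]
grip_width: 0.0555
grasp_force: 30.0
```

```bash
python3 g.py 665,-106,42,92.55,-55
```

```text
t 46.7 grasp mm [ 663.2 -106.2   54.8] rot [-179.5    55.09   93.22] F [ 0.5 -0.4 -0.7] w 55.5 gf 29.9926197482273 q [-56.0, 56.0, 55.0, 95.0, 13.0, 58.0, -18.0]
xyz [1.03, 0.21, 0.72] twist [0.05, 0.09, 0.39]
```

>>> servo_tool --plan '[{"xyz": [0.4, 0.2, 0.3], "twist": [0, 0, 0.4], "jaw": 1}, {"xyz": [0.8, 0.2, 0.55], "twist": [0, 0, 0.4], "jaw": 1}, {"xyz": [0.95, 0.2, 0.66], "twist": [0, 0, 0.4], "jaw": 1}, {"xyz": [1.03, 0.2, 0.72], "twist": [0, 0, 0.4], "jaw": 1}, {"xyz": [1.07, 0.2, 0.75], "twist": [0, 0, 0.4], "jaw": 1}, {"xyz": [1.11, 0.2, 0.78], "twist": [0, 0, 0.4], "jaw": 1}, {"xyz": [1.11, 0.2, 0.78], "twist": [0, 0, 0.4], "jaw": 1}]'

```text
time_s: 47.28
tool_pos: [0.6592, 0.0292, 0.1355]
tool_rot: [179.8, 55.1, 92.5]
force: [-0.3, -0.2, -1.1]
grip_width: 0.0557
grasp_force: 30.0
```

```bash
python3 g.py
```

```text
t 47.2833 grasp mm [ 665.6 -105.2   41.7] rot [179.81  55.09  92.51] F [-0.3 -0.2 -1.1] w 55.7 gf 29.992586094886065 q [-56.0, 57.0, 54.0, 94.0, 13.0, 58.0, -19.0]
```

Feel down another 2.5 mm, then release and retreat in the same block if contact shows.

>>> servo_tool --plan '[{"xyz": [0.06, 0, 0.04], "twist": [0, 0, 0], "jaw": 1}, {"xyz": [0.12, 0, 0.08], "twist": [0, 0, 0], "jaw": 1}, {"xyz": [0.16, 0, 0.12], "twist": [0, 0, 0], "jaw": 1}, {"xyz": [0.16, 0, 0.12], "twist": [0, 0, 0], "jaw": 1}]'

```text
time_s: 47.62
tool_pos: [0.6595, 0.0291, 0.135]
tool_rot: [179.8, 55.2, 92.5]
force: [-2.3, 3.7, 6.2]
grip_width: 0.056
grasp_force: 30.0
```

```bash
python3 g.py
```

```text
t 47.6167 grasp mm [ 665.9 -105.5   41.5] rot [179.79  55.23  92.47] F [-2.3  3.7  6.2] w 56.0 gf 29.99466171953827 q [-56.0, 57.0, 54.0, 94.0, 13.0, 58.0, -19.0]
```

>>> servo_tool --plan '[{"xyz": [0, 0, 0], "twist": [0, 0, 0], "jaw": 0.2}, {"xyz": [0, 0, 0], "twist": [0, 0, 0], "jaw": 0.2}, {"xyz": [0, 0, 0], "twist": [0, 0, 0], "jaw": 0.2}, {"xyz": [0, 0, 0], "twist": [0, 0, 0], "jaw": 0.2}, {"xyz": [0, 0, -2], "twist": [0, 0, 0], "jaw": 0.2}, {"xyz": [0, 0, -5], "twist": [0, 0, 0], "jaw": 0.2}, {"xyz": [-1, 0, -9], "twist": [0, 0, 0], "jaw": 0.2}, {"xyz": [-2, 0, -12], "twist": [0, 0, 0], "jaw": 0.2}, {"xyz": [-3, 0, -13], "twist": [0, 0, 0], "jaw": 0.2}]'

```text
time_s: 48.37
tool_pos: [0.6559, 0.1235, 0.2348]
tool_rot: [179.5, 54.9, 92.7]
force: [1.2, 1.0, -0.9]
grip_width: 0.0699
grasp_force: 0.0
```

>>> servo_tool --plan '[{"xyz": [-3, 0, 2], "twist": [0, 7, 0], "jaw": 0.2}, {"xyz": [-6, 0, 4], "twist": [0, 14, 0], "jaw": 0.2}, {"xyz": [-9, 0, 6], "twist": [0, 21, 0], "jaw": 0.2}, {"xyz": [-12, 0, 8], "twist": [0, 28, 0], "jaw": 0.2}, {"xyz": [-15, 0, 10], "twist": [0, 35, 0], "jaw": 0.2}, {"xyz": [-18.5, 0, 12.2], "twist": [0, 42, 0], "jaw": 0.2}, {"xyz": [-22, 0, 14.5], "twist": [0, 48, 0], "jaw": 0.2}, {"xyz": [-25.2, 0, 16.7], "twist": [0, 54.9, 0], "jaw": 0.2}, {"xyz": [-25.2, 0, 16.7], "twist": [0, 54.9, 0], "jaw": 0.2}, {"xyz": [-25.2, 0, 16.7], "twist": [0, 54.9, 0], "jaw": 0.2}]'

```text
time_s: 49.2
tool_pos: [0.665, -0.1724, 0.345]
tool_rot: [179.8, 0.4, 91.8]
force: [0.2, -0.2, 0.1]
grip_width: 0.0699
grasp_force: 0.0
```

>>> servo_tool --plan '[{"xyz": [-1.7, 0, 2], "twist": [0, 7, 0], "jaw": 0.2}, {"xyz": [-3.4, 0, 4], "twist": [0, 14, 0], "jaw": 0.2}, {"xyz": [-5.1, 0, 6], "twist": [0, 21, 0], "jaw": 0.2}, {"xyz": [-6.8, 0, 8], "twist": [0, 28, 0], "jaw": 0.2}, {"xyz": [-8.5, 0, 10], "twist": [0, 35, 0], "jaw": 0.2}, {"xyz": [-10.2, 0, 12], "twist": [0, 42, 0], "jaw": 0.2}, {"xyz": [-11.8, 0, 14.5], "twist": [0, 49, 0], "jaw": 0.2}, {"xyz": [-13.4, 0, 17], "twist": [0, 55, 0], "jaw": 0.2}, {"xyz": [-13.4, 0, 17], "twist": [0, 55, 0], "jaw": 0.2}, {"xyz": [-13.4, 0, 17], "twist": [0, 55, 0], "jaw": 0.2}]'

```text
time_s: 50.03
tool_pos: [0.6727, -0.2967, 0.1684]
tool_rot: [-179.3, -54.9, 92.0]
force: [-0.5, 0.7, 0.1]
grip_width: 0.0695
grasp_force: 0.0
```

>>> servo_tool --plan '[{"xyz": [0, 0, 0], "twist": [0, 0, 0], "jaw": 0.2}, {"xyz": [0, 0, 0], "twist": [0, 0, 0], "jaw": 0.2}, {"xyz": [0, 0, 0], "twist": [0, 0, 0], "jaw": 0.2}]'

```text
time_s: 50.28
tool_pos: [0.6761, -0.2945, 0.1785]
tool_rot: [179.3, -54.6, 93.5]
force: [-0.2, -0.4, 0.2]
grip_width: 0.0696
grasp_force: 0.0
```

```bash
python3 fr.py; python3 g.py 665.5,-120.3,36.5,92.55,55
```

```text
rulewhite (array([ 562.2, -256.8]), (125.5, 68.5), 37.97)
rulewhite (array([ 581.5, -308. ]), (68.3, 8.8), 2.62)
rulewhite (array([ 727.8, -331.5]), (38.2, 9.2), 5.07)
red (array([ 589.1, -283.6]), (106.3, 17.9), 2.33)
top-down white (array([ 582.9, -229.7]), (45.6, 41.2), -87.53) (array([ 577.6, -223.8]), (44.4, 40.1), -87.53)
top-down white (array([ 674.5, -110.7]), (57.7, 24.2), 2.55) (array([ 666.8, -108. ]), (56.1, 23.6), 2.55)
tray (array([496.6, 196.8]), (103.7, 78.4), 0.35)
t 50.3333 grasp mm [ 669.8 -161.2   83.3] rot [179.3  -54.64  93.43] F [-0.3 -0.2  0.2] w 70.1 gf 0.0 q [18.0, 54.0, 23.0, 68.0, -57.0, 104.0, 51.0]
xyz [-1.54, -0.27, 6.05] twist [-0.01, 0.36, 0.51]
```

>>> servo_tool --plan '[{"xyz": [-1, -0.25, 0], "twist": [0, 0, 0.5], "jaw": 0.2}, {"xyz": [-1.5, -0.25, 1.5], "twist": [0, 0, 0.5], "jaw": 0.2}, {"xyz": [-1.5, -0.25, 3.5], "twist": [0, 0, 0.5], "jaw": 0.2}, {"xyz": [-1.5, -0.25, 5], "twist": [0, 0, 0.5], "jaw": 0.2}, {"xyz": [-1.5, -0.25, 5.7], "twist": [0, 0, 0.5], "jaw": 0.2}, {"xyz": [-1.5, -0.25, 5.7], "twist": [0, 0, 0.5], "jaw": 0.2}, {"xyz": [-1.5, -0.25, 5.7], "twist": [0, 0, 0.5], "jaw": 0.2}, {"xyz": [-1.5, -0.25, 5.7], "twist": [0, 0, 0.5], "jaw": 0.2}]'

```text
time_s: 51.0
tool_pos: [0.6701, -0.2598, 0.1294]
tool_rot: [-179.5, -54.7, 92.0]
force: [0.9, -0.7, -0.0]
grip_width: 0.0694
grasp_force: 0.0
```

```bash
python3 g.py 666,-120,36.5,92.55,55
```

```text
t 51.0 grasp mm [ 664.2 -126.1   34.7] rot [-179.53  -54.74   91.96] F [ 0.9 -0.7 -0. ] w 69.4 gf 0.0 q [16.0, 55.0, 22.0, 73.0, -58.0, 99.0, 53.0]
xyz [0.42, 0.21, 0.39] twist [0.01, 0.26, -0.34]
```

Correct, let it settle, and grip.

>>> servo_tool --plan '[{"xyz": [0.4, 0.2, 0.4], "twist": [0, 0, -0.3], "jaw": 0.2}, {"xyz": [0.4, 0.2, 0.4], "twist": [0, 0, -0.3], "jaw": 0.2}, {"xyz": [0.4, 0.2, 0.4], "twist": [0, 0, -0.3], "jaw": 0.2}, {"xyz": [0.4, 0.2, 0.4], "twist": [0, 0, -0.3], "jaw": 0.3}, {"xyz": [0.4, 0.2, 0.4], "twist": [0, 0, -0.3], "jaw": 0.3}]'

```text
time_s: 51.42
tool_pos: [0.6718, -0.2537, 0.1299]
tool_rot: [-179.9, -54.8, 92.5]
force: [-0.5, -1.1, -0.4]
grip_width: 0.0639
grasp_force: 0.0
```

```bash
python3 g.py 666,-120,36.5,92.55,55
```

```text
t 51.4167 grasp mm [ 665.8 -119.8   35.4] rot [-179.91  -54.79   92.45] F [-0.5 -1.1 -0.4] w 63.9 gf 0.0 q [15.0, 55.0, 22.0, 73.0, -58.0, 99.0, 53.0]
xyz [0.02, 0.01, -0.08] twist [-0.02, 0.21, -0.05]
```

>>> servo_tool --plan '[{"xyz": [0, 0, 0], "twist": [0, 0, 0], "jaw": 1}, {"xyz": [0, 0, 0], "twist": [0, 0, 0], "jaw": 1}, {"xyz": [0, 0, 0], "twist": [0, 0, 0], "jaw": 1}, {"xyz": [0, 0, 0], "twist": [0, 0, 0], "jaw": 1}, {"xyz": [0.4, 0, -0.3], "twist": [0, 0, 0], "jaw": 1}, {"xyz": [2, 0, -1.4], "twist": [0, 0, 0], "jaw": 1}, {"xyz": [4, 0, -2.8], "twist": [0, 0, 0], "jaw": 1}, {"xyz": [6, 0, -4.2], "twist": [0, 0, 0], "jaw": 1}, {"xyz": [7.6, 0, -5.4], "twist": [0, 0, 0], "jaw": 1}, {"xyz": [7.6, 0, -5.4], "twist": [0, 0, 0], "jaw": 1}]'

```text
time_s: 52.25
tool_pos: [0.6731, -0.2545, 0.2302]
tool_rot: [179.3, -54.6, 93.2]
force: [1.3, 0.4, -0.7]
grip_width: 0.0561
grasp_force: 30.0
```

>>> servo_tool --plan '[{"xyz": [1.4, 0, 0.05], "twist": [0, -5, 0], "jaw": 1}, {"xyz": [2.8, 0, 0.25], "twist": [0, -10, 0], "jaw": 1}, {"xyz": [4.2, 0, 0.55], "twist": [0, -15, 0], "jaw": 1}, {"xyz": [5.6, 0, 1], "twist": [0, -20, 0], "jaw": 1}, {"xyz": [6.9, 0, 1.5], "twist": [0, -25, 0], "jaw": 1}, {"xyz": [8.2, 0, 2.2], "twist": [0, -30, 0], "jaw": 1}, {"xyz": [9.4, 0, 3], "twist": [0, -35, 0], "jaw": 1}, {"xyz": [10.5, 0, 3.8], "twist": [0, -40, 0], "jaw": 1}, {"xyz": [11.6, 0, 4.8], "twist": [0, -45, 0], "jaw": 1}]'

```text
time_s: 53.0
tool_pos: [0.6669, -0.1475, 0.2911]
tool_rot: [-180.0, -9.6, 92.5]
force: [0.6, -0.3, -1.7]
grip_width: 0.0558
grasp_force: 30.0
```

>>> servo_tool --plan '[{"xyz": [1.4, 0, 0.05], "twist": [0, -5, 0], "jaw": 1}, {"xyz": [2.8, 0, 0.25], "twist": [0, -10, 0], "jaw": 1}, {"xyz": [4.2, 0, 0.55], "twist": [0, -15, 0], "jaw": 1}, {"xyz": [5.6, 0, 1], "twist": [0, -20, 0], "jaw": 1}, {"xyz": [6.9, 0, 1.5], "twist": [0, -25, 0], "jaw": 1}, {"xyz": [8.2, 0, 2.2], "twist": [0, -30, 0], "jaw": 1}, {"xyz": [9.4, 0, 3], "twist": [0, -35, 0], "jaw": 1}, {"xyz": [10.5, 0, 3.8], "twist": [0, -40, 0], "jaw": 1}, {"xyz": [11.6, 0, 4.8], "twist": [0, -45, 0], "jaw": 1}, {"xyz": [11.6, 0, 4.8], "twist": [0, -45, 0], "jaw": 1}]'

```text
time_s: 53.83
tool_pos: [0.6615, -0.0186, 0.2589]
tool_rot: [-179.6, 35.2, 93.2]
force: [0.3, 1.5, -2.5]
grip_width: 0.0563
grasp_force: 30.0
```

>>> servo_tool --plan '[{"xyz": [0, 0, 0], "twist": [0, 0, 0], "jaw": 1}, {"xyz": [0, 0, 0], "twist": [0, 0, 0], "jaw": 1}, {"xyz": [0, 0, 0], "twist": [0, 0, 0], "jaw": 1}]'

```text
time_s: 54.08
tool_pos: [0.6617, -0.0279, 0.2639]
tool_rot: [180.0, 35.1, 92.3]
force: [1.4, 0.0, -1.8]
grip_width: 0.056
grasp_force: 30.0
```

```bash
python3 fr.py; python3 g.py 679,-227,65,92.53,-35
```

```text
rulewhite (array([ 592.9, -260.9]), (300.1, 102.2), 2.54)
red (array([ 590.5, -283.5]), (108.7, 18.0), 2.48)
top-down white (array([ 590.4, -231.7]), (56.3, 50.5), 1.92) (array([ 584.9, -225.8]), (54.8, 49.2), 1.92)
top-down white (array([ 691.8, -144.7]), (60.1, 31.3), 2.25) (array([ 683.6, -141.1]), (58.5, 30.4), 2.25)
top-down white (array([ 679.5, -255.1]), (112.8, 9.6), -3.58) (array([ 671.6, -248.5]), (109.8, 9.3), -3.58)
t 54.1333 grasp mm [ 665.6 -122.3  129.7] rot [179.96  35.11  92.31] F [ 0.2 -0.5 -0.7] w 55.8 gf 29.99892866704613 q [-48.0, 37.0, 53.0, 94.0, 7.0, 61.0, -2.0]
xyz [-4.91, 0.88, 11.35] twist [-0.09, 0.11, -0.18]
```

>>> servo_tool --plan '[{"xyz": [-0.6, 0.2, 1.5], "twist": [0, 0, 0], "jaw": 1}, {"xyz": [-1.6, 0.4, 4], "twist": [0, 0, 0], "jaw": 1}, {"xyz": [-2.9, 0.7, 6.8], "twist": [0, 0, -0.2], "jaw": 1}, {"xyz": [-4, 0.9, 9.3], "twist": [0, 0, -0.2], "jaw": 1}, {"xyz": [-4.7, 0.9, 10.8], "twist": [0, 0, -0.2], "jaw": 1}, {"xyz": [-4.9, 0.9, 11.3], "twist": [0, 0, -0.2], "jaw": 1}, {"xyz": [-4.9, 0.9, 11.3], "twist": [0, 0, -0.2], "jaw": 1}, {"xyz": [-4.9, 0.9, 11.3], "twist": [0, 0, -0.2], "jaw": 1}, {"xyz": [-4.9, 0.9, 11.3], "twist": [0, 0, -0.2], "jaw": 1}]'

```text
time_s: 54.88
tool_pos: [0.6762, -0.1287, 0.1994]
tool_rot: [-179.9, 35.1, 92.9]
force: [0.1, 1.4, -1.4]
grip_width: 0.0557
grasp_force: 30.0
```

```bash
python3 g.py 679,-228,34,92.53,-35
```

```text
t 54.8833 grasp mm [ 680.7 -223.    65.2] rot [-179.91   35.12   92.85] F [ 0.1  1.4 -1.4] w 55.7 gf 29.999214196577668 q [-37.0, 43.0, 50.0, 94.0, 4.0, 51.0, 4.0]
xyz [1.36, -0.16, 2.84] twist [0.1, 0.12, 0.26]
```

>>> servo_tool --plan '[{"xyz": [0.3, -0.15, 0.7], "twist": [0, 0, 0.25], "jaw": 1}, {"xyz": [0.7, -0.15, 1.5], "twist": [0, 0, 0.25], "jaw": 1}, {"xyz": [1.1, -0.15, 2.3], "twist": [0, 0, 0.25], "jaw": 1}, {"xyz": [1.35, -0.15, 2.85], "twist": [0, 0, 0.25], "jaw": 1}, {"xyz": [1.35, -0.15, 2.85], "twist": [0, 0, 0.25], "jaw": 1}, {"xyz": [1.35, -0.15, 2.85], "twist": [0, 0, 0.25], "jaw": 1}, {"xyz": [1.35, -0.15, 2.85], "twist": [0, 0, 0.25], "jaw": 1}]'

```text
time_s: 55.47
tool_pos: [0.674, -0.1357, 0.1673]
tool_rot: [-179.9, 35.2, 92.5]
force: [0.5, 0.2, -2.4]
grip_width: 0.0558
grasp_force: 30.0
```

```bash
python3 g.py 679,-228,31,92.53,-35
```

```text
t 55.4667 grasp mm [ 678.  -230.2   33.3] rot [-179.93   35.21   92.53] F [ 0.5  0.2 -2.4] w 55.8 gf 29.99626616598107 q [-35.0, 45.0, 49.0, 95.0, 3.0, 48.0, 3.0]
xyz [0.25, 0.09, 0.07] twist [-0.07, 0.21, 0.0]
```

>>> servo_tool --plan '[{"xyz": [0.1, 0, 0.14], "twist": [0, 0, 0], "jaw": 1}, {"xyz": [0.16, 0, 0.22], "twist": [0, 0, 0], "jaw": 1}, {"xyz": [0.19, 0, 0.27], "twist": [0, 0, 0], "jaw": 1}, {"xyz": [0.19, 0, 0.27], "twist": [0, 0, 0], "jaw": 1}]'

```text
time_s: 55.8
tool_pos: [0.6742, -0.1356, 0.165]
tool_rot: [-180.0, 35.2, 92.5]
force: [-2.5, 1.9, 4.2]
grip_width: 0.0555
grasp_force: 30.0
```

>>> servo_tool --plan '[{"xyz": [-0.08, 0, 0.055], "twist": [0, 0, 0], "jaw": 1}, {"xyz": [-0.16, 0, 0.11], "twist": [0, 0, 0], "jaw": 1}, {"xyz": [-0.2, 0, 0.14], "twist": [0, 0, 0], "jaw": 1}, {"xyz": [-0.2, 0, 0.14], "twist": [0, 0, 0], "jaw": 1}]'

```text
time_s: 56.13
tool_pos: [0.6748, -0.1379, 0.165]
tool_rot: [179.9, 35.2, 92.5]
force: [-0.7, 2.8, 5.1]
grip_width: 0.0559
grasp_force: 30.0
```

```bash
python3 g.py
```

```text
t 56.1333 grasp mm [ 679.1 -232.4   31. ] rot [179.94  35.21  92.51] F [-0.7  2.8  5.1] w 55.9 gf 29.98972795670852 q [-35.0, 45.0, 49.0, 95.0, 3.0, 48.0, 3.0]
```

>>> servo_tool --plan '[{"xyz": [-0.08, 0, 0.055], "twist": [0, 0, 0], "jaw": 1}, {"xyz": [-0.14, 0, 0.1], "twist": [0, 0, 0], "jaw": 1}, {"xyz": [-0.14, 0, 0.1], "twist": [0, 0, 0], "jaw": 1}]'

```text
time_s: 56.38
tool_pos: [0.675, -0.1386, 0.1651]
tool_rot: [180.0, 35.1, 92.5]
force: [-3.4, 6.8, 9.4]
grip_width: 0.0557
grasp_force: 30.0
```

```bash
python3 g.py
```

```text
t 56.3833 grasp mm [ 679.3 -232.9   31. ] rot [179.97  35.13  92.54] F [-3.4  6.8  9.4] w 55.7 gf 29.98711461899802 q [-35.0, 45.0, 49.0, 95.0, 3.0, 48.0, 3.0]
```

>>> servo_tool --plan '[{"xyz": [0, 0, 0], "twist": [0, 0, 0], "jaw": 0.22}, {"xyz": [0, 0, 0], "twist": [0, 0, 0], "jaw": 0.22}, {"xyz": [0, 0, 0], "twist": [0, 0, 0], "jaw": 0.22}, {"xyz": [0, 0, 0], "twist": [0, 0, 0], "jaw": 0.22}, {"xyz": [0, 0, -1.5], "twist": [0, 0, 0], "jaw": 0.2}, {"xyz": [0, 0, -4], "twist": [0, 0, 0], "jaw": 0.2}, {"xyz": [0, 0, -8], "twist": [0, 0, 0], "jaw": 0.2}, {"xyz": [0, 0, -12], "twist": [0, 0, 0], "jaw": 0.2}, {"xyz": [0, 0, -14], "twist": [0, 0, 0], "jaw": 0.2}, {"xyz": [0, 0, -14], "twist": [0, 0, 0], "jaw": 0.2}]'

```text
time_s: 57.22
tool_pos: [0.6731, -0.0549, 0.2836]
tool_rot: [179.5, 35.1, 92.6]
force: [0.8, -0.3, -0.0]
grip_width: 0.0696
grasp_force: 0.0
```

>>> servo_tool --plan '[{"xyz": [-2, 0, -0.2], "twist": [0, 7, 0], "jaw": 0.2}, {"xyz": [-4.5, 0, -0.4], "twist": [0, 14, 0], "jaw": 0.2}, {"xyz": [-7, 0, -0.6], "twist": [0, 21, 0], "jaw": 0.2}, {"xyz": [-9.5, 0, -0.8], "twist": [0, 28, 0], "jaw": 0.2}, {"xyz": [-11.5, 0, -0.9], "twist": [0, 35, 0], "jaw": 0.2}, {"xyz": [-11.5, 0, -0.9], "twist": [0, 35, 0], "jaw": 0.2}, {"xyz": [-11.5, 0, -0.9], "twist": [0, 35, 0], "jaw": 0.2}, {"xyz": [-11.5, 0, -0.9], "twist": [0, 35, 0], "jaw": 0.2}]'

```text
time_s: 57.88
tool_pos: [0.6747, -0.1462, 0.3505]
tool_rot: [-179.8, 0.2, 92.6]
force: [0.1, 0.6, -0.2]
grip_width: 0.0695
grasp_force: 0.0
```

```bash
python3 g.py 580,0,180,93,0 489,140,165,93,0 488,129,134,93,35 484.5,189.5,44,93,35; python3 fr.py
```

```text
t 57.8833 grasp mm [ 674.2 -147.   186.5] rot [-179.83    0.24   92.56] F [ 0.1  0.6 -0.2] w 69.5 gf 0.0 q [-19.0, 29.0, 41.0, 82.0, -19.0, 76.0, 26.0]
xyz [15.04, -8.8, 0.61] twist [-0.17, 0.24, -0.44]
xyz [14.46, -8.35, 1.5] twist [0.0, 0.0, 0.0]
xyz [-10.5, -0.16, 6.07] twist [0.0, 35.0, 0.0]
xyz [-0.2, -0.03, 10.85] twist [0.0, 0.0, 0.0]
rulewhite (array([ 602.7, -222.9]), (70.1, 32.9), -37.9)
rulewhite (array([ 593.3, -265.8]), (299.7, 92.3), 2.54)
red (array([ 590.4, -286.9]), (108.6, 14.4), 0.03)
top-down white (array([ 590.1, -231.2]), (57.4, 48.0), -1.68) (array([ 584.5, -225.3]), (55.9, 46.8), -1.68)
top-down white (array([ 688.3, -248.6]), (95.9, 23.7), -3.58) (array([ 680.2, -242.2]), (93.3, 23.1), -3.58)
tray (array([485.3, 194.6]), (57.3, 56.9), -87.04)
```

>>> servo_tool --plan '[{"xyz": [3, -1.8, 0.6], "twist": [0, 0, 0], "jaw": 0.2}, {"xyz": [6.2, -3.6, 0.6], "twist": [0, 0, 0], "jaw": 0.2}, {"xyz": [9.4, -5.5, 0.6], "twist": [0, 0, 0], "jaw": 0.2}, {"xyz": [12.6, -7.3, 0.8], "twist": [0, 0, 0], "jaw": 0.2}, {"xyz": [15.8, -9.2, 1], "twist": [0, 0, 0], "jaw": 0.2}, {"xyz": [19, -11, 1.2], "twist": [0, 0, -0.4], "jaw": 0.2}, {"xyz": [22.2, -12.9, 1.5], "twist": [0, 0, -0.4], "jaw": 0.2}, {"xyz": [25.4, -14.8, 1.8], "twist": [0, 0, -0.4], "jaw": 0.2}, {"xyz": [28.5, -16.6, 2], "twist": [0, 0, -0.4], "jaw": 0.2}, {"xyz": [29.5, -17.1, 2.1], "twist": [0, 0, -0.4], "jaw": 0.2}]'

```text
time_s: 58.77
tool_pos: [0.4863, 0.1478, 0.3282]
tool_rot: [-179.7, 0.2, 93.7]
force: [0.2, -0.8, 0.2]
grip_width: 0.0693
grasp_force: 0.0
```

>>> servo_tool --plan '[{"xyz": [-2, 0, 1], "twist": [0, 6, 0], "jaw": 0.2}, {"xyz": [-4, 0, 2], "twist": [0, 12, 0], "jaw": 0.2}, {"xyz": [-6, -0.1, 3], "twist": [0, 18, 0], "jaw": 0.2}, {"xyz": [-8, -0.1, 4.2], "twist": [0, 24, 0], "jaw": 0.2}, {"xyz": [-9.5, -0.2, 5.4], "twist": [0, 30, 0], "jaw": 0.2}, {"xyz": [-10.5, -0.2, 6], "twist": [0, 35, 0], "jaw": 0.2}, {"xyz": [-10.5, -0.2, 6], "twist": [0, 35, 0], "jaw": 0.2}, {"xyz": [-10.5, -0.2, 6], "twist": [0, 35, 0], "jaw": 0.2}, {"xyz": [-10.5, -0.2, 6], "twist": [0, 35, 0], "jaw": 0.2}]'

```text
time_s: 59.52
tool_pos: [0.4941, 0.0368, 0.2703]
tool_rot: [-179.9, -34.7, 93.1]
force: [0.0, -0.2, 0.8]
grip_width: 0.0695
grasp_force: 0.0
```

```bash
python3 - <<'E'
from m import *
import rulechk; rulechk.chk()
c=cam('wrist'); H=cv2.cvtColor(c['img'],cv2.COLOR_RGB2HSV).astype(int); h,s,v=H[...,0],H[...,1],H[...,2]
for k in comps(c,(h<25)&(s>80)&(v>60),(0,560,0,420),1500): print(rect(c,k,.052),cv2.boundingRect(k))
c=cam('scene','s4.png'); im=cv2.imread('pics/s4.png')[200:380,150:350]; cv2.imwrite('pics/s4c.png',cv2.resize(im,None,fx=3,fy=3))
E
python3 g.py 484.5,189.5,44,93,35
```

```text
rulewhite (array([ 593. , -260.9]), (299.7, 102.2), 2.54)
red (array([ 590.5, -283.5]), (108.6, 18.0), 2.48)
(array([540.4, 113.4]), (240.0, 10.8), 3.19) (161, 325, 399, 20)
(array([483.1, 192.4]), (49.5, 49.3), 3.08) (236, 174, 76, 69)
(array([487.1, 268.4]), (459.9, 227.7), 3.04) (0, 0, 560, 263)
t 59.6667 grasp mm [489.3 129.7 136.5] rot [179.97 -34.76  93.17] F [-1.2  0.   0.4] w 69.4 gf 0.0 q [-34.0, 12.0, 43.0, 116.0, -45.0, 71.0, 33.0]
xyz [-0.42, -0.17, 11.02] twist [-0.07, 0.24, 0.14]
```

View pics/s4c.png

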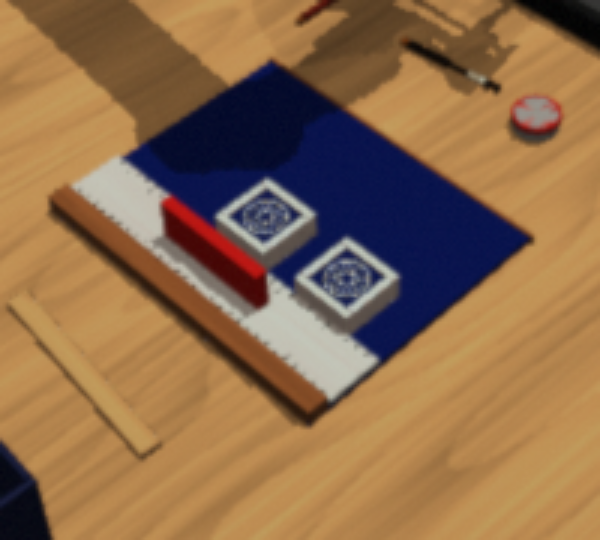

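Both frames lie lace up against the rule (crop around (267,220) and (347,283)), and the rule is still flush. Now frame_a: advance to its cutout.

>>> servo_tool --plan '[{"xyz": [-0.3, -0.2, 0], "twist": [0, 0, 0], "jaw": 0.2}, {"xyz": [-0.4, -0.2, 2.5], "twist": [0, 0, 0], "jaw": 0.2}, {"xyz": [-0.4, -0.2, 5], "twist": [0, 0, 0], "jaw": 0.2}, {"xyz": [-0.4, -0.2, 7.5], "twist": [0, 0, 0], "jaw": 0.2}, {"xyz": [-0.4, -0.2, 9.5], "twist": [0, 0, 0], "jaw": 0.2}, {"xyz": [-0.4, -0.2, 10.9], "twist": [0, 0, 0], "jaw": 0.2}, {"xyz": [-0.4, -0.2, 10.9], "twist": [0, 0, 0], "jaw": 0.2}, {"xyz": [-0.4, -0.2, 10.9], "twist": [0, 0, 0], "jaw": 0.2}]'

```text
time_s: 60.33
tool_pos: [0.489, 0.0934, 0.1788]
tool_rot: [-179.9, -34.8, 92.9]
force: [0.1, -0.5, 1.5]
grip_width: 0.0698
grasp_force: 0.0
```

```bash
python3 g.py 484.5,189,44,93,35
```

```text
t 60.3333 grasp mm [483.9 186.8  44. ] rot [-179.9   -34.77   92.93] F [ 0.1 -0.5  1.5] w 69.8 gf 0.0 q [-35.0, 20.0, 38.0, 120.0, -55.0, 62.0, 39.0]
xyz [0.11, 0.06, 0.13] twist [-0.06, 0.23, -0.06]
```

>>> servo_tool --plan '[{"xyz": [0.1, 0.05, 0.1], "twist": [0, 0, 0], "jaw": 0.2}, {"xyz": [0.1, 0.05, 0.1], "twist": [0, 0, 0], "jaw": 0.2}, {"xyz": [0.1, 0.05, 0.1], "twist": [0, 0, 0], "jaw": 1}, {"xyz": [0.1, 0.05, 0.1], "twist": [0, 0, 0], "jaw": 1}, {"xyz": [0.1, 0.05, 0.1], "twist": [0, 0, 0], "jaw": 1}, {"xyz": [0.1, 0.05, 0.1], "twist": [0, 0, 0], "jaw": 1}, {"xyz": [0.1, 0.05, 0.1], "twist": [0, 0, 0], "jaw": 1}, {"xyz": [0.1, 0.05, 0.1], "twist": [0, 0, 0], "jaw": 1}]'

```text
time_s: 61.0
tool_pos: [0.4899, 0.0941, 0.1791]
tool_rot: [-180.0, -34.8, 92.9]
force: [-0.9, -3.4, 4.6]
grip_width: 0.0557
grasp_force: 30.0
```

>>> servo_tool --plan '[{"xyz": [0.5, 0, -0.05], "twist": [0, -1.5, 0], "jaw": 1}, {"xyz": [1, 0, -0.1], "twist": [0, -3, 0], "jaw": 1}, {"xyz": [1.5, 0, -0.12], "twist": [0, -4.5, 0], "jaw": 1}, {"xyz": [1.95, 0, -0.15], "twist": [0, -6, 0], "jaw": 1}, {"xyz": [2.45, 0, -0.15], "twist": [0, -7.5, 0], "jaw": 1}, {"xyz": [2.95, 0, -0.15], "twist": [0, -9, 0], "jaw": 1}]'

```text
time_s: 61.5
tool_pos: [0.4886, 0.1184, 0.197]
tool_rot: [-180.0, -25.8, 92.9]
force: [0.1, 0.7, 0.0]
grip_width: 0.0557
grasp_force: 30.0
```

>>> servo_tool --plan '[{"xyz": [0.7, 0, -0.2], "twist": [0, -2, 0], "jaw": 1}, {"xyz": [1.5, 0, -0.4], "twist": [0, -4, 0], "jaw": 1}, {"xyz": [2.3, 0, -0.65], "twist": [0, -6, 0], "jaw": 1}, {"xyz": [3.1, 0, -0.9], "twist": [0, -8.2, 0], "jaw": 1}, {"xyz": [3.9, 0, -1.1], "twist": [0, -10.3, 0], "jaw": 1}, {"xyz": [4.7, 0, -1.4], "twist": [0, -12.4, 0], "jaw": 1}, {"xyz": [5.5, 0, -1.6], "twist": [0, -14.5, 0], "jaw": 1}, {"xyz": [6.3, 0, -1.85], "twist": [0, -16.6, 0], "jaw": 1}, {"xyz": [7.1, 0, -2.1], "twist": [0, -18.7, 0], "jaw": 1}, {"xyz": [7.9, 0, -2.3], "twist": [0, -20.8, 0], "jaw": 1}]'

```text
time_s: 62.33
tool_pos: [0.4851, 0.179, 0.2517]
tool_rot: [-179.9, -4.9, 92.9]
force: [-0.1, -1.0, -1.2]
grip_width: 0.0555
grasp_force: 30.0
```

>>> servo_tool --plan '[{"xyz": [0, 0, -1.5], "twist": [0, 0, 0], "jaw": 1}, {"xyz": [0, 0, -4], "twist": [0, 0, 0], "jaw": 1}, {"xyz": [0, 0, -7], "twist": [0, 0, 0], "jaw": 1}, {"xyz": [0, 0, -9.2], "twist": [0, 0, 0], "jaw": 1}, {"xyz": [0, 0, -9.2], "twist": [0, 0, 0], "jaw": 1}]'

```text
time_s: 62.75
tool_pos: [0.4875, 0.1706, 0.3476]
tool_rot: [179.7, -5.2, 92.9]
force: [0.6, 0.1, -1.1]
grip_width: 0.0554
grasp_force: 30.0
```

```bash
python3 g.py 500,0,150,92.7,-10 502,-112,120,92.6,-20 502,-112,120,92.6,-55 502,-112,46,92.6,-55
```

```text
t 62.75 grasp mm [487.7 185.6 184.3] rot [179.67  -5.23  92.9 ] F [ 0.6  0.1 -1.1] w 55.4 gf 30.00007677823305 q [-63.0, 4.0, 45.0, 108.0, -8.0, 67.0, -13.0]
xyz [-14.52, 0.38, 2.3] twist [0.34, -15.23, 0.16]
xyz [-7.66, -0.32, 5.15] twist [0.03, -10.0, 0.1]
xyz [9.41, -0.0, 2.97] twist [-0.0, -35.0, -0.0]
xyz [6.06, -0.0, 4.24] twist [0.0, 0.0, 0.0]
```

>>> servo_tool --plan '[{"xyz": [-1, 0, 0], "twist": [0, -1.5, 0], "jaw": 1}, {"xyz": [-3, 0.1, 0.3], "twist": [0, -3, 0], "jaw": 1}, {"xyz": [-5.2, 0.1, 0.7], "twist": [0, -5, 0], "jaw": 1}, {"xyz": [-7.4, 0.2, 1], "twist": [0, -7, 0], "jaw": 1}, {"xyz": [-9.6, 0.3, 1.3], "twist": [0, -9, 0], "jaw": 1}, {"xyz": [-11.6, 0.3, 1.6], "twist": [0, -11.5, 0], "jaw": 1}, {"xyz": [-13.3, 0.4, 2], "twist": [0, -13.5, 0], "jaw": 1}, {"xyz": [-14.5, 0.4, 2.3], "twist": [0.3, -15.2, 0], "jaw": 1}]'

```text
time_s: 63.42
tool_pos: [0.4965, 0.0271, 0.3065]
tool_rot: [-179.5, 10.3, 92.9]
force: [0.4, 1.1, -1.4]
grip_width: 0.0559
grasp_force: 30.0
```

>>> servo_tool --plan '[{"xyz": [-1.6, -0.1, 1], "twist": [0, -2, 0], "jaw": 1}, {"xyz": [-3.2, -0.2, 2.1], "twist": [0, -4, 0], "jaw": 1}, {"xyz": [-4.8, -0.2, 3.2], "twist": [0, -6, 0], "jaw": 1}, {"xyz": [-6.4, -0.3, 4.3], "twist": [0, -8.5, 0], "jaw": 1}, {"xyz": [-7.7, -0.3, 5.1], "twist": [0, -10, 0], "jaw": 1}, {"xyz": [-7.7, -0.3, 5.1], "twist": [0, -10, 0], "jaw": 1}]'

```text
time_s: 63.92
tool_pos: [0.497, -0.0584, 0.2697]
tool_rot: [-179.4, 20.4, 92.9]
force: [-0.0, 0.4, -0.1]
grip_width: 0.0561
grasp_force: 30.0
```

>>> servo_tool --plan '[{"xyz": [1, 0, 0.05], "twist": [0, -3.5, 0], "jaw": 1}, {"xyz": [2, 0, 0.1], "twist": [0, -7, 0], "jaw": 1}, {"xyz": [3.1, 0, 0.3], "twist": [0, -11, 0], "jaw": 1}, {"xyz": [4.2, 0, 0.6], "twist": [0, -15, 0], "jaw": 1}, {"xyz": [5.3, 0, 0.9], "twist": [0, -19, 0], "jaw": 1}, {"xyz": [6.4, 0, 1.3], "twist": [0, -23, 0], "jaw": 1}, {"xyz": [7.4, 0, 1.8], "twist": [0, -27, 0], "jaw": 1}, {"xyz": [8.4, 0, 2.4], "twist": [0, -31, 0], "jaw": 1}, {"xyz": [9.4, 0, 3], "twist": [0, -35, 0], "jaw": 1}, {"xyz": [9.4, 0, 3], "twist": [0, -35, 0], "jaw": 1}]'

```text
time_s: 64.75
tool_pos: [0.4935, 0.0253, 0.208]
tool_rot: [-179.1, 55.3, 94.0]
force: [-0.4, 0.1, -1.8]
grip_width: 0.0555
grasp_force: 30.0
```

>>> servo_tool --plan '[{"xyz": [0.8, 0, 0.6], "twist": [0, 0, 0], "jaw": 1}, {"xyz": [2.3, 0, 1.6], "twist": [0, 0, 0], "jaw": 1}, {"xyz": [4, 0, 2.8], "twist": [0, 0, 0], "jaw": 1}, {"xyz": [5, 0, 3.5], "twist": [0, 0, 0], "jaw": 1}, {"xyz": [5, 0, 3.5], "twist": [0, 0, 0], "jaw": 1}, {"xyz": [5, 0, 3.5], "twist": [0, 0, 0], "jaw": 1}]'

```text
time_s: 65.25
tool_pos: [0.4936, 0.0206, 0.15]
tool_rot: [-179.4, 55.1, 93.3]
force: [1.1, -0.8, -0.8]
grip_width: 0.0562
grasp_force: 30.0
```

```bash
python3 g.py 502,-112,41.5,92.55,-55
```

```text
t 65.25 grasp mm [ 499.7 -113.8   56.2] rot [-179.42   55.13   93.29] F [ 1.1 -0.8 -0.8] w 56.2 gf 29.999931044876575 q [-65.0, 37.0, 49.0, 118.0, 31.0, 57.0, -36.0]
xyz [1.26, 0.26, 0.7] twist [0.02, 0.13, 0.42]
```

>>> servo_tool --plan '[{"xyz": [0.4, 0.25, 0.3], "twist": [0, 0, 0.4], "jaw": 1}, {"xyz": [0.8, 0.25, 0.55], "twist": [0, 0, 0.4], "jaw": 1}, {"xyz": [1.05, 0.25, 0.73], "twist": [0, 0, 0.4], "jaw": 1}, {"xyz": [1.15, 0.25, 0.8], "twist": [0, 0, 0.4], "jaw": 1}, {"xyz": [1.22, 0.25, 0.85], "twist": [0, 0, 0.4], "jaw": 1}, {"xyz": [1.28, 0.25, 0.89], "twist": [0, 0, 0.4], "jaw": 1}, {"xyz": [1.33, 0.25, 0.93], "twist": [0, 0, 0.4], "jaw": 1}, {"xyz": [1.33, 0.25, 0.93], "twist": [0, 0, 0.4], "jaw": 1}]'

```text
time_s: 65.92
tool_pos: [0.4963, 0.0214, 0.1347]
tool_rot: [-180.0, 55.4, 92.6]
force: [-3.2, 3.0, 8.2]
grip_width: 0.0557
grasp_force: 30.0
```

```bash
python3 g.py
```

```text
t 65.9167 grasp mm [ 502.5 -113.4   41.5] rot [-179.98   55.37   92.64] F [-3.2  3.   8.2] w 55.7 gf 30.00010935589671 q [-64.0, 39.0, 48.0, 118.0, 30.0, 56.0, -37.0]
```

>>> servo_tool --plan '[{"xyz": [0, 0, 0], "twist": [0, 0, 0], "jaw": 0.2}, {"xyz": [0, 0, 0], "twist": [0, 0, 0], "jaw": 0.2}, {"xyz": [0, 0, 0], "twist": [0, 0, 0], "jaw": 0.2}, {"xyz": [0, 0, 0], "twist": [0, 0, 0], "jaw": 0.2}, {"xyz": [0, 0, -2], "twist": [0, 0, 0], "jaw": 0.2}, {"xyz": [0, 0, -5], "twist": [0, 0, 0], "jaw": 0.2}, {"xyz": [-1, 0, -9], "twist": [0, 0, 0], "jaw": 0.2}, {"xyz": [-2, 0, -12], "twist": [0, 0, 0], "jaw": 0.2}, {"xyz": [-3, 0, -13], "twist": [0, 0, 0], "jaw": 0.2}]'

```text
time_s: 66.67
tool_pos: [0.4927, 0.1152, 0.2343]
tool_rot: [179.7, 55.0, 92.8]
force: [1.2, 1.0, -0.5]
grip_width: 0.0695
grasp_force: 0.0
```

>>> servo_tool --plan '[{"xyz": [-3, 0, 2], "twist": [0, 7, 0], "jaw": 0.2}, {"xyz": [-6, 0, 4], "twist": [0, 14, 0], "jaw": 0.2}, {"xyz": [-9, 0, 6], "twist": [0, 21, 0], "jaw": 0.2}, {"xyz": [-12, 0, 8], "twist": [0, 28, 0], "jaw": 0.2}, {"xyz": [-15, 0, 10], "twist": [0, 35, 0], "jaw": 0.2}, {"xyz": [-18.5, 0, 12.2], "twist": [0, 42, 0], "jaw": 0.2}, {"xyz": [-22, 0, 14.5], "twist": [0, 48, 0], "jaw": 0.2}, {"xyz": [-25.2, 0, 16.7], "twist": [0, 54.9, 0], "jaw": 0.2}, {"xyz": [-25.2, 0, 16.7], "twist": [0, 54.9, 0], "jaw": 0.2}, {"xyz": [-25.2, 0, 16.7], "twist": [0, 54.9, 0], "jaw": 0.2}]'

```text
time_s: 67.5
tool_pos: [0.5037, -0.1749, 0.345]
tool_rot: [179.9, 0.4, 92.1]
force: [0.1, 0.1, -0.0]
grip_width: 0.0697
grasp_force: 0.0
```

>>> servo_tool --plan '[{"xyz": [-1.7, 0, 2], "twist": [0, 7, 0], "jaw": 0.2}, {"xyz": [-3.4, 0, 4], "twist": [0, 14, 0], "jaw": 0.2}, {"xyz": [-5.1, 0, 6], "twist": [0, 21, 0], "jaw": 0.2}, {"xyz": [-6.8, 0, 8], "twist": [0, 28, 0], "jaw": 0.2}, {"xyz": [-8.5, 0, 10], "twist": [0, 35, 0], "jaw": 0.2}, {"xyz": [-10.2, 0, 12], "twist": [0, 42, 0], "jaw": 0.2}, {"xyz": [-11.8, 0, 14.5], "twist": [0, 49, 0], "jaw": 0.2}, {"xyz": [-13.4, 0, 17], "twist": [0, 55, 0], "jaw": 0.2}, {"xyz": [-13.4, 0, 17], "twist": [0, 55, 0], "jaw": 0.2}, {"xyz": [-13.4, 0, 17], "twist": [0, 55, 0], "jaw": 0.2}]'

```text
time_s: 68.33
tool_pos: [0.5102, -0.3034, 0.1706]
tool_rot: [-179.1, -54.8, 92.0]
force: [0.4, 0.7, 0.8]
grip_width: 0.0693
grasp_force: 0.0
```

>>> servo_tool --plan '[{"xyz": [0, 0, 0], "twist": [0, 0, 0], "jaw": 0.2}, {"xyz": [0, 0, 0], "twist": [0, 0, 0], "jaw": 0.2}, {"xyz": [0, 0, 0], "twist": [0, 0, 0], "jaw": 0.2}]'

```text
time_s: 68.58
tool_pos: [0.5126, -0.3027, 0.1778]
tool_rot: [179.5, -54.6, 93.2]
force: [-0.1, -0.1, 0.5]
grip_width: 0.0696
grasp_force: 0.0
```

```bash
python3 fr.py; python3 g.py 502.8,-127.5,36.5,92.55,55
```

```text
rulewhite (array([ 535.9, -340.6]), (36.3, 9.4), 5.13)
rulewhite (array([ 646.7, -258.6]), (192.3, 102.1), 2.54)
red (array([ 595.1, -283.4]), (99.5, 17.6), 2.84)
top-down white (array([ 506.9, -119.6]), (57.7, 24.2), 1.94) (array([ 503.6, -116.6]), (56.1, 23.6), 1.94)
top-down white (array([ 684.6, -230.3]), (105.5, 59.7), -3.58) (array([ 676.6, -224.4]), (102.8, 58.1), -3.58)
tray (array([483.8, 187.8]), (54.3, 52.5), 88.38)
t 68.6333 grasp mm [ 506.2 -169.4   82.6] rot [179.56 -54.58  93.19] F [-0.3  0.9 -0.4] w 69.3 gf 0.0 q [11.0, 46.0, 39.0, 92.0, -55.0, 106.0, 69.0]
xyz [-1.44, -0.18, 6.09] twist [-0.09, 0.42, 0.37]
```

>>> servo_tool --plan '[{"xyz": [-0.8, 0, 0], "twist": [0, 0, 0.2], "jaw": 0.2}, {"xyz": [-1.05, -0.05, 1.5], "twist": [0, 0, 0.2], "jaw": 0.2}, {"xyz": [-1.05, -0.05, 3.5], "twist": [0, 0, 0.2], "jaw": 0.2}, {"xyz": [-1.05, -0.05, 5], "twist": [0, 0, 0.2], "jaw": 0.2}, {"xyz": [-1.05, -0.05, 6.1], "twist": [0, 0, 0.2], "jaw": 0.2}, {"xyz": [-1.05, -0.05, 6.1], "twist": [0, 0, 0.2], "jaw": 0.2}, {"xyz": [-1.05, -0.05, 6.1], "twist": [0, 0, 0.2], "jaw": 0.2}, {"xyz": [-1.05, -0.05, 6.1], "twist": [0, 0, 0.2], "jaw": 0.2}, {"xyz": [-1.05, -0.05, 6.1], "twist": [0, 0, 0.2], "jaw": 0.3}]'

```text
time_s: 69.38
tool_pos: [0.5086, -0.2618, 0.1313]
tool_rot: [-179.8, -54.6, 92.3]
force: [0.3, 0.0, 0.2]
grip_width: 0.0674
grasp_force: 0.0
```

```bash
python3 g.py 503,-127.8,36,92.55,55
```

```text
t 69.3833 grasp mm [ 502.6 -128.2   36.4] rot [-179.78  -54.63   92.32] F [0.3 0.  0.2] w 67.4 gf 0.0 q [8.0, 47.0, 38.0, 97.0, -57.0, 100.0, 70.0]
xyz [-0.12, 0.03, 0.05] twist [-0.03, 0.37, -0.13]
```

Good. Grip, lift and turn.

>>> servo_tool --plan '[{"xyz": [0, 0, 0], "twist": [0, 0, 0], "jaw": 1}, {"xyz": [0, 0, 0], "twist": [0, 0, 0], "jaw": 1}, {"xyz": [0, 0, 0], "twist": [0, 0, 0], "jaw": 1}, {"xyz": [0, 0, 0], "twist": [0, 0, 0], "jaw": 1}, {"xyz": [0.4, 0, -0.3], "twist": [0, 0, 0], "jaw": 1}, {"xyz": [2, 0, -1.4], "twist": [0, 0, 0], "jaw": 1}, {"xyz": [4, 0, -2.8], "twist": [0, 0, 0], "jaw": 1}, {"xyz": [6, 0, -4.2], "twist": [0, 0, 0], "jaw": 1}, {"xyz": [7.6, 0, -5.4], "twist": [0, 0, 0], "jaw": 1}, {"xyz": [7.6, 0, -5.4], "twist": [0, 0, 0], "jaw": 1}]'

```text
time_s: 70.22
tool_pos: [0.5095, -0.2619, 0.2282]
tool_rot: [179.7, -54.6, 92.8]
force: [0.9, -1.4, -0.6]
grip_width: 0.0555
grasp_force: 30.0
```

>>> servo_tool --plan '[{"xyz": [1.4, 0, 0.05], "twist": [0, -5, 0], "jaw": 1}, {"xyz": [2.8, 0, 0.25], "twist": [0, -10, 0], "jaw": 1}, {"xyz": [4.2, 0, 0.55], "twist": [0, -15, 0], "jaw": 1}, {"xyz": [5.6, 0, 1], "twist": [0, -20, 0], "jaw": 1}, {"xyz": [6.9, 0, 1.5], "twist": [0, -25, 0], "jaw": 1}, {"xyz": [8.2, 0, 2.2], "twist": [0, -30, 0], "jaw": 1}, {"xyz": [9.4, 0, 3], "twist": [0, -35, 0], "jaw": 1}, {"xyz": [10.5, 0, 3.8], "twist": [0, -40, 0], "jaw": 1}, {"xyz": [11.6, 0, 4.8], "twist": [0, -45, 0], "jaw": 1}]'

```text
time_s: 70.97
tool_pos: [0.5039, -0.1545, 0.2909]
tool_rot: [-179.8, -9.5, 92.5]
force: [-0.3, 0.8, -1.0]
grip_width: 0.0559
grasp_force: 30.0
```

>>> servo_tool --plan '[{"xyz": [1.4, 0, 0.05], "twist": [0, -5, 0], "jaw": 1}, {"xyz": [2.8, 0, 0.25], "twist": [0, -10, 0], "jaw": 1}, {"xyz": [4.2, 0, 0.55], "twist": [0, -15, 0], "jaw": 1}, {"xyz": [5.6, 0, 1], "twist": [0, -20, 0], "jaw": 1}, {"xyz": [6.9, 0, 1.5], "twist": [0, -25, 0], "jaw": 1}, {"xyz": [8.2, 0, 2.2], "twist": [0, -30, 0], "jaw": 1}, {"xyz": [9.4, 0, 3], "twist": [0, -35, 0], "jaw": 1}, {"xyz": [10.5, 0, 3.8], "twist": [0, -40, 0], "jaw": 1}, {"xyz": [11.6, 0, 4.8], "twist": [0, -45, 0], "jaw": 1}, {"xyz": [11.6, 0, 4.8], "twist": [0, -45, 0], "jaw": 1}]'

```text
time_s: 71.8
tool_pos: [0.498, -0.0282, 0.2607]
tool_rot: [-179.5, 35.5, 93.3]
force: [0.1, 0.6, -1.7]
grip_width: 0.0557
grasp_force: 30.0
```

>>> servo_tool --plan '[{"xyz": [0, 0, 0], "twist": [0, 0, 0], "jaw": 1}, {"xyz": [0, 0, 0], "twist": [0, 0, 0], "jaw": 1}, {"xyz": [0, 0, 0], "twist": [0, 0, 0], "jaw": 1}]'

```text
time_s: 72.05
tool_pos: [0.4987, -0.0342, 0.2637]
tool_rot: [-179.8, 35.2, 92.5]
force: [-0.9, -0.2, -1.3]
grip_width: 0.0558
grasp_force: 30.0
```

```bash
python3 rulechk.py; python3 g.py 501,-234,65,92.53,-35
```

```text
rulewhite (array([ 517. , -169.4]), (59.5, 7.1), -2.89)
rulewhite (array([ 593. , -260.9]), (299.7, 102.1), 2.54)
red (array([ 590.4, -283.5]), (108.9, 17.9), 2.48)
t 72.1 grasp mm [ 502.5 -128.7  129.7] rot [-179.87   35.18   92.45] F [ 0.1  0.3 -1.8] w 56.4 gf 29.997180512873456 q [-66.0, 16.0, 61.0, 117.0, 24.0, 60.0, -16.0]
xyz [-4.92, -0.62, 11.35] twist [-0.18, 0.18, -0.07]
```

>>> servo_tool --plan '[{"xyz": [-0.6, -0.1, 1.5], "twist": [0, 0, 0], "jaw": 1}, {"xyz": [-1.6, -0.3, 4], "twist": [0, 0, 0], "jaw": 1}, {"xyz": [-2.9, -0.4, 6.8], "twist": [0, 0, 0], "jaw": 1}, {"xyz": [-4, -0.6, 9.3], "twist": [0, 0, 0], "jaw": 1}, {"xyz": [-4.7, -0.6, 10.8], "twist": [0, 0, 0], "jaw": 1}, {"xyz": [-4.9, -0.6, 11.3], "twist": [0, 0, 0], "jaw": 1}, {"xyz": [-4.9, -0.6, 11.3], "twist": [0, 0, 0], "jaw": 1}, {"xyz": [-4.9, -0.6, 11.3], "twist": [0, 0, 0], "jaw": 1}, {"xyz": [-4.9, -0.6, 11.3], "twist": [0, 0, 0], "jaw": 1}]'

```text
time_s: 72.85
tool_pos: [0.4981, -0.1371, 0.1999]
tool_rot: [-179.9, 35.2, 92.7]
force: [0.6, 0.3, -0.8]
grip_width: 0.0555
grasp_force: 30.0
```

```bash
python3 g.py 500.5,-236,33,92.53,-35
```

```text
t 72.85 grasp mm [ 502.3 -231.6   66. ] rot [-179.91   35.24   92.68] F [ 0.6  0.3 -0.8] w 55.5 gf 29.997247578576207 q [-51.0, 24.0, 59.0, 120.0, 21.0, 44.0, -8.0]
xyz [1.48, -0.19, 2.94] twist [-0.01, 0.24, 0.12]
```

>>> servo_tool --plan '[{"xyz": [0.4, -0.1, 0.7], "twist": [0, 0, 0.1], "jaw": 1}, {"xyz": [0.8, -0.15, 1.5], "twist": [0, 0, 0.1], "jaw": 1}, {"xyz": [1.2, -0.15, 2.3], "twist": [0, 0, 0.1], "jaw": 1}, {"xyz": [1.55, -0.15, 2.9], "twist": [0, 0, 0.1], "jaw": 1}, {"xyz": [1.55, -0.15, 2.9], "twist": [0, 0, 0.1], "jaw": 1}, {"xyz": [1.55, -0.15, 2.9], "twist": [0, 0, 0.1], "jaw": 1}, {"xyz": [1.55, -0.15, 2.9], "twist": [0, 0, 0.1], "jaw": 1}]'

```text
time_s: 73.43
tool_pos: [0.4959, -0.1423, 0.1666]
tool_rot: [-179.8, 35.3, 92.5]
force: [-0.8, -0.6, -1.1]
grip_width: 0.0558
grasp_force: 30.0
```

```bash
python3 g.py 500.5,-236,31,92.53,-35
```

```text
t 73.4333 grasp mm [ 499.7 -237.1   32.8] rot [-179.84   35.32   92.55] F [-0.8 -0.6 -1.1] w 55.8 gf 29.99713344150223 q [-48.0, 28.0, 56.0, 121.0, 19.0, 40.0, -8.0]
xyz [0.1, 0.04, 0.09] twist [-0.15, 0.32, 0.01]
```

>>> servo_tool --plan '[{"xyz": [0.08, 0, 0.1], "twist": [0, 0, 0], "jaw": 1}, {"xyz": [0.13, 0, 0.18], "twist": [0, 0, 0], "jaw": 1}, {"xyz": [0.17, 0, 0.24], "twist": [0, 0, 0], "jaw": 1}, {"xyz": [0.17, 0, 0.24], "twist": [0, 0, 0], "jaw": 1}]'

```text
time_s: 73.77
tool_pos: [0.4962, -0.1421, 0.1642]
tool_rot: [-179.9, 35.3, 92.5]
force: [-2.0, 2.2, 4.0]
grip_width: 0.0558
grasp_force: 30.0
```

>>> servo_tool --plan '[{"xyz": [-0.08, 0, 0.055], "twist": [0, 0, 0], "jaw": 1}, {"xyz": [-0.16, 0, 0.11], "twist": [0, 0, 0], "jaw": 1}, {"xyz": [-0.22, 0, 0.15], "twist": [0, 0, 0], "jaw": 1}, {"xyz": [-0.28, 0, 0.19], "twist": [0, 0, 0], "jaw": 1}, {"xyz": [-0.28, 0, 0.19], "twist": [0, 0, 0], "jaw": 1}]'

```text
time_s: 74.18
tool_pos: [0.4967, -0.1451, 0.1642]
tool_rot: [-179.9, 35.3, 92.5]
force: [-1.9, 5.6, 7.9]
grip_width: 0.0559
grasp_force: 30.0
```

```bash
python3 g.py
```

```text
t 74.1833 grasp mm [ 500.7 -239.7   30.3] rot [-179.94   35.27   92.53] F [-1.9  5.6  7.9] w 55.9 gf 29.997167667606845 q [-47.0, 28.0, 56.0, 121.0, 19.0, 39.0, -8.0]
```

>>> servo_tool --plan '[{"xyz": [-0.06, 0, 0.04], "twist": [0, 0, 0], "jaw": 1}, {"xyz": [-0.06, 0, 0.04], "twist": [0, 0, 0], "jaw": 1}, {"xyz": [-0.06, 0, 0.04], "twist": [0, 0, 0], "jaw": 1}]'

```text
time_s: 74.43
tool_pos: [0.4968, -0.1452, 0.1643]
tool_rot: [-179.9, 35.2, 92.5]
force: [-4.1, 9.4, 12.6]
grip_width: 0.0556
grasp_force: 30.0
```

>>> servo_tool --plan '[{"xyz": [0, 0, 0], "twist": [0, 0, 0], "jaw": 0.22}, {"xyz": [0, 0, 0], "twist": [0, 0, 0], "jaw": 0.22}, {"xyz": [0, 0, 0], "twist": [0, 0, 0], "jaw": 0.22}, {"xyz": [0, 0, 0], "twist": [0, 0, 0], "jaw": 0.22}, {"xyz": [0, 0, -1.5], "twist": [0, 0, 0], "jaw": 0.2}, {"xyz": [0, 0, -4], "twist": [0, 0, 0], "jaw": 0.2}, {"xyz": [0, 0, -8], "twist": [0, 0, 0], "jaw": 0.2}, {"xyz": [0, 0, -12], "twist": [0, 0, 0], "jaw": 0.2}, {"xyz": [0, 0, -14], "twist": [0, 0, 0], "jaw": 0.2}, {"xyz": [0, 0, -14], "twist": [0, 0, 0], "jaw": 0.2}]'

```text
time_s: 75.27
tool_pos: [0.4947, -0.0629, 0.2807]
tool_rot: [179.8, 35.1, 92.6]
force: [0.3, 0.4, 0.1]
grip_width: 0.0696
grasp_force: 0.0
```

>>> servo_tool --plan '[{"xyz": [-2, 0, -0.2], "twist": [0, 7, 0], "jaw": 0.2}, {"xyz": [-4.5, 0, -0.4], "twist": [0, 14, 0], "jaw": 0.2}, {"xyz": [-7, 0, -0.6], "twist": [0, 21, 0], "jaw": 0.2}, {"xyz": [-9.5, 0, -0.8], "twist": [0, 28, 0], "jaw": 0.2}, {"xyz": [-11.5, 0, -0.9], "twist": [0, 35, 0], "jaw": 0.2}, {"xyz": [-11.5, 0, -0.9], "twist": [0, 35, 0], "jaw": 0.2}, {"xyz": [-11.5, 0, -0.9], "twist": [0, 35, 0], "jaw": 0.2}, {"xyz": [-11.5, 0, -0.9], "twist": [0, 35, 0], "jaw": 0.2}]'

```text
time_s: 75.93
tool_pos: [0.4962, -0.1532, 0.35]
tool_rot: [-179.7, 0.5, 92.5]
force: [0.2, 0.8, 0.0]
grip_width: 0.0697
grasp_force: 0.0
```

```bash
python3 g.py 593.5,-200,300,182.5 593.5,-287.5,120,182.5 593.5,-287.5,37,182.5; python3 - <<'E'
from h import *
c=cam('scene','s5.png'); im=cv2.imread('pics/s5.png')[200:380,150:350]; cv2.imwrite('pics/s5c.png',cv2.resize(im,None,fx=3,fy=3))
E
```

```text
t 75.9333 grasp mm [ 495.4 -154.6  186. ] rot [-179.69    0.48   92.46] F [0.2 0.8 0. ] w 69.7 gf 0.0 q [-47.0, 7.0, 65.0, 107.0, -6.0, 70.0, 23.0]
xyz [-5.19, 9.46, -11.41] twist [-0.62, 0.13, -90.04]
xyz [0.38, -8.74, 18.0] twist [0.0, 0.0, 0.0]
xyz [0.0, -0.0, 8.3] twist [0.0, 0.0, 0.0]
```

View pics/s5c.png

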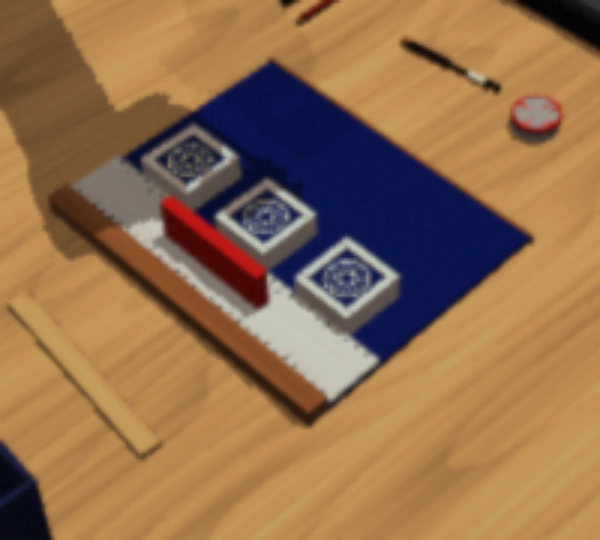

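All three frames are lace up in a row against the rule (crop (190,162), (267,220), (347,283)). Next I turn the tool to fetch the rule.

>>> servo_tool --plan '[{"xyz": [-1, 2, 0], "twist": [0, 0, -7], "jaw": 0.5}, {"xyz": [-2, 4, 0], "twist": [0, 0, -14], "jaw": 0.5}, {"xyz": [-4, 6, 0], "twist": [0, 0, -21], "jaw": 0.7}, {"xyz": [-6, 8, 0], "twist": [0, 0, -28], "jaw": 0.7}, {"xyz": [-8, 9.8, 0], "twist": [0, 0, -35], "jaw": 0.7}, {"xyz": [-10, 9.8, 0], "twist": [0, 0, -42], "jaw": 0.7}, {"xyz": [-12, 9.8, 0], "twist": [0, 0, -49], "jaw": 0.7}, {"xyz": [-13, 9.8, 0], "twist": [0, 0, -56], "jaw": 0.7}, {"xyz": [-13.8, 9.8, 0], "twist": [0, 0, -63], "jaw": 0.7}, {"xyz": [-13.8, 9.8, 0], "twist": [0, 0, -65], "jaw": 0.7}]'

```text
time_s: 76.82
tool_pos: [0.6007, -0.2869, 0.3502]
tool_rot: [-179.5, -0.1, 157.8]
force: [-0.4, -0.4, 0.6]
grip_width: 0.0269
grasp_force: 0.0
```

>>> servo_tool --plan '[{"xyz": [0, 0, 0], "twist": [0, 0, -7], "jaw": 0.7}, {"xyz": [0, 0, 0], "twist": [0, 0, -14], "jaw": 0.7}, {"xyz": [0, 0, 0], "twist": [0, 0, -20], "jaw": 0.7}, {"xyz": [0, 0, 0], "twist": [0, 0, -25], "jaw": 0.7}, {"xyz": [0, 0, 0], "twist": [0, 0, -25], "jaw": 0.7}, {"xyz": [0, 0, 0], "twist": [0, 0, -25], "jaw": 0.7}, {"xyz": [0, 0, 0], "twist": [0, 0, -25], "jaw": 0.7}]'

```text
time_s: 77.4
tool_pos: [0.6011, -0.2859, 0.3513]
tool_rot: [-179.7, -0.2, -177.5]
force: [0.3, 0.7, 0.0]
grip_width: 0.0264
grasp_force: 0.0
```

```bash
python3 - <<'E'
from m import *
import g
c=cam('wrist'); H=cv2.cvtColor(c['img'],cv2.COLOR_RGB2HSV).astype(int); h,s,v=H[...,0],H[...,1],H[...,2]
for k in comps(c,((h<6)|(h>174))&(s>150)&(v>50),(0,560,0,420),300): print('red',rect(c,k,.052))
c=cam('top'); H=cv2.cvtColor(c['img'],cv2.COLOR_RGB2HSV).astype(int)
E
python3 g.py 593.5,-287.7,80,182.5
```

```text
red (array([ 590.8, -288.8]), (108.1, 11.5), 2.17)
t 77.5 grasp mm [ 600.4 -287.7  187.8] rot [-1.7969e+02 -1.7000e-01 -1.7755e+02] F [-0.6  0.1  0.2] w 25.9 gf 0.0 q [-8.0, 26.0, 42.0, 86.0, -17.0, 75.0, 128.0]
xyz [0.71, -0.0, 10.78] twist [-0.31, -0.17, -0.05]
```

>>> servo_tool --plan '[{"xyz": [0.7, 0, 3], "twist": [-0.2, 0, 0], "jaw": 0.7}, {"xyz": [0.7, 0, 6], "twist": [-0.2, 0, 0], "jaw": 0.7}, {"xyz": [0.7, 0, 9], "twist": [-0.2, 0, 0], "jaw": 0.7}, {"xyz": [0.7, 0, 11], "twist": [-0.2, 0, 0], "jaw": 0.7}, {"xyz": [0.7, 0, 12], "twist": [-0.2, 0, 0], "jaw": 0.7}, {"xyz": [0.7, 0, 12.5], "twist": [-0.2, 0, 0], "jaw": 0.7}, {"xyz": [0.7, 0, 12.5], "twist": [-0.2, 0, 0], "jaw": 0.7}, {"xyz": [0.7, 0, 12.5], "twist": [-0.2, 0, 0], "jaw": 0.7}]'

```text
time_s: 78.17
tool_pos: [0.5939, -0.289, 0.2286]
tool_rot: [-179.8, -0.0, -177.5]
force: [-0.2, -0.2, 0.1]
grip_width: 0.0258
grasp_force: 0.0
```

```bash
python3 g.py 593,-287.8,51,182.53
```

```text
t 78.1667 grasp mm [ 593.8 -289.4   64.6] rot [-1.7984e+02 -3.0000e-02 -1.7755e+02] F [-0.2 -0.2  0.1] w 25.8 gf 0.0 q [-6.0, 32.0, 39.0, 93.0, -22.0, 63.0, 132.0]
xyz [0.08, 0.13, 1.36] twist [-0.16, -0.03, -0.08]
```

>>> servo_tool --plan '[{"xyz": [0, 0.12, 0.6], "twist": [0, 0, 0], "jaw": 0.7}, {"xyz": [0, 0.12, 1.2], "twist": [0, 0, 0], "jaw": 0.7}, {"xyz": [0, 0.12, 1.3], "twist": [0, 0, 0], "jaw": 0.7}, {"xyz": [0, 0.12, 1.3], "twist": [0, 0, 0], "jaw": 0.7}, {"xyz": [0, 0.12, 1.3], "twist": [0, 0, 0], "jaw": 1}, {"xyz": [0, 0.12, 1.3], "twist": [0, 0, 0], "jaw": 1}, {"xyz": [0, 0.12, 1.3], "twist": [0, 0, 0], "jaw": 1}, {"xyz": [0, 0.12, 1.3], "twist": [0, 0, 0], "jaw": 1}, {"xyz": [0, 0.12, 1.3], "twist": [0, 0, 0], "jaw": 1}]'

```text
time_s: 78.92
tool_pos: [0.5933, -0.2879, 0.2147]
tool_rot: [-179.8, -0.1, -177.6]
force: [0.7, -1.6, -0.2]
grip_width: 0.0117
grasp_force: 30.0
```

```bash
python3 g.py 593,-287.8,70,182.53
```

```text
t 78.9167 grasp mm [ 593.1 -288.4   50.7] rot [-1.7985e+02 -8.0000e-02 -1.7755e+02] F [ 0.7 -1.6 -0.2] w 11.7 gf 29.998392462730408 q [-5.0, 32.0, 38.0, 94.0, -22.0, 61.0, 132.0]
xyz [0.03, 0.01, -1.93] twist [-0.15, -0.08, -0.08]
```

>>> servo_tool --plan '[{"xyz": [0, -0.02, 0], "twist": [0, 0, 0], "jaw": 1}, {"xyz": [0, -0.02, -0.15], "twist": [0, 0, 0], "jaw": 1}, {"xyz": [0, -0.02, -0.3], "twist": [0, 0, 0], "jaw": 1}, {"xyz": [0, -0.02, -0.5], "twist": [0, 0, 0], "jaw": 1}, {"xyz": [0, -0.02, -0.8], "twist": [0, 0, 0], "jaw": 1}, {"xyz": [0, -0.02, -1.2], "twist": [0, 0, 0], "jaw": 1}, {"xyz": [0, -0.02, -1.8], "twist": [0, 0, 0], "jaw": 1}, {"xyz": [0, -0.02, -3], "twist": [0, 0, 0], "jaw": 1}, {"xyz": [0, -0.02, -5], "twist": [0, 0, 0], "jaw": 1}, {"xyz": [0, -0.02, -7], "twist": [0, 0, 0], "jaw": 1}]'

```text
time_s: 79.75
tool_pos: [0.5935, -0.2868, 0.2855]
tool_rot: [-180.0, -0.2, -177.5]
force: [0.6, -0.2, -2.5]
grip_width: 0.012
grasp_force: 30.0
```

>>> servo_tool --plan '[{"xyz": [0, 0, -2.5], "twist": [0, 0, 0], "jaw": 1}, {"xyz": [0, 0, -5], "twist": [0, 0, 0], "jaw": 1}, {"xyz": [0, 0, -7], "twist": [0, 0, 0], "jaw": 1}, {"xyz": [0, 0, -7], "twist": [0, 0, 0], "jaw": 1}]'

```text
time_s: 80.08
tool_pos: [0.5947, -0.288, 0.3608]
tool_rot: [-179.8, 0.4, -177.5]
force: [0.6, -0.5, -0.7]
grip_width: 0.0118
grasp_force: 30.0
```

```bash
python3 g.py 478,396,190,181.3 478,396,55,181.3
```

```text
t 80.0833 grasp mm [ 595.8 -288.6  196.8] rot [-179.77    0.39 -177.51] F [ 0.6 -0.5 -0.7] w 11.8 gf 29.996691942214966 q [-8.0, 25.0, 42.0, 86.0, -17.0, 75.0, 128.0]
xyz [8.69, 68.85, 0.34] twist [-0.23, 0.39, 1.19]
xyz [0.0, -0.0, 13.5] twist [0.0, 0.0, 0.0]
```

>>> servo_tool --plan '[{"xyz": [0.2, 1.5, 0], "twist": [0, 0, 0], "jaw": 1}, {"xyz": [0.6, 4.5, 0], "twist": [0, 0, 0], "jaw": 1}, {"xyz": [1, 8, 0], "twist": [0, 0, 0], "jaw": 1}, {"xyz": [1.4, 11.5, 0], "twist": [0, 0, 0], "jaw": 1}, {"xyz": [1.9, 15, 0], "twist": [0, 0, 0], "jaw": 1}, {"xyz": [2.3, 18.5, 0], "twist": [0, 0, 0], "jaw": 1}, {"xyz": [2.8, 22, 0], "twist": [0, 0, 0], "jaw": 1}, {"xyz": [3.2, 25.5, 0], "twist": [0, 0, 0], "jaw": 1}, {"xyz": [3.7, 29, 0], "twist": [0, 0, 0], "jaw": 1}, {"xyz": [4.1, 32.5, 0], "twist": [0, 0, 0], "jaw": 1}]'

```text
time_s: 80.92
tool_pos: [0.5375, 0.0374, 0.3538]
tool_rot: [-180.0, -0.2, -177.5]
force: [1.2, -0.9, -2.1]
grip_width: 0.0118
grasp_force: 30.0
```

>>> servo_tool --plan '[{"xyz": [0.5, 3.5, 0], "twist": [0, 0, 0], "jaw": 1}, {"xyz": [0.9, 7, 0], "twist": [0, 0, 0.3], "jaw": 1}, {"xyz": [1.3, 10.5, 0], "twist": [0, 0, 0.5], "jaw": 1}, {"xyz": [1.7, 14, 0], "twist": [0, 0, 0.8], "jaw": 1}, {"xyz": [2.2, 17.5, 0], "twist": [0, 0, 1], "jaw": 1}, {"xyz": [2.6, 21, 0], "twist": [0, 0, 1.2], "jaw": 1}, {"xyz": [3.1, 24.5, 0], "twist": [0, 0, 1.2], "jaw": 1}, {"xyz": [3.6, 28, 0], "twist": [0, 0, 1.2], "jaw": 1}, {"xyz": [4.1, 31.5, 0], "twist": [0, 0, 1.2], "jaw": 1}, {"xyz": [4.5, 34.5, 0], "twist": [0, 0, 1.2], "jaw": 1}]'

```text
time_s: 81.75
tool_pos: [0.4771, 0.381, 0.3531]
tool_rot: [-179.9, -0.2, -178.6]
force: [0.2, 0.9, -2.2]
grip_width: 0.0118
grasp_force: 30.0
```

>>> servo_tool --plan '[{"xyz": [0.1, 1.8, 0], "twist": [0, 0, 0], "jaw": 1}, {"xyz": [0.1, 1.8, 0], "twist": [0, 0, 0], "jaw": 1}, {"xyz": [0.1, 1.8, 0], "twist": [0, 0, 0], "jaw": 1}, {"xyz": [0.1, 1.8, 0], "twist": [0, 0, 0], "jaw": 1}]'

```text
time_s: 82.08
tool_pos: [0.4776, 0.3952, 0.353]
tool_rot: [-179.8, -0.1, -178.8]
force: [-0.1, -0.4, -1.5]
grip_width: 0.0117
grasp_force: 30.0
```

```bash
python3 g.py 477,395.5,55,181.3; python3 - <<'E'
from m import *
c=cam('top','t9.png'); H=cv2.cvtColor(c['img'],cv2.COLOR_RGB2HSV).astype(int); h,s,v=H[...,0],H[...,1],H[...,2]
for k in comps(c,(s<60)&(v>90),(313,420,130,290),30): print('frames',rect(c,k,.032))
E
```

```text
t 82.0833 grasp mm [477.2 394.7 189. ] rot [-1.7981e+02 -1.4000e-01 -1.7878e+02] F [-0.1 -0.4 -1.5] w 11.7 gf 29.996479153633118 q [-60.0, 17.0, 21.0, 92.0, -6.0, 72.0, 54.0]
xyz [0.03, 0.07, 13.4] twist [-0.19, -0.14, -0.08]
frames (array([ 501.6, -236.9]), (55.7, 55.4), 2.46)
frames (array([ 590.5, -233.1]), (55.8, 55.6), 2.8)
frames (array([ 680. , -229.4]), (55.9, 55.6), 2.49)
```

Frames are in line (2.4° against the batten's 2.5°, all at equal distance). Now lowering the rule to its mat.

>>> servo_tool --plan '[{"xyz": [0, 0.05, 2], "twist": [-0.2, 0, 0], "jaw": 1}, {"xyz": [0, 0.05, 5], "twist": [-0.2, 0, 0], "jaw": 1}, {"xyz": [0, 0.05, 8], "twist": [-0.2, 0, 0], "jaw": 1}, {"xyz": [0, 0.05, 11], "twist": [-0.2, 0, 0], "jaw": 1}, {"xyz": [0, 0.05, 12.8], "twist": [-0.2, 0, 0], "jaw": 1}, {"xyz": [0, 0.05, 13.6], "twist": [-0.2, 0, 0], "jaw": 1}, {"xyz": [0, 0.05, 13.6], "twist": [-0.2, 0, 0], "jaw": 1}, {"xyz": [0, 0.05, 13.6], "twist": [-0.2, 0, 0], "jaw": 1}, {"xyz": [0, 0.05, 13.6], "twist": [-0.2, 0, 0], "jaw": 1}]'

```text
time_s: 82.88
tool_pos: [0.4782, 0.3966, 0.2194]
tool_rot: [179.8, 0.0, -178.8]
force: [-0.1, -0.2, -2.0]
grip_width: 0.0114
grasp_force: 30.0
```

```bash
python3 g.py 477,395.5,46.7,181.3
```

```text
t 82.8833 grasp mm [478.3 397.3  55.4] rot [ 1.7977e+02  3.0000e-02 -1.7878e+02] F [-0.1 -0.2 -2. ] w 11.4 gf 29.996832311153412 q [-58.0, 24.0, 20.0, 99.0, -10.0, 58.0, 56.0]
xyz [0.13, -0.11, 0.87] twist [0.23, 0.03, -0.08]
```

>>> servo_tool --plan '[{"xyz": [0.1, -0.1, 0.3], "twist": [0.2, 0, 0], "jaw": 1}, {"xyz": [0.1, -0.1, 0.6], "twist": [0.2, 0, 0], "jaw": 1}, {"xyz": [0.1, -0.1, 0.75], "twist": [0.2, 0, 0], "jaw": 1}, {"xyz": [0.1, -0.1, 0.85], "twist": [0.2, 0, 0], "jaw": 1}, {"xyz": [0.1, -0.1, 0.93], "twist": [0.2, 0, 0], "jaw": 1}, {"xyz": [0.1, -0.1, 0.98], "twist": [0.2, 0, 0], "jaw": 1}, {"xyz": [0.1, -0.1, 0.98], "twist": [0.2, 0, 0], "jaw": 1}]'

```text
time_s: 83.47
tool_pos: [0.4764, 0.3955, 0.2105]
tool_rot: [-180.0, -0.1, -178.7]
force: [-5.1, -5.3, 14.5]
grip_width: 0.0116
grasp_force: 30.0
```

```bash
python3 g.py
```

```text
t 83.4667 grasp mm [476.1 395.4  46.5] rot [-1.7996e+02 -1.3000e-01 -1.7874e+02] F [-5.1 -5.3 14.5] w 11.6 gf 30.004865527153015 q [-58.0, 25.0, 20.0, 100.0, -10.0, 57.0, 56.0]
```

In contact with the mat. Release and retreat.

>>> servo_tool --plan '[{"xyz": [0, 0, -0.1], "twist": [0, 0, 0], "jaw": 1}, {"xyz": [0, 0, -0.1], "twist": [0, 0, 0], "jaw": 0.65}, {"xyz": [0, 0, -0.1], "twist": [0, 0, 0], "jaw": 0.65}, {"xyz": [0, 0, -0.1], "twist": [0, 0, 0], "jaw": 0.65}, {"xyz": [0, 0, -1.5], "twist": [0, 0, 0], "jaw": 0.65}, {"xyz": [0, 0, -4], "twist": [0, 0, 0], "jaw": 0.65}, {"xyz": [0, 0, -8], "twist": [0, 0, 0], "jaw": 0.65}, {"xyz": [0, 0, -12], "twist": [0, 0, 0], "jaw": 0.65}, {"xyz": [0, 0, -16], "twist": [0, 0, 0], "jaw": 0.65}, {"xyz": [0, 0, -16], "twist": [0, 0, 0], "jaw": 0.65}]'

```text
time_s: 84.3
tool_pos: [0.4787, 0.3967, 0.3782]
tool_rot: [179.5, 0.5, -178.8]
force: [1.8, 1.0, 1.1]
grip_width: 0.0307
grasp_force: 0.0
```

>>> servo_tool --plan '[{"xyz": [18, 5, -3], "twist": [0, 0, 0], "jaw": 0.65}, {"xyz": [18, 5, -3], "twist": [0, 0, 0], "jaw": 0.65}, {"xyz": [18, 5, -3], "twist": [0, 0, 0], "jaw": 0.65}, {"xyz": [18, 5, -3], "twist": [0, 0, 0], "jaw": 0.65}, {"xyz": [18, 5, -3], "twist": [0, 0, 0], "jaw": 0.65}, {"xyz": [18, 5, -3], "twist": [0, 0, 0], "jaw": 0.65}, {"xyz": [18, 5, -3], "twist": [0, 0, 0], "jaw": 0.65}, {"xyz": [18, 5, -3], "twist": [0, 0, 0], "jaw": 0.65}]'

```text
time_s: 84.97
tool_pos: [0.2965, 0.4413, 0.3983]
tool_rot: [-179.9, -0.0, -178.8]
force: [-0.0, -0.5, -0.1]
grip_width: 0.0306
grasp_force: 0.0
```

```bash
python3 g.py; python3 - <<'E'
from m import *
c=cam('top','t10.png'); H=cv2.cvtColor(c['img'],cv2.COLOR_RGB2HSV).astype(int); h,s,v=H[...,0],H[...,1],H[...,2]
for k in comps(c,(s<60)&(v>90),(313,420,130,290),30): print('frames',rect(c,k,.032))
for k in comps(c,((h<6)|(h>174))&(s>150)&(v>50),(80,140,180,340),50): print('red',rect(c,k,.044))
for k in comps(c,(v>110)&(s<80),(80,140,185,345),30): print('rule',rect(c,k,.009))
E
```

```text
t 84.9667 grasp mm [296.4 441.1 234.3] rot [-1.7992e+02 -4.0000e-02 -1.7880e+02] F [-0.  -0.5 -0.1] w 30.6 gf 0.0 q [-73.0, 4.0, 15.0, 101.0, -1.0, 75.0, 33.0]
frames (array([ 501.6, -236.9]), (55.7, 55.4), 2.46)
frames (array([ 590.5, -233.1]), (55.8, 55.3), 2.47)
frames (array([ 679.8, -229.3]), (55.6, 55.3), 2.49)
red (array([475.7, 396.3]), (106.1, 9.3), 1.61)
rule (array([477.1, 397.1]), (299.7, 49.2), 1.37)
```

View pics/t10.png

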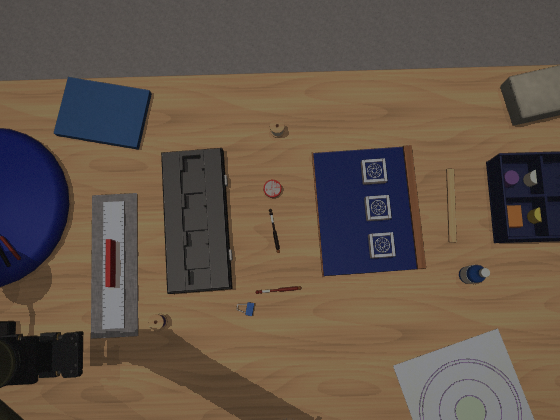

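The final top view shows the tray empty and the rule on its mat (cols 102-125, rows 202-330). The three frames are lace up in line at (375,171), (378,208) and (382,245), and the bystanders haven't moved. Handing in.

```bash
python3 -c "
from cell import env
print(env.sign_off())"
```

```text
the job is handed in; nothing more can be done
None
```

I handed the job in at about 85 s: all three frames are lace up in line with an even margin to the batten, the straightedge is back on its mat and the other things are where they were, but while placing the middle frame the fingertips pressed on the board at 44 N, over the 40 N limit if fingertips count as gripper body.

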